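Load the sample shaker for a sherd abrasion test

ROBOT

A 6-joint arm with a two-finger parallel gripper is mounted at the origin on the work surface; the furniture and walls round the work are solid. World frame = base frame: x ahead of the robot, y to its left, z up, the work surface at z = 0. Lengths are in m, angles in rad, forces in N, time in s.
With the tool pointing down it reaches from about 0.4 to 0.825 m from the base axis. Payload 7 kg.
Tool frame: the origin (TCP) lies on the centre line of the jaws, within the pads' length; the fingertips stand 11 mm ahead of it and the grasp point (between the pads) lies 8 mm behind it; z points along the fingers, x is the direction in which the jaws open and shut, and the axes are right-handed (so a half turn about z gives the same grasp; the last joint's range is limited). The gripper opens to 88 mm and grips with 3 to 60 N. Pads are 19 mm wide; open, the fingers measure 130 mm over their backs; the gripper's body (78 mm by 193 mm) begins 47 mm behind the grasp point.
Start: joints at [-0.993, 0.359, 0.012, 0, -1.224, -0.288], TCP at [0.193, -0.647, 0.238] pointing down, gripper open.
Joint ranges: [-3.07, 3.07], [-1.43, 2.12], [-1.02, 1.25], [-3.03, 1.67], [-3.05, -0], [-3.03, 3.03]. Speed limits (rad/s): [2.39, 2.39, 3.01, 3.14, 3.14, 3.14].

INTERFACE

Orientations are given as a unit quaternion [w, x, y, z].
In Python, from cell import arm gives the robot as it stands. The module is installed in compiled form; this text tells all that it offers.
- The arm moves only by the tool play_rows, never from a script. Its argument "steps" is a list of rows, each an object with "dp": the shift along the tool's x, y, z in mm, a list of three; "twist": the turn, a rotation vector about the tool's x, y, z in rad, a list of three; "gripper": the finger opening in mm, from 0 to 87.6. In form: [{"dp": [tx, ty, tz], "twist": [wx, wy, wz], "gripper": gripper}, ...]. A call has 1 to 5 rows; each row shifts and turns the commanded pose from where the row before left it, along the tool's axes as they then stand; what a row does not reach is not made up. A row lasts 1/8 s, in which the tool goes at most 62.5 mm and 10.7 degrees, less where a joint would pass 70% of its speed; a pose out of reach is approached as far as the arm can. A call with a gripper value outside its range is refused whole. The fingers move at their own pace and stop on an object; "squeeze" is the grip in N (left out, the last holds). Time passes only in rows, so rows that do not move let the fingers close. It gives the time, the measured TCP pose, the force and the opening at its end, in the units of the state.
- arm.read_state(): the state, without advancing time (a new reading comes with each control period).
- arm.camera(name): name is "scene" or "top"; returns a dict with "pixels" (384x512x3 uint8, red, green, blue), "vfov" (degrees; the focal length in pixels is half the picture's height over the tangent of half this angle, whatever the lens; pixels are square), "cx", "cy" (the principal point, pixels), "dist_coeffs" ([k1, k2, p1, p2, k3] as OpenCV has them; the pictures are not rectified), "R" (3x3) and "t" (3): a world point X has camera coordinates R X + t. Camera axes: x right, y down, z forward; pixel columns grow to the right and rows downward; lengths in m; the calibration is good to about 2 mm. A picture is of the moment at which its call begins. There is no depth.
- arm.sign_off(): hands the job in, once; it reports no verdict.
Trained networks look in a picture, given as the dict that the camera call returned (one of the last four; its "shot" number tells which), for a name from the list of things; names that differ only in an ending like _2 or _b are one class to them, and where a whole thing is asked for, a point or a joint stands for the part that bears it (a point fixed in the world has none). Each returns a list of dicts, best first, with "p" (0 to 1); they miss things now and then, are a little off and sometimes report something else, mostly with a low value. They report only what shows in the picture. A call takes as long as a camera call.
- arm.search_frame(picture, name): "position" ([column, row] in pixels, amid what is visible of it).
The state is a dict: "t": time; "joint_pos": joint angles; "dq": joint speeds; "joint_efforts": joint torques, N m; "position": TCP position; "eef_rot": TCP orientation; "force": force on the tool from outside, world axes, zero at the start; "torque": the same for the moment, N m; "gripper_width": opening from 0.0 (shut) to 1.0 (fully open).
Only numpy, scipy, OpenCV 4.12 (cv2) and the standard library are available. Lean on these libraries where they do the work, as an engineer would, in place of code of your own. Each camera call takes 0.05 s, during which the arm holds its last target.

TASK

Get the shaker ready for the sherd abrasion test: set every jar there is onto a bayonet head of its own and turn it clockwise until its lugs drop into the locking notches, put one of the loose sherds lying in front of the shaker into each jar, and close each jar with a lid that sits level and fully home on its rim. Leave the mug and the tape roll where they are; lids and sherds left over may stay on the worktop.

Things in the scene. Friction and masses are not known exactly. Their poses are not given: they have to be found in the camera images.
- shaker: Fixed grey sample shaker, 150 (its x) x 370 (its y) x 46 mm tall, origin under its centre, z up. On its steel top plate three equal bayonet heads in a row along its y, 125 mm apart. Each: a steel crown ring, inner radius 35.5, outer 47.5, 23 mm tall, round a centring boss of radius 23.5, 12 mm tall with chamfered top. The crown has three equal J-shaped tracks, 120 degrees apart
- head_1 (a point): Middle of the head at the shaker's -y end, on the plate; axes as the shaker's. Angles at a head are about its z from its x, anticlockwise from above positive; add 120 and 240 for the other tracks. A track is open to the top from -16 to +20 degrees: a jar's lug (half-width 6.5) goes down there, its centre best at +1, onto a ledge 6 mm above the plate
- head_2 (a point): Middle of the centre head, on the plate. From the ledge the jar is turned clockwise seen from above: the lug runs under a roof (18 to 23 mm over the plate) until past the ledge's end at -36 degrees, then drops 6 mm onto the plate in the locking notch, which ends at -62; the lug's centre lies locked at -49 (free play about 6 degrees)
- head_3 (a point): Middle of the head at the shaker's +y end, on the plate. A locked jar stands with its underside on the plate. Everything said of the other two heads holds here
- jar_1_mid (a point): Centre (33 mm above its underside) of open round aluminium jar 1: outer diameter 66, inner 58, 66 mm tall, inner floor 18 mm above the underside; 130 to 210 g; starts upright on the worktop. Hollow foot (bore 51, 14 mm deep) fits over a head's boss. z up its axis, x towards its first lug. May be absent (no pose)
- jar_1_lug (a point): Centre of the first lug of jar 1, 39 mm from its axis along its x, 4 mm above its underside. Three equal steel lugs round the foot, at 0, 120, 240 degrees, reach out to 45 mm radius, 9 mm wide, from the underside to 8 mm up. Absent with the jar
- lid_1_knob (a point): Lid 1: loose aluminium disc 76 mm across, 5 thick; below it a chamfered plug, 53 mm across, 8 deep, that enters a jar's mouth; on top a black knob, diameter 22, 25 mm tall. 80 g; starts on the worktop, knob up. This point: on the axis, in the knob, 17 mm above the disc's top, 8 below the knob's top, 30 above the plug's underside
- lid_1_seat (a point): Centre of the underside of lid 1's disc, the face that rests on the jar's rim; 22 mm below the knob point. On a seated lid it is 33 mm above the jar's centre point
- jar_2_mid (a point): Centre (33 mm above its underside) of open round aluminium jar 2: outer diameter 66, inner 58, 66 mm tall, inner floor 18 mm above the underside; 130 to 210 g; starts upright on the worktop. Hollow foot (bore 51, 14 mm deep) fits over a head's boss. z up its axis, x towards its first lug. May be absent (no pose)
- jar_2_lug (a point): Centre of the first lug of jar 2, 39 mm from its axis along its x, 4 mm above its underside. Three equal steel lugs round the foot, at 0, 120, 240 degrees, reach out to 45 mm radius, 9 mm wide, from the underside to 8 mm up. Absent with the jar
- lid_2_knob (a point): Lid 2: loose aluminium disc 76 mm across, 5 thick; below it a chamfered plug, 53 mm across, 8 deep, that enters a jar's mouth; on top a black knob, diameter 22, 25 mm tall. 80 g; starts on the worktop, knob up. This point: on the axis, in the knob, 17 mm above the disc's top, 8 below the knob's top, 30 above the plug's underside
- lid_2_seat (a point): Centre of the underside of lid 2's disc, the face that rests on the jar's rim; 22 mm below the knob point. On a seated lid it is 33 mm above the jar's centre point
- jar_3_mid (a point): Centre (33 mm above its underside) of open round aluminium jar 3: outer diameter 66, inner 58, 66 mm tall, inner floor 18 mm above the underside; 130 to 210 g; starts upright on the worktop. Hollow foot (bore 51, 14 mm deep) fits over a head's boss. z up its axis, x towards its first lug. May be absent (no pose)
- jar_3_lug (a point): Centre of the first lug of jar 3, 39 mm from its axis along its x, 4 mm above its underside. Three equal steel lugs round the foot, at 0, 120, 240 degrees, reach out to 45 mm radius, 9 mm wide, from the underside to 8 mm up. Absent with the jar
- lid_3_knob (a point): Lid 3: loose aluminium disc 76 mm across, 5 thick; below it a chamfered plug, 53 mm across, 8 deep, that enters a jar's mouth; on top a black knob, diameter 22, 25 mm tall. 80 g; starts on the worktop, knob up. This point: on the axis, in the knob, 17 mm above the disc's top, 8 below the knob's top, 30 above the plug's underside
- lid_3_seat (a point): Centre of the underside of lid 3's disc, the face that rests on the jar's rim; 22 mm below the knob point. On a seated lid it is 33 mm above the jar's centre point
- piece_1_mid (a point): Centre (half-way up) of loose brown pottery sherd 1: oblong, 46 (along its x) x 29 (y) x 13 mm; starts flat on the worktop, fits into a jar
- piece_2_mid (a point): Centre (half-way up) of loose brown pottery sherd 2: small, 27 (x) x 37 (y) x 11 mm; starts flat on the worktop, fits into a jar
- piece_3_mid (a point): Centre (half-way up) of loose brown pottery sherd 3: three-cornered, 46 (x) x 40 (y) x 10 mm; starts flat on the worktop, fits into a jar
- mug: Bystander: spotted mug full of coffee, near the right front; origin under it. 88 mm tall
- tape_roll: Bystander: pale roll of tape, 119 mm across, 25 mm tall, at the left front; origin centre of its underside

How it is judged:
At the end, for the whole second after the job is handed in: Every jar present: axis within 5 mm of a head and 0.06 rad of upright, first lug down in a notch (within 5.5 mm of its centre, 2.5 mm of full depth); a sherd's centre inside it, between floor and rim; a lid on it, centred within 5 mm, level within 0.06 rad, disc within 3 mm of the rim (((x of jar_1_lug in the frame of head_1 between 0.0201 and 0.0311 m and y of jar_1_lug in the frame of head_1 between -0.0349 and -0.0239 m and z of jar_1_lug in the frame of head_1 between -0.0015 and 0.0065 m) or (x of jar_1_lug in the frame of head_1 between 0.0072 and 0.0182 m and y of jar_1_lug in the frame of head_1 between 0.0314 and 0.0424 m and z of jar_1_lug in the frame of head_1 between -0.0015 and 0.0065 m) or (x of jar_1_lug in the frame of head_1 between -0.0438 and -0.0328 m and y of jar_1_lug in the frame of head_1 between -0.0129 and -0.0019 m and z of jar_1_lug in the frame of head_1 between -0.0015 and 0.0065 m) or (x of jar_1_lug in the frame of head_2 between 0.0201 and 0.0311 m and y of jar_1_lug in the frame of head_2 between -0.0349 and -0.0239 m and z of jar_1_lug in the frame of head_2 between -0.0015 and 0.0065 m) or (x of jar_1_lug in the frame of head_2 between 0.0072 and 0.0182 m and y of jar_1_lug in the frame of head_2 between 0.0314 and 0.0424 m and z of jar_1_lug in the frame of head_2 between -0.0015 and 0.0065 m) or (x of jar_1_lug in the frame of head_2 between -0.0438 and -0.0328 m and y of jar_1_lug in the frame of head_2 between -0.0129 and -0.0019 m and z of jar_1_lug in the frame of head_2 between -0.0015 and 0.0065 m) or (x of jar_1_lug in the frame of head_3 between 0.0201 and 0.0311 m and y of jar_1_lug in the frame of head_3 between -0.0349 and -0.0239 m and z of jar_1_lug in the frame of head_3 between -0.0015 and 0.0065 m) or (x of jar_1_lug in the frame of head_3 between 0.0072 and 0.0182 m and y of jar_1_lug in the frame of head_3 between 0.0314 and 0.0424 m and z of jar_1_lug in the frame of head_3 between -0.0015 and 0.0065 m) or (x of jar_1_lug in the frame of head_3 between -0.0438 and -0.0328 m and y of jar_1_lug in the frame of head_3 between -0.0129 and -0.0019 m and z of jar_1_lug in the frame of head_3 between -0.0015 and 0.0065 m)) and (horizontal distance between jar_1_mid and head_1 below 0.005 m or horizontal distance between jar_1_mid and head_2 below 0.005 m or horizontal distance between jar_1_mid and head_3 below 0.005 m) and angle between each of jar_1_mid, jar_2_mid, jar_3_mid's own z axis and vertical below 0.06 rad and ((horizontal distance between piece_1_mid and jar_1_mid below 0.03 m and z of piece_1_mid in the frame of jar_1_mid between -0.018 and 0.026 m) or (horizontal distance between piece_2_mid and jar_1_mid below 0.03 m and z of piece_2_mid in the frame of jar_1_mid between -0.018 and 0.026 m) or (horizontal distance between piece_3_mid and jar_1_mid below 0.03 m and z of piece_3_mid in the frame of jar_1_mid between -0.018 and 0.026 m)) and ((horizontal distance between lid_1_seat and jar_1_mid below 0.005 m and z of lid_1_seat in the frame of jar_1_mid between 0.03 and 0.0355 m and angle between lid_1_seat's own z axis and vertical below 0.06 rad) or (horizontal distance between lid_2_seat and jar_1_mid below 0.005 m and z of lid_2_seat in the frame of jar_1_mid between 0.03 and 0.0355 m and angle between lid_2_seat's own z axis and vertical below 0.06 rad) or (horizontal distance between lid_3_seat and jar_1_mid below 0.005 m and z of lid_3_seat in the frame of jar_1_mid between 0.03 and 0.0355 m and angle between lid_3_seat's own z axis and vertical below 0.06 rad)) and ((x of jar_2_lug in the frame of head_1 between 0.0201 and 0.0311 m and y of jar_2_lug in the frame of head_1 between -0.0349 and -0.0239 m and z of jar_2_lug in the frame of head_1 between -0.0015 and 0.0065 m) or (x of jar_2_lug in the frame of head_1 between 0.0072 and 0.0182 m and y of jar_2_lug in the frame of head_1 between 0.0314 and 0.0424 m and z of jar_2_lug in the frame of head_1 between -0.0015 and 0.0065 m) or (x of jar_2_lug in the frame of head_1 between -0.0438 and -0.0328 m and y of jar_2_lug in the frame of head_1 between -0.0129 and -0.0019 m and z of jar_2_lug in the frame of head_1 between -0.0015 and 0.0065 m) or (x of jar_2_lug in the frame of head_2 between 0.0201 and 0.0311 m and y of jar_2_lug in the frame of head_2 between -0.0349 and -0.0239 m and z of jar_2_lug in the frame of head_2 between -0.0015 and 0.0065 m) or (x of jar_2_lug in the frame of head_2 between 0.0072 and 0.0182 m and y of jar_2_lug in the frame of head_2 between 0.0314 and 0.0424 m and z of jar_2_lug in the frame of head_2 between -0.0015 and 0.0065 m) or (x of jar_2_lug in the frame of head_2 between -0.0438 and -0.0328 m and y of jar_2_lug in the frame of head_2 between -0.0129 and -0.0019 m and z of jar_2_lug in the frame of head_2 between -0.0015 and 0.0065 m) or (x of jar_2_lug in the frame of head_3 between 0.0201 and 0.0311 m and y of jar_2_lug in the frame of head_3 between -0.0349 and -0.0239 m and z of jar_2_lug in the frame of head_3 between -0.0015 and 0.0065 m) or (x of jar_2_lug in the frame of head_3 between 0.0072 and 0.0182 m and y of jar_2_lug in the frame of head_3 between 0.0314 and 0.0424 m and z of jar_2_lug in the frame of head_3 between -0.0015 and 0.0065 m) or (x of jar_2_lug in the frame of head_3 between -0.0438 and -0.0328 m and y of jar_2_lug in the frame of head_3 between -0.0129 and -0.0019 m and z of jar_2_lug in the frame of head_3 between -0.0015 and 0.0065 m)) and (horizontal distance between jar_2_mid and head_1 below 0.005 m or horizontal distance between jar_2_mid and head_2 below 0.005 m or horizontal distance between jar_2_mid and head_3 below 0.005 m) and ((horizontal distance between piece_1_mid and jar_2_mid below 0.03 m and z of piece_1_mid in the frame of jar_2_mid between -0.018 and 0.026 m) or (horizontal distance between piece_2_mid and jar_2_mid below 0.03 m and z of piece_2_mid in the frame of jar_2_mid between -0.018 and 0.026 m) or (horizontal distance between piece_3_mid and jar_2_mid below 0.03 m and z of piece_3_mid in the frame of jar_2_mid between -0.018 and 0.026 m)) and ((horizontal distance between lid_1_seat and jar_2_mid below 0.005 m and z of lid_1_seat in the frame of jar_2_mid between 0.03 and 0.0355 m and angle between lid_1_seat's own z axis and vertical below 0.06 rad) or (horizontal distance between lid_2_seat and jar_2_mid below 0.005 m and z of lid_2_seat in the frame of jar_2_mid between 0.03 and 0.0355 m and angle between lid_2_seat's own z axis and vertical below 0.06 rad) or (horizontal distance between lid_3_seat and jar_2_mid below 0.005 m and z of lid_3_seat in the frame of jar_2_mid between 0.03 and 0.0355 m and angle between lid_3_seat's own z axis and vertical below 0.06 rad)) and ((x of jar_3_lug in the frame of head_1 between 0.0201 and 0.0311 m and y of jar_3_lug in the frame of head_1 between -0.0349 and -0.0239 m and z of jar_3_lug in the frame of head_1 between -0.0015 and 0.0065 m) or (x of jar_3_lug in the frame of head_1 between 0.0072 and 0.0182 m and y of jar_3_lug in the frame of head_1 between 0.0314 and 0.0424 m and z of jar_3_lug in the frame of head_1 between -0.0015 and 0.0065 m) or (x of jar_3_lug in the frame of head_1 between -0.0438 and -0.0328 m and y of jar_3_lug in the frame of head_1 between -0.0129 and -0.0019 m and z of jar_3_lug in the frame of head_1 between -0.0015 and 0.0065 m) or (x of jar_3_lug in the frame of head_2 between 0.0201 and 0.0311 m and y of jar_3_lug in the frame of head_2 between -0.0349 and -0.0239 m and z of jar_3_lug in the frame of head_2 between -0.0015 and 0.0065 m) or (x of jar_3_lug in the frame of head_2 between 0.0072 and 0.0182 m and y of jar_3_lug in the frame of head_2 between 0.0314 and 0.0424 m and z of jar_3_lug in the frame of head_2 between -0.0015 and 0.0065 m) or (x of jar_3_lug in the frame of head_2 between -0.0438 and -0.0328 m and y of jar_3_lug in the frame of head_2 between -0.0129 and -0.0019 m and z of jar_3_lug in the frame of head_2 between -0.0015 and 0.0065 m) or (x of jar_3_lug in the frame of head_3 between 0.0201 and 0.0311 m and y of jar_3_lug in the frame of head_3 between -0.0349 and -0.0239 m and z of jar_3_lug in the frame of head_3 between -0.0015 and 0.0065 m) or (x of jar_3_lug in the frame of head_3 between 0.0072 and 0.0182 m and y of jar_3_lug in the frame of head_3 between 0.0314 and 0.0424 m and z of jar_3_lug in the frame of head_3 between -0.0015 and 0.0065 m) or (x of jar_3_lug in the frame of head_3 between -0.0438 and -0.0328 m and y of jar_3_lug in the frame of head_3 between -0.0129 and -0.0019 m and z of jar_3_lug in the frame of head_3 between -0.0015 and 0.0065 m)) and (horizontal distance between jar_3_mid and head_1 below 0.005 m or horizontal distance between jar_3_mid and head_2 below 0.005 m or horizontal distance between jar_3_mid and head_3 below 0.005 m) and ((horizontal distance between piece_1_mid and jar_3_mid below 0.03 m and z of piece_1_mid in the frame of jar_3_mid between -0.018 and 0.026 m) or (horizontal distance between piece_2_mid and jar_3_mid below 0.03 m and z of piece_2_mid in the frame of jar_3_mid between -0.018 and 0.026 m) or (horizontal distance between piece_3_mid and jar_3_mid below 0.03 m and z of piece_3_mid in the frame of jar_3_mid between -0.018 and 0.026 m)) and ((horizontal distance between lid_1_seat and jar_3_mid below 0.005 m and z of lid_1_seat in the frame of jar_3_mid between 0.03 and 0.0355 m and angle between lid_1_seat's own z axis and vertical below 0.06 rad) or (horizontal distance between lid_2_seat and jar_3_mid below 0.005 m and z of lid_2_seat in the frame of jar_3_mid between 0.03 and 0.0355 m and angle between lid_2_seat's own z axis and vertical below 0.06 rad) or (horizontal distance between lid_3_seat and jar_3_mid below 0.005 m and z of lid_3_seat in the frame of jar_3_mid between 0.03 and 0.0355 m and angle between lid_3_seat's own z axis and vertical below 0.06 rad))); the robot touches nothing.
It fails at once if the mug is shoved more than 4 cm (distance of mug from where it was at the start of the episode above 0.04 m).
It fails at once if the tape roll is shoved more than 4 cm (distance of tape_roll from where it was at the start of the episode above 0.04 m).
Of jar_1, jar_2, jar_3 only 2 to 3 are there at a start; the rules pass over those that are not, and their reading is None.
At some moment in a run one of piece_1, piece_2, piece_3, lid_1, lid_2, lid_3 may be knocked a few centimetres aside while the robot is not near it.
It also fails if it takes over 210 s, if anything falls off the work surface, if the arm or the gripper's body presses on something with over 40 N, if the wrist force passes 120 N, or if a joint passes its speed limit or range.

## Working session

There is one attempt and no reset: what is moved stays moved. The work goes in short steps, Python scripts to look and compute and a tool call to move; the robot and the scene stay as the last step left them, time stands still between calls to the robot, and variables do not carry over. Pictures are saved under pics/ and viewed, and the job is handed in when it is done.

Besides the shell and the picture viewer there is one more tool, called after "Emit:" by a JSON object that holds its "fn" and its "kwargs", one argument or row to a line. play_rows: Moves the arm, as the interface text tells. Its arguments: {"type":"object","properties":{"steps":{"type":"array","items":{"type":"object","properties":{"dp":{"type":"array","items":{"type":"number"}},"twist":{"type":"array","items":{"type":"number"}},"gripper":{"type":"number"}}}},"squeeze":{"type":"number"}},"required":["steps"]}

```bash
ls; mkdir -p pics; python3 - <<'E'
from cell import arm
import cv2,json
s=arm.read_state();print(s)
for n in ("scene","top"):
    c=arm.camera(n);cv2.imwrite(f"pics/{n}0.png",cv2.resize(c["pixels"][:,:,::-1],(768,576),interpolation=cv2.INTER_CUBIC))
    print(n,{k:v for k,v in c.items() if k!="pixels"})
    for k in ("shaker","jar_1_mid","jar_1_lug","lid_1_knob","piece_1_mid","piece_2_mid","piece_3_mid","mug","tape_roll"):
        print(k,[(round(d["p"],2),[round(float(x),1) for x in d["position"]]) for d in arm.search_frame(c,k)])
E
```

```text
pics
{'t': 0.0, 'joint_pos': array([-9.92889049e-01,  3.59394340e-01,  1.10391547e-02, -3.66393175e-04,
       -1.22409097e+00, -2.88116112e-01]), 'dq': array([-0.00010477,  0.00080019,  0.0003235 , -0.00020152, -0.00015428,
       -0.00094165]), 'joint_efforts': array([ 3.62684923e-04, -5.82724857e+01,  2.93056870e+01,  6.99741483e+00,
        6.79255289e-03, -1.20662326e-04]), 'position': array([ 0.19273344, -0.64639658,  0.23660635]), 'eef_rot': array([-7.14776797e-04,  5.97648297e-01,  8.01757946e-01,  4.46370246e-04]), 'force': array([-0.11110887,  0.1277133 , -0.0736628 ]), 'torque': array([ 0.0428365 , -0.02985016, -0.02586861]), 'gripper_width': 0.9996788832003565}
scene {'vfov': 51.18853660162933, 'cx': 252.06453390381415, 'cy': 191.18752869471933, 'dist_coeffs': array([-0.04422337,  0.        ,  0.        ,  0.        ,  0.        ]), 'R': array([[-0.53410236, -0.84538602, -0.00755968],
       [-0.45642354,  0.29586538, -0.83913123],
       [ 0.71162646, -0.44473155, -0.54387648]]), 't': array([0.27257752, 0.24738189, 1.14903847]), 'shot': 1}
shaker [(0.67, [232.1, 179.3])]
[... 509 characters left out ...]
, -9.99999349e-01,  1.00713307e-03],
       [-9.96973353e-01, -6.12423576e-04, -7.77416109e-02],
       [ 7.77421771e-02, -9.62434876e-04, -9.96973033e-01]]), 't': array([-0.00645123,  0.49613815,  1.37872909]), 'shot': 2}
shaker [(0.9, [248.8, 144.6])]
jar_1_mid [(0.45, [262.6, 207.1]), (0.22, [369.7, 149.3])]
jar_1_lug [(0.86, [385.7, 190.8]), (0.45, [291.8, 202.8]), (0.25, [399.5, 242.4])]
lid_1_knob [(0.96, [365.8, 152.2])]
piece_1_mid [(0.63, [254.5, 147.4]), (0.6, [384.9, 191.3]), (0.5, [230.1, 203.8])]
piece_2_mid [(0.74, [140.2, 187.2]), (0.23, [154.4, 155.8])]
piece_3_mid [(0.38, [293.8, 202.3]), (0.33, [141.0, 186.6])]
mug [(0.63, [397.8, 243.1])]
tape_roll [(0.71, [146.3, 252.4])]
```

View pics/scene0.png

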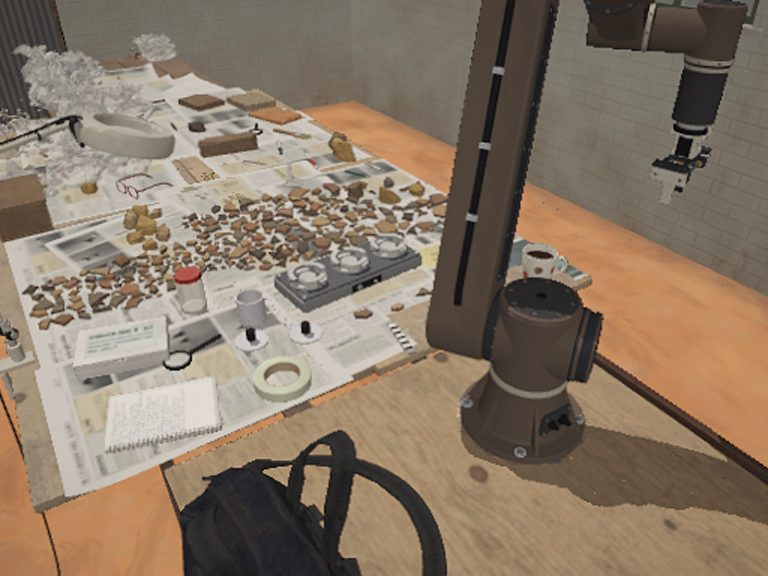

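View pics/top0.png

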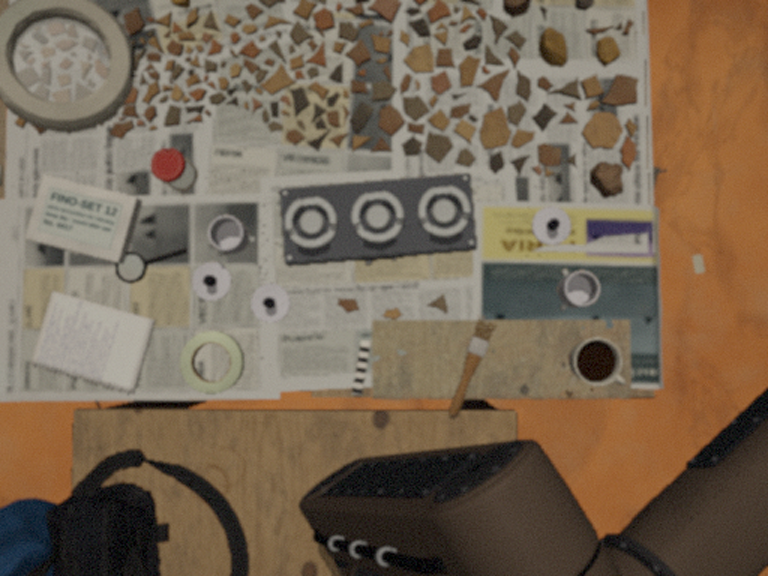

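```bash
cat > h.py <<'E'
from cell import arm
import numpy as np, cv2, pickle
from scipy.spatial.transform import Rotation as Rn
def cam(n,tag=None):
    c=arm.camera(n)
    if tag: pickle.dump(c,open(f"{tag}.pkl","wb"))
    return c
def K(c):
    f=192/np.tan(np.radians(c["vfov"])/2)
    return np.array([[f,0,c["cx"]],[0,f,c["cy"]],[0,0,1.]])
def p2w(c,uv,z):
    uv=np.asarray(uv,float).reshape(-1,1,2)
    n=cv2.undistortPoints(uv,K(c),c["dist_coeffs"])[:,0]
    d=np.c_[n,np.ones(len(n))]@c["R"]; o=-c["R"].T@c["t"]
    s=(z-o[2])/d[:,2]
    return o+s[:,None]*d
def w2p(c,X):
    X=np.asarray(X,float).reshape(-1,3)
    return cv2.projectPoints(X,cv2.Rodrigues(c["R"])[0],c["t"],K(c),c["dist_coeffs"])[0][:,0]
def crop(c,u0,v0,u1,v1,s,fn,draw=()):
    im=np.ascontiguousarray(c["pixels"][v0:v1,u0:u1,::-1])
    im=cv2.resize(im,None,fx=s,fy=s,interpolation=cv2.INTER_CUBIC)
    for P,col in draw:
        q=((w2p(c,P)-[u0,v0]+.5)*s-.5)
        for a in q: cv2.circle(im,(int(round(a[0])),int(round(a[1]))),1,col,-1)
    cv2.imwrite(fn,im)
def circ(x,y,z,r,n=72):
    a=np.linspace(0,2*np.pi,n,endpoint=False)
    return np.c_[x+r*np.cos(a),y+r*np.sin(a),np.full(n,z)]
def st():
    s=arm.read_state(); print("t",round(s["t"],3),"pos",np.round(s["position"]*1000,1),"q",np.round(s["joint_pos"],3),"F",np.round(s["force"],1),"w",round(s["gripper_width"]*88,1)); 
    R=Rn.from_quat(np.r_[s["eef_rot"][1:],s["eef_rot"][0]]).as_matrix(); print("xaxis ang",round(np.degrees(np.arctan2(R[1,0],R[0,0])),2),"z",np.round(R[:,2],3))
    return s,R
E
python3 - <<'E'
from h import *
c=cam("top","top0")
crop(c,125,130,185,220,6,"pics/c1.png")
crop(c,180,110,320,180,5,"pics/c2.png")
crop(c,350,130,420,210,7,"pics/c3.png")
crop(c,215,190,310,220,8,"pics/c4.png")
for n,p,z in [("head+y",(208,148),.069),("mid",(252,144.5),.069),("-y",(296.5,141),.069),("jarL",(150,155.5),.066),("jarR",(387,191.5),.066),("lid",(140.5,187),.03),("lid",(180,201),.03),("lid",(368,151),.03),("s",(232,203),.006),("s",(262,209),.006),("s",(293,202),.006),("mug",(398,241),.088),("tape",(141,241),.02)]:
    print(n,np.round(p2w(c,p,z)[0],4))
st()
E
```

```text
head+y [0.5977 0.1502 0.069 ]
mid [0.6076 0.0274 0.069 ]
-y [ 0.6176 -0.097   0.069 ]
jarL [0.5771 0.313  0.066 ]
jarR [ 0.4765 -0.3488  0.066 ]
lid [0.4913 0.3471 0.03  ]
lid [0.4514 0.2331 0.03  ]
lid [ 0.5956 -0.3054  0.03  ]
s [0.4469 0.0864 0.006 ]
s [ 0.4296 -0.0005  0.006 ]
s [ 0.4499 -0.0903  0.006 ]
mug [ 0.34  -0.371  0.088]
tape [0.3373 0.3452 0.02  ]
t 1.05 pos [ 192.9 -646.9  237.6] q [-0.993  0.359  0.012  0.    -1.224 -0.288] F [-0.2  0.1 -0.6] w 88.1
xaxis ang 106.61 z [ 0. -0. -1.]
```

View pics/c1.png

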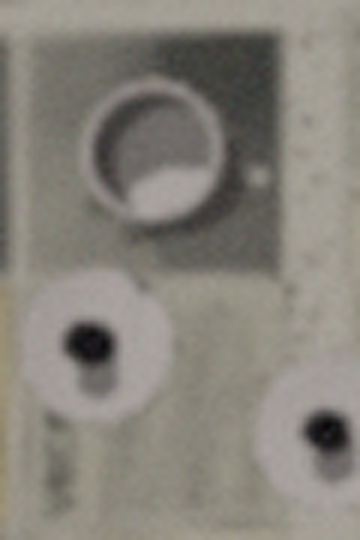

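View pics/c2.png

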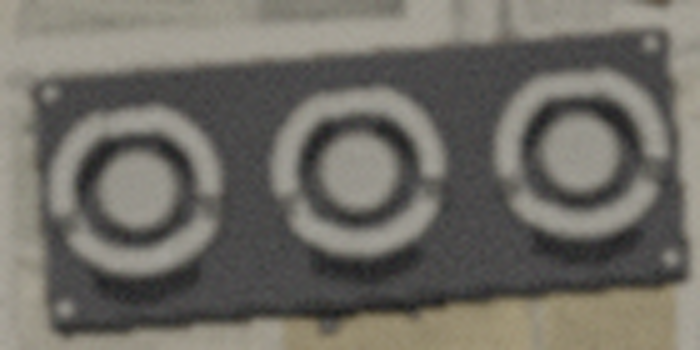

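View pics/c3.png

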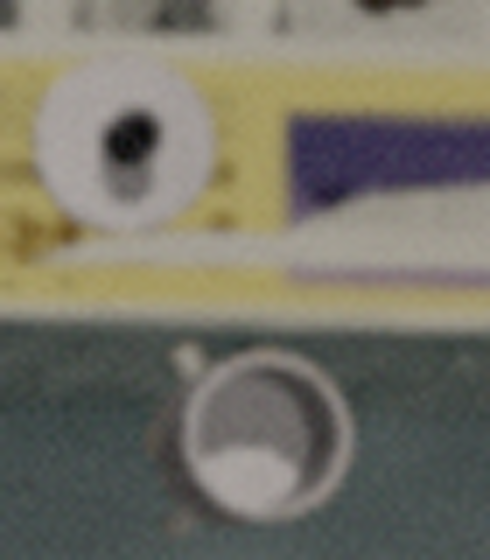

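View pics/c4.png

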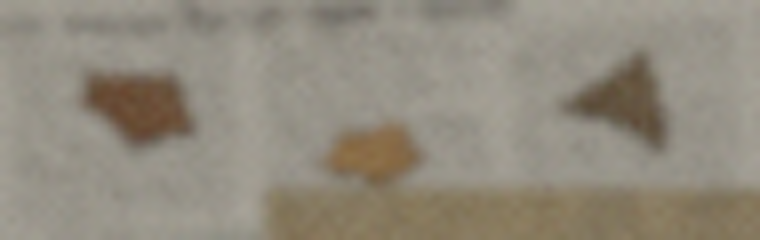

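```bash
python3 - <<'E'
from h import *
fr=[arm.camera("top") for _ in range(10)]
c=dict(fr[0]); c["pixels"]=np.mean([f["pixels"].astype(float) for f in fr],0)
pickle.dump(c,open("topavg.pkl","wb"))
fr=[arm.camera("scene") for _ in range(10)]
d=dict(fr[0]); d["pixels"]=np.mean([f["pixels"].astype(float) for f in fr],0)
pickle.dump(d,open("sceneavg.pkl","wb"))
def cr(c,u0,v0,u1,v1,s,fn,g=1.8):
    im=c["pixels"][v0:v1,u0:u1,::-1]
    lo,hi=np.percentile(im,1),np.percentile(im,99.5)
    im=np.clip((im-lo)/(hi-lo)*255,0,255).astype(np.uint8)
    cv2.imwrite(fn,cv2.resize(im,None,fx=s,fy=s,interpolation=cv2.INTER_LANCZOS4))
cr(c,185,120,318,170,6,"pics/d1.png")
cr(c,125,132,180,172,12,"pics/d2.png")
cr(c,360,165,415,210,12,"pics/d3.png")
cr(d,175,150,285,210,7,"pics/d4.png")
E
```

```text
(no output)
```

View pics/d1.png

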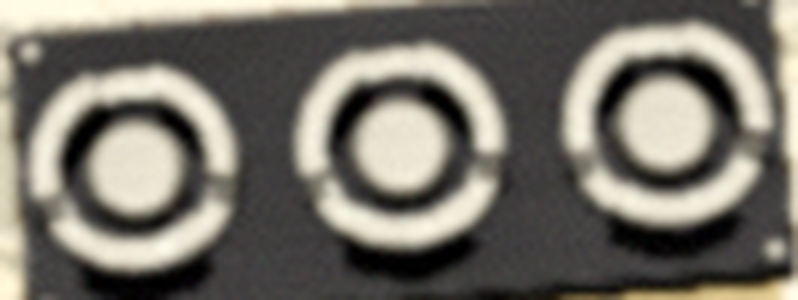

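View pics/d2.png

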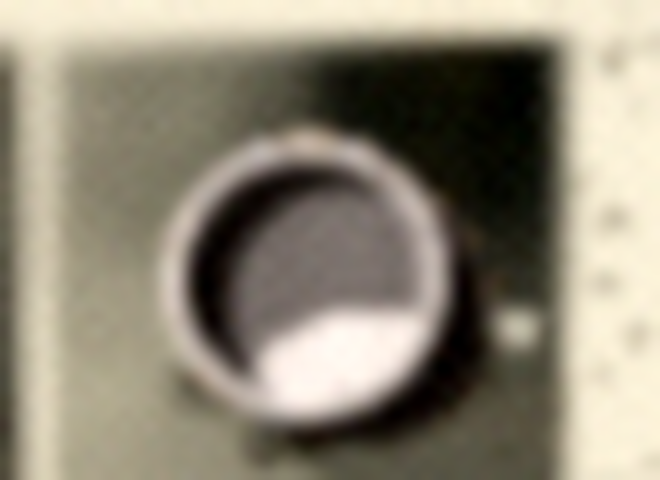

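View pics/d3.png

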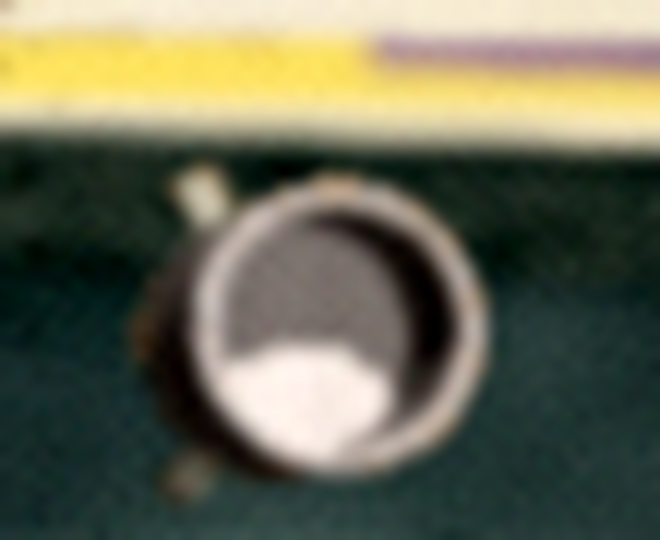

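View pics/d4.png

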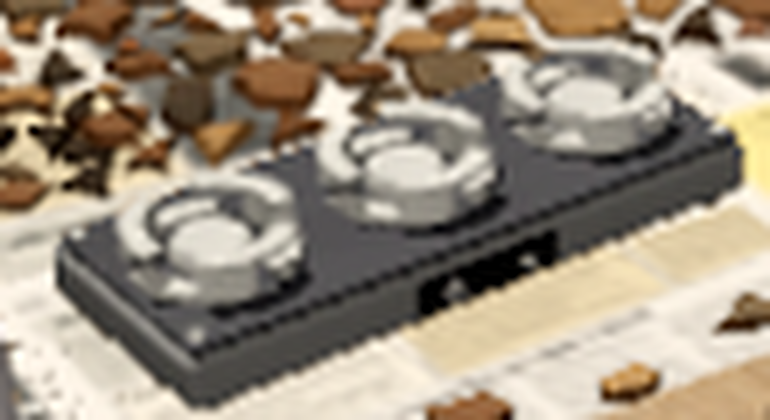

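```bash
cat >> h.py <<'E'
from scipy.ndimage import map_coordinates
from scipy.optimize import least_squares
def samp(c,X):
    g=np.asarray(c["pixels"],float).mean(2); q=w2p(c,X)
    return map_coordinates(g,[q[:,1],q[:,0]],order=3,mode="nearest")
def fitcirc(c,x,y,z,r,w=.006,sign=-1,it=6,a0=0,a1=360,rfix=True):
    """sign -1: falling edge going outward"""
    A=np.radians(np.arange(a0,a1,5)); rs=np.linspace(r-w,r+w,41)
    for _ in range(it):
        P=[]
        for a in A:
            X=np.c_[x+rs*np.cos(a),y+rs*np.sin(a),np.full(41,z)]
            g=sign*np.gradient(samp(c,X)); k=np.argmax(g[2:-2])+2
            P.append([a,rs[k],g[k]])
        P=np.array(P); px=x+P[:,1]*np.cos(P[:,0]); py=y+P[:,1]*np.sin(P[:,0])
        f=least_squares(lambda v:(np.hypot(px-v[0],py-v[1])-(r if rfix else v[2]))*1000,[x,y,r],loss="soft_l1",f_scale=.7)
        x,y=f.x[:2]
    res=np.hypot(px-x,py-y)-(r if rfix else f.x[2])
    return x,y,f.x[2],np.median(abs(res))*1000
E
python3 - <<'E'
from h import *
c=pickle.load(open("topavg.pkl","rb"))
print("cam",-c["R"].T@c["t"])
d=pickle.load(open("sceneavg.pkl","rb")); print("cam",-d["R"].T@d["t"])
for n,x,y in [("h+y",.5977,.1502),("mid",.6076,.0274),("-y",.6176,-.097)]:
    for nm,z,r,w,s in [("crown out",.069,.0475,.006,-1),("crown in",.069,.0355,.004,1),("boss",.058,.0235,.004,-1)]:
        print(n,nm,[np.round(fitcirc(c,x,y,z,r,w,s,rfix=rf),4) for rf in (1,0)])
for n,x,y in [("jarL",.577,.313),("jarR",.4765,-.3488)]:
    for nm,z,r,w,s in [("out",.066,.033,.004,-1),("in",.066,.029,.003,1)]:
        print(n,nm,[np.round(fitcirc(c,x,y,z,r,w,s,rfix=rf),4) for rf in (1,0)])
for n,x,y in [("lid",.4913,.3471),("lid",.4514,.2331),("lid",.5956,-.3054)]:
    print(n,[np.round(fitcirc(c,x,y,.013,.038,.007,-1,rfix=rf),4) for rf in (1,0)], np.round(fitcirc(c,x,y,.038,.011,.005,1,rfix=1),4))
E
```

```text
cam [ 0.38745457 -0.00482044  1.41313279]
cam [-0.55919096  0.66825515  0.83458147]
h+y crown out [array([0.5988, 0.1532, 0.0475, 0.9315]), array([0.5994, 0.1534, 0.0485, 0.509 ])]
h+y crown in [array([0.5993, 0.1533, 0.0355, 1.7764]), array([0.5995, 0.1537, 0.0337, 0.5646])]
h+y boss [array([0.6012, 0.1535, 0.0235, 1.0973]), array([0.601 , 0.154 , 0.0223, 0.3644])]
mid crown out [array([0.6093, 0.029 , 0.0475, 0.9055]), array([0.6099, 0.0293, 0.0487, 0.4519])]
mid crown in [array([0.6098, 0.0292, 0.0355, 1.7944]), array([0.61  , 0.0293, 0.0336, 0.4954])]
mid boss [array([0.6117, 0.0295, 0.0235, 1.4365]), array([0.6115, 0.0296, 0.022 , 0.4812])]
-y crown out [array([ 0.6199, -0.0945,  0.0475,  0.8978]), array([ 0.6207, -0.0949,  0.0487,  0.3584])]
-y crown in [array([ 0.6203, -0.0947,  0.0355,  1.5988]), array([ 0.6206, -0.0949,  0.0338,  0.598 ])]
-y boss [array([ 0.6223, -0.0949,  0.0235,  1.3007]), array([ 0.6224, -0.095 ,  0.0222,  0.5005])]
jarL out [array([0.5799, 0.3134, 0.033 , 0.9913]), array([0.5799, 0.3135, 0.034 , 0.1648])]
jarL in [array([0.5799, 0.3142, 0.029 , 1.7435]), array([0.5799, 0.3139, 0.0269, 0.5209])]
jarR out [array([ 0.4762, -0.3512,  0.033 ,  0.9991]), array([ 0.4762, -0.3512,  0.034 ,  0.2232])]
jarR in [array([ 0.4757, -0.3511,  0.029 ,  1.6104]), array([ 0.4761, -0.3512,  0.0272,  0.4502])]
lid [array([0.4927, 0.3513, 0.038 , 1.0353]), array([0.4926, 0.3513, 0.037 , 0.3863])] [0.4913 0.3478 0.011  0.7627]
lid [array([0.4516, 0.2373, 0.038 , 1.4014]), array([0.451 , 0.2371, 0.0366, 0.6755])] [0.4508 0.2337 0.011  1.2339]
lid [array([ 0.6032, -0.307 ,  0.038 ,  1.3469]), array([ 0.6027, -0.3069,  0.0373,  0.712 ])] [ 0.5995 -0.3046  0.011   0.9696]
```

```bash
python3 - <<'E'
from h import *
c=pickle.load(open("topavg.pkl","rb"));d=pickle.load(open("sceneavg.pkl","rb"))
H=np.array([[.5995,.1533],[.61,.0292],[.6206,-.0947]])
y=H[0]-H[2]; print(np.linalg.norm(y)); yaw=np.arctan2(-y[0],y[1]); print(np.degrees(yaw))
for x,yy in H:
  for nm,z,r,w,s in [("crown out",.069,.0475,.006,-1),("boss",.058,.0235,.004,-1)]:
    print(nm,[np.round(fitcirc(d,x,yy,z,r,w,s,rfix=rf),4) for rf in (1,0)])
for x,yy in [(.5799,.3135),(.4762,-.3512)]: print([np.round(fitcirc(d,x,yy,.066,.033,.004,-1,rfix=rf),4) for rf in (1,0)])
def arc(x,y,z,r,a,b):
    t=np.radians(np.linspace(a,b,20)); return np.c_[x+r*np.cos(t),y+r*np.sin(t),np.full(20,z)]
for fl in (0,180):
  D=[]
  for x,yy in H:
    for k in range(3):
      o=np.degrees(yaw)+fl+120*k
      for a in (-16,20):
        D.append((np.vstack([np.c_[x+rr*np.cos(np.radians(o+a)),yy+rr*np.sin(np.radians(o+a)),.069] for rr in np.linspace(.0355,.0475,8)]),(0,0,255)))
        D.append((np.array([[x+.0475*np.cos(np.radians(o+a)),yy+.0475*np.sin(np.radians(o+a)),zz] for zz in np.linspace(.052,.069,8)]),(255,0,255)))
      D.append((arc(x,yy,.069,.0475,o+20,o+104),(0,255,0)));D.append((arc(x,yy,.069,.0355,o+20,o+104),(0,255,0)))
    D.append((circ(x,yy,.058,.0235,40),(255,128,0)))
  for q,nm in ((c,"t"),(d,"s")):
    q=dict(q);q["pixels"]=np.clip(q["pixels"]*1.2,0,255).astype(np.uint8)
    crop(q,*((185,115,318,175,6) if nm=="t" else (180,150,285,205,7)),f"pics/o{nm}{fl}.png",D)
a=np.vstack([np.hstack([cv2.imread(f"pics/ot{f}.png")[:,:798] ]) for f in (0,180)]); cv2.imwrite("pics/ot.png",a[:600])
a=np.vstack([cv2.imread(f"pics/os{f}.png") for f in (0,180)]); cv2.imwrite("pics/os.png",cv2.resize(a,None,fx=.75,fy=.75))
E
```

```text
0.2488959822897911
4.863050370620551
crown out [array([0.5985, 0.151 , 0.0475, 1.2313]), array([0.5986, 0.151 , 0.0478, 1.386 ])]
boss [array([0.5911, 0.1534, 0.0235, 1.393 ]), array([0.5908, 0.1533, 0.024 , 1.6934])]
crown out [array([0.6096, 0.0269, 0.0475, 1.5037]), array([0.6097, 0.0268, 0.0482, 1.2098])]
boss [array([0.602 , 0.0294, 0.0235, 1.8101]), array([0.6023, 0.0295, 0.0233, 2.1199])]
crown out [array([ 0.6192, -0.0975,  0.0475,  1.7993]), array([ 0.6197, -0.0977,  0.0485,  1.6348])]
boss [array([ 0.6135, -0.0963,  0.0235,  1.9252]), array([ 0.615 , -0.0964,  0.0219,  1.7099])]
[array([0.576 , 0.3103, 0.033 , 1.7994]), array([0.5772, 0.3087, 0.0355, 1.0613])]
[array([ 0.4734, -0.3416,  0.033 ,  3.3678]), array([ 0.4744, -0.3421,  0.0329,  3.3056])]
```

View pics/ot0.png

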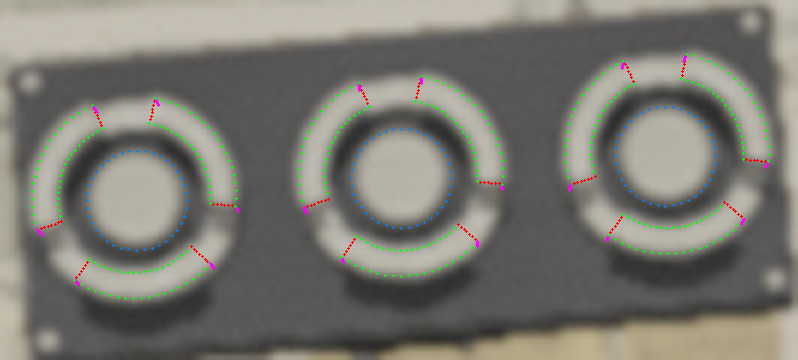

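View pics/os0.png

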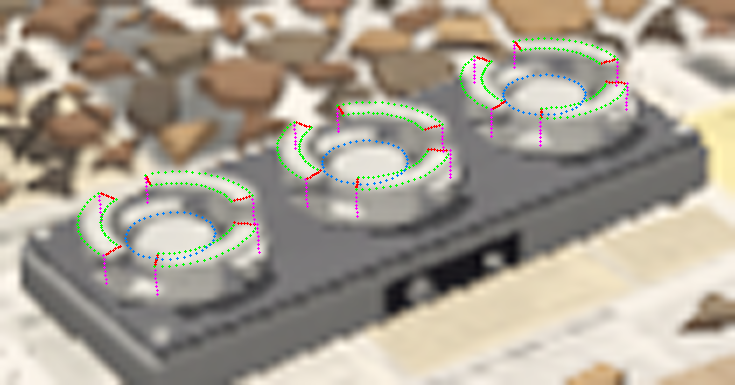

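View pics/os180.png

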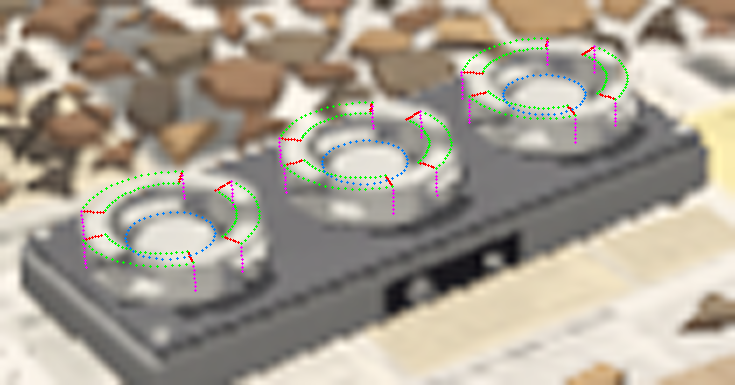

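```bash
python3 - <<'E'
from h import *
c=pickle.load(open("topavg.pkl","rb"))
J={"L":(.5799,.3135),"R":(.4762,-.3512)}
for n,uv in [("L",(167.5,158.6)),("R",(376.2,180.5)),("R",(375.3,204.1))]:
    p=p2w(c,uv,.007)[0][:2]-J[n]; print(n,np.hypot(*p)*1000,np.degrees(np.arctan2(p[1],p[0]))%120)
# angular profile at r=.041, z=.008
for n in J:
    x,y=J[n]
    best=[]
    prof=[]
    for a in range(0,360,3):
        X=np.array([[x+r*np.cos(np.radians(a)),y+r*np.sin(np.radians(a)),.008] for r in (.039,.041,.043)])
        prof.append(samp(c,X).mean())
    print(n); print(np.round(prof).astype(int).reshape(3,40))
for n,ang in (("L",None),("R",None)): pass
E
```

```text
L 38.2492819636337 24.514295895644565
R 40.62894965313568 26.79275892385766
R 39.26622479049699 25.718904412969778
L
[[105 112 116 120 124 126 125 120 112 107 104  99  93  87  82  79  77  76
   75  74  73  72  73  72  72  74  76  80  84  91  98 104 112 119 125 129
  130 126 122 117]
 [113 111 110 112 112 110 104  99  94  90  91  96 100 102 102 101  98  96
   94  94  93  93  94  94  94  94  93  94  94  94  94  94  95  95  94  94
   93  92  91  90]
 [ 89  88  89  89  93 101 115 126 129 121 103  88  79  78  78  76  73  72
   72  70  68  67  65  64  64  63  64  64  65  66  65  65  66  66  67  68
   70  75  84  95]]
R
[[ 62  63  64  65  68  76  93 115 131 135 129 111  88  72  70  74  75  75
   74  71  68  64  62  63  65  67  68  70  71  72  71  72  73  74  76  76
   76  77  77  76]
 [ 77  78  77  77  76  76  79  86  93  95  94  91  86  84  84  84  84  85
   86  86  86  85  85  85  84  84  84  83  84  83  84  86  89  95  99 104
  111 118 126 130]
 [129 127 123 118 113 108 104  97  90  82  76  72  71  71  71  72  72  74
   76  77  80  82  85  91  99 106 112 117 120 121 120 120 118 113 107  97
   83  72  66  63]]
```

```bash
cat >> h.py <<'E'
import json
def plan(x,y,z,yaw=None,n=None,g=87.6,frm=None):
    """rows from current pose (or frm=(x,y,z,yawdeg)) to target, tool down"""
    if frm is None:
        s,R=st(); p=s["position"]; th=np.degrees(np.arctan2(R[1,0],R[0,0]))
    else: p=np.array(frm[:3]); th=frm[3]
    T=np.array([x,y,z]); D=(T-p)*1000
    dy=0 if yaw is None else (yaw-th+180)%360-180
    if n is None: n=max(1,int(np.ceil(max(np.linalg.norm(D)/58,abs(dy)/10.4))))
    rows=[]
    for i in range(n):
        a=np.radians(th+dy*i/n); X=np.array([np.cos(a),np.sin(a),0]);Y=np.array([np.sin(a),-np.cos(a),0])
        d=D/n; rows.append({"dp":[round(float(d@X),1),round(float(d@Y),1),round(float(-d[2]),1)],"twist":[0,0,round(float(-np.radians(dy/n)),4)],"gripper":g})
    for i in range(0,n,5): print(json.dumps(rows[i:i+5]))
E
python3 - <<'E'
from h import *
plan(.4762,-.3512,.15,46.6)
E
```

```text
t 2.05 pos [ 192.9 -646.8  237.6] q [-0.993  0.359  0.012 -0.    -1.224 -0.288] F [-0.7 -0.5  0.1] w 87.8
xaxis ang 106.6 z [ 0.  0. -1.]
[{"dp": [25.3, 44.5, 10.9], "twist": [0, 0, 0.1309], "gripper": 87.6}, {"dp": [30.9, 40.8, 10.9], "twist": [0, 0, 0.1309], "gripper": 87.6}, {"dp": [36.0, 36.4, 10.9], "twist": [0, 0, 0.1309], "gripper": 87.6}, {"dp": [40.4, 31.4, 10.9], "twist": [0, 0, 0.1309], "gripper": 87.6}, {"dp": [44.2, 25.9, 10.9], "twist": [0, 0, 0.1309], "gripper": 87.6}]
[{"dp": [47.2, 19.9, 10.9], "twist": [0, 0, 0.1309], "gripper": 87.6}, {"dp": [49.4, 13.6, 10.9], "twist": [0, 0, 0.1309], "gripper": 87.6}, {"dp": [50.7, 7.0, 10.9], "twist": [0, 0, 0.1309], "gripper": 87.6}]
```

Emit:
{"fn": "play_rows", "kwargs": {
  "steps": [
    {"dp":[25.3,44.5,10.9],"twist":[0,0,0.1309],"gripper":87.6},
    {"dp":[30.9,40.8,10.9],"twist":[0,0,0.1309],"gripper":87.6},
    {"dp":[36.0,36.4,10.9],"twist":[0,0,0.1309],"gripper":87.6},
    {"dp":[40.4,31.4,10.9],"twist":[0,0,0.1309],"gripper":87.6},
    {"dp":[44.2,25.9,10.9],"twist":[0,0,0.1309],"gripper":87.6}
  ]
}}

```text
t: 2.68
position: [0.3709, -0.4608, 0.183]
eef_rot: [0.0, 0.825, 0.565, 0.0]
force: [-0.0, 0.0, 1.0]
gripper_width: 1.002
```

Emit:
{"fn": "play_rows", "kwargs": {
  "steps": [
    {"dp":[47.2,19.9,10.9],"twist":[0,0,0.1309],"gripper":87.6},
    {"dp":[49.4,13.6,10.9],"twist":[0,0,0.1309],"gripper":87.6},
    {"dp":[50.7,7.0,10.9],"twist":[0,0,0.1309],"gripper":87.6},
    {"dp":[0,0,0],"twist":[0,0,0],"gripper":87.6}
  ]
}}

```text
t: 3.18
position: [0.478, -0.3486, 0.1495]
eef_rot: [-0.0, 0.918, 0.396, -0.0]
force: [-0.3, 0.2, 0.3]
gripper_width: 1.0
```

```bash
python3 - <<'E'
from h import *
plan(.4762,-.3512,.039,46.6)
c=cam("top","t1"); crop(c,330,120,450,230,5,"pics/e1.png")
E
```

```text
t 3.175 pos [ 478.  -348.6  149.5] q [-0.3    0.295 -0.295 -0.    -0.982 -2.026] F [-0.3  0.2  0.3] w 88.0
xaxis ang 46.72 z [-0.001  0.    -1.   ]
[{"dp": [-1.6, 0.3, 55.3], "twist": [0, 0, 0.001], "gripper": 87.6}, {"dp": [-1.6, 0.3, 55.3], "twist": [0, 0, 0.001], "gripper": 87.6}]
```

View pics/e1.png

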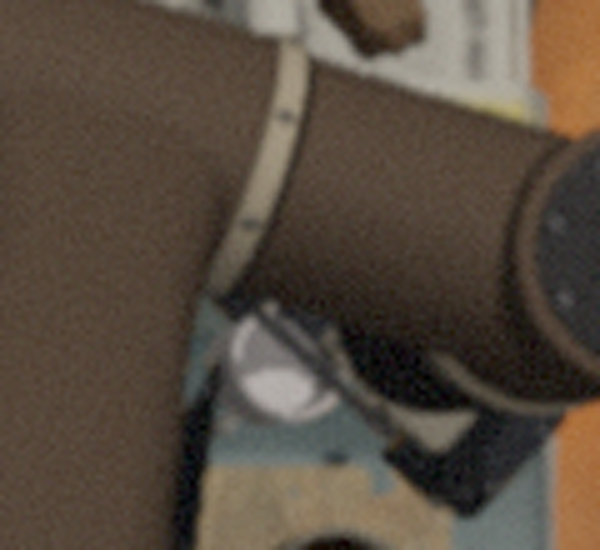

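Emit:
{"fn": "play_rows", "kwargs": {
  "steps": [
    {"dp":[-1.6,0.3,55],"twist":[0,0,0],"gripper":87.6},
    {"dp":[-1.6,0.3,55],"twist":[0,0,0],"gripper":87.6},
    {"dp":[0,0,0],"twist":[0,0,0],"gripper":87.6}
  ]
}}

```text
t: 3.6
position: [0.4708, -0.3534, 0.0371]
eef_rot: [-0.003, 0.919, 0.395, -0.003]
force: [0.2, -0.3, 0.7]
gripper_width: 1.002
```

Emit:
{"fn": "play_rows", "kwargs": {
  "steps": [
    {"dp":[0,0,0],"twist":[0,0,0],"gripper":40},
    {"dp":[0,0,0],"twist":[0,0,0],"gripper":40},
    {"dp":[0,0,0],"twist":[0,0,0],"gripper":40},
    {"dp":[0,0,0],"twist":[0,0,0],"gripper":40},
    {"dp":[0,0,0],"twist":[0,0,0],"gripper":40}
  ],
  "squeeze": 8
}}

```text
t: 4.22
position: [0.4755, -0.3543, 0.0424]
eef_rot: [0.001, 0.918, 0.396, 0.001]
force: [-0.5, 1.1, 7.5]
gripper_width: 0.74
```

Emit:
{"fn": "play_rows", "kwargs": {
  "steps": [
    {"dp":[0,0,0],"twist":[0,0,0],"gripper":40},
    {"dp":[0,0,0],"twist":[0,0,0],"gripper":40},
    {"dp":[0,0,0],"twist":[0,0,0],"gripper":40}
  ]
}}

```text
t: 4.6
position: [0.4756, -0.3543, 0.0425]
eef_rot: [0.001, 0.918, 0.396, 0.001]
force: [-0.8, 0.6, 8.0]
gripper_width: 0.738
```

```bash
python3 - <<'E'
from h import *
st()
E
```

```text
t 4.6 pos [ 475.6 -354.3   42.5] q [-3.110e-01  4.170e-01 -4.040e-01  1.000e-03 -7.460e-01 -2.017e+00] F [-0.8  0.6  8. ] w 65.0
xaxis ang 46.65 z [ 0.003 -0.002 -1.   ]
```

Emit:
{"fn": "play_rows", "kwargs": {
  "steps": [
    {"dp":[0,0,0],"twist":[0,0,0],"gripper":87.6},
    {"dp":[0,0,0],"twist":[0,0,0],"gripper":87.6},
    {"dp":[0,0,0],"twist":[0,0,0],"gripper":87.6},
    {"dp":[0,0,0],"twist":[0,0,0],"gripper":87.6}
  ]
}}

```text
t: 5.1
position: [0.4743, -0.3537, 0.0403]
eef_rot: [-0.0, 0.918, 0.396, -0.0]
force: [0.4, 0.8, -0.1]
gripper_width: 0.994
```

```bash
python3 - <<'E'
from h import *
st()
E
```

```text
t 5.1 pos [ 474.3 -353.7   40.3] q [-0.311  0.42  -0.405 -0.    -0.745 -2.018] F [ 0.4  0.8 -0.1] w 87.5
xaxis ang 46.61 z [-0.  0. -1.]
```

Emit:
{"fn": "play_rows", "kwargs": {
  "steps": [
    {"dp":[0,0,0],"twist":[0,0,-0.1745],"gripper":87.6},
    {"dp":[0,0,0],"twist":[0,0,-0.1745],"gripper":87.6},
    {"dp":[0,0,0],"twist":[0,0,-0.1745],"gripper":87.6},
    {"dp":[0,0,0],"twist":[0,0,-0.1745],"gripper":87.6},
    {"dp":[0,0,0],"twist":[0,0,-0.1745],"gripper":87.6}
  ]
}}

```text
t: 5.72
position: [0.4743, -0.3537, 0.0402]
eef_rot: [-0.0, 0.663, 0.749, -0.0]
force: [-0.0, 0.1, 0.2]
gripper_width: 1.002
```

Emit:
{"fn": "play_rows", "kwargs": {
  "steps": [
    {"dp":[0,0,0],"twist":[0,0,-0.1745],"gripper":87.6},
    {"dp":[0,0,0],"twist":[0,0,0],"gripper":87.6},
    {"dp":[0,0,0],"twist":[0,0,0],"gripper":87.6},
    {"dp":[0,0,0],"twist":[0,0,0],"gripper":87.6}
  ]
}}

```text
t: 6.22
position: [0.4744, -0.3537, 0.0403]
eef_rot: [-0.0, 0.599, 0.801, -0.0]
force: [-0.6, -0.1, -0.4]
gripper_width: 1.0
```

Emit:
{"fn": "play_rows", "kwargs": {
  "steps": [
    {"dp":[0,0,0],"twist":[0,0,0],"gripper":40},
    {"dp":[0,0,0],"twist":[0,0,0],"gripper":40},
    {"dp":[0,0,0],"twist":[0,0,0],"gripper":40},
    {"dp":[0,0,0],"twist":[0,0,0],"gripper":40},
    {"dp":[0,0,0],"twist":[0,0,0],"gripper":40}
  ],
  "squeeze": 8
}}

```text
t: 6.85
position: [0.4743, -0.3537, 0.0403]
eef_rot: [-0.0, 0.598, 0.802, 0.0]
force: [-0.1, 1.2, -0.0]
gripper_width: 0.764
```

```bash
python3 - <<'E'
from h import *
st()
E
```

```text
t 6.85 pos [ 474.3 -353.7   40.3] q [-0.311  0.42  -0.405 -0.    -0.745 -0.971] F [-0.1  1.2 -0. ] w 67.3
xaxis ang 106.59 z [-0.  0. -1.]
```

Emit:
{"fn": "play_rows", "kwargs": {
  "steps": [
    {"dp":[0,0,0],"twist":[0,0,0],"gripper":40},
    {"dp":[0,0,0],"twist":[0,0,0],"gripper":40},
    {"dp":[0,0,0],"twist":[0,0,0],"gripper":40},
    {"dp":[0,0,0],"twist":[0,0,0],"gripper":40}
  ],
  "squeeze": 25
}}

```text
t: 7.35
position: [0.4743, -0.3537, 0.0404]
eef_rot: [-0.0, 0.598, 0.802, -0.0]
force: [-0.8, 1.2, -1.2]
gripper_width: 0.761
```

```bash
python3 - <<'E'
from h import *
st()
c=cam("scene"); crop(c,280,120,420,220,5,"pics/f1.png")
E
```

```text
t 7.35 pos [ 474.3 -353.7   40.4] q [-0.311  0.42  -0.405 -0.    -0.745 -0.971] F [-0.8  1.2 -1.2] w 66.9
xaxis ang 106.59 z [-0.  0. -1.]
```

View pics/f1.png

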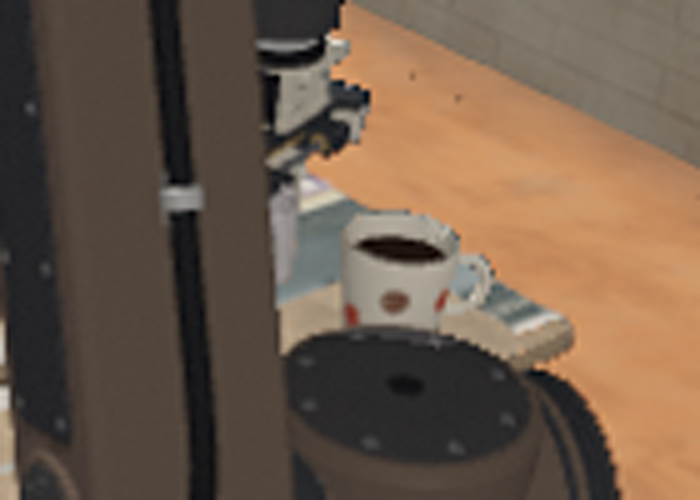

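Emit:
{"fn": "play_rows", "kwargs": {
  "steps": [
    {"dp":[0,0,-30],"twist":[0,0,0],"gripper":40},
    {"dp":[0,0,-50],"twist":[0,0,0],"gripper":40},
    {"dp":[0,0,-50],"twist":[0,0,0],"gripper":40},
    {"dp":[0,0,0],"twist":[0,0,0],"gripper":40},
    {"dp":[0,0,0],"twist":[0,0,0],"gripper":40}
  ]
}}

```text
t: 8.02
position: [0.474, -0.3534, 0.1699]
eef_rot: [-0.0, 0.598, 0.802, 0.0]
force: [-0.7, -0.1, -1.8]
gripper_width: 0.759
```

```bash
python3 - <<'E'
from h import *
st()
c=cam("scene"); crop(c,280,90,420,220,5,"pics/f2.png")
c=cam("top"); crop(c,300,90,460,220,5,"pics/f3.png")
E
```

```text
t 8.025 pos [ 474.  -353.4  169.9] q [-3.110e-01  2.750e-01 -2.710e-01 -1.000e-03 -1.025e+00 -9.710e-01] F [-0.7 -0.1 -1.8] w 66.8
xaxis ang 106.57 z [-0.     0.001 -1.   ]
```

View pics/f2.png

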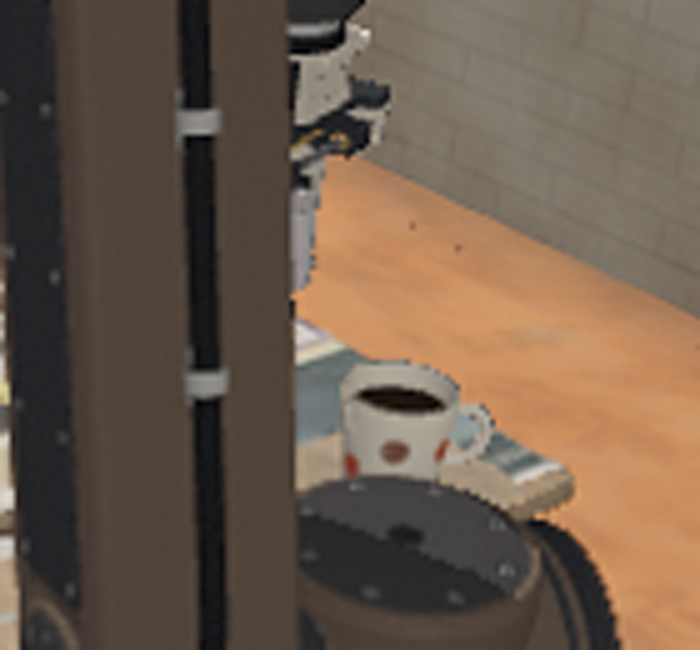

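View pics/f3.png

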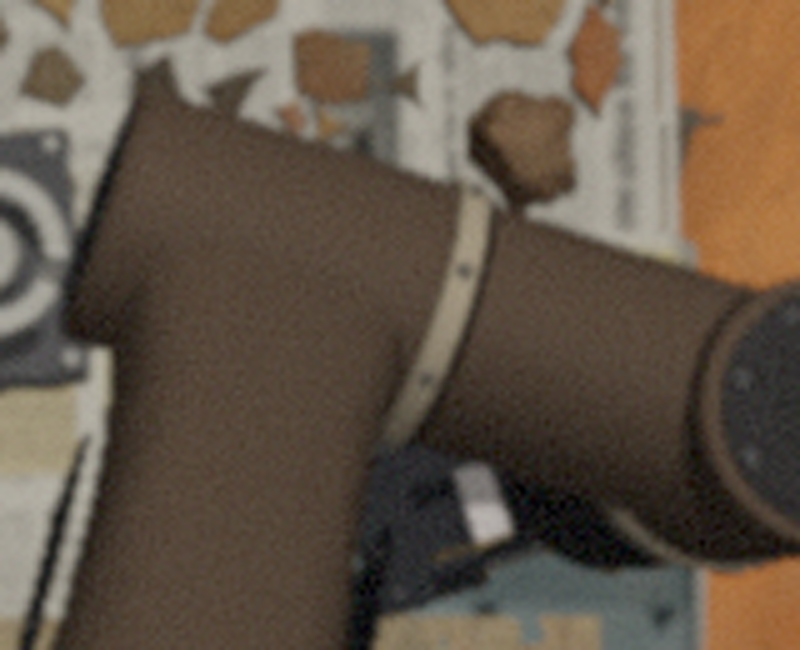

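```bash
python3 - <<'E'
from h import *
plan(.6206,-.0952,.15,86,g=40)
E
```

```text
t 8.125 pos [ 473.5 -353.3  168.8] q [-0.311  0.276 -0.272 -0.    -1.025 -0.971] F [-0.1 -0.  -2.2] w 66.9
xaxis ang 106.57 z [-0.002  0.001 -1.   ]
[{"dp": [34.2, 35.8, 3.1], "twist": [0, 0, 0.0598], "gripper": 40}, {"dp": [36.3, 33.7, 3.1], "twist": [0, 0, 0.0598], "gripper": 40}, {"dp": [38.3, 31.4, 3.1], "twist": [0, 0, 0.0598], "gripper": 40}, {"dp": [40.1, 29.1, 3.1], "twist": [0, 0, 0.0598], "gripper": 40}, {"dp": [41.7, 26.6, 3.1], "twist": [0, 0, 0.0598], "gripper": 40}]
[{"dp": [43.3, 24.1, 3.1], "twist": [0, 0, 0.0598], "gripper": 40}]
```

Emit:
{"fn": "play_rows", "kwargs": {
  "steps": [
    {"dp":[34.2,35.8,3.1],"twist":[0,0,0.0598],"gripper":40},
    {"dp":[36.3,33.7,3.1],"twist":[0,0,0.0598],"gripper":40},
    {"dp":[38.3,31.4,3.1],"twist":[0,0,0.0598],"gripper":40},
    {"dp":[40.1,29.1,3.1],"twist":[0,0,0.0598],"gripper":40},
    {"dp":[41.7,26.6,3.1],"twist":[0,0,0.0598],"gripper":40}
  ]
}}

```text
t: 8.75
position: [0.5969, -0.1371, 0.1532]
eef_rot: [-0.001, 0.711, 0.703, -0.001]
force: [0.8, 0.2, -2.0]
gripper_width: 0.759
```

Emit:
{"fn": "play_rows", "kwargs": {
  "steps": [
    {"dp":[43.3,24.1,3.1],"twist":[0,0,0.0598],"gripper":40},
    {"dp":[0,0,0],"twist":[0,0,0],"gripper":40},
    {"dp":[0,0,0],"twist":[0,0,0],"gripper":40},
    {"dp":[0,0,0],"twist":[0,0,0],"gripper":40},
    {"dp":[0,0,0],"twist":[0,0,0],"gripper":40}
  ]
}}

```text
t: 9.38
position: [0.621, -0.0965, 0.1518]
eef_rot: [-0.0, 0.732, 0.682, -0.0]
force: [-0.8, -0.1, -2.3]
gripper_width: 0.763
```

```bash
python3 - <<'E'
from h import *
plan(.6206,-.0952,.125,86,g=40)
c=cam("scene","s2"); crop(c,200,90,330,200,6,"pics/g2.png")
c=cam("top","t2"); crop(c,180,90,360,220,4,"pics/g3.png")
E
```

```text
t 9.375 pos [621.  -96.5 151.8] q [ 0.156  0.348 -0.21   0.    -1.013 -1.797] F [-0.8 -0.1 -2.3] w 67.2
xaxis ang 85.97 z [-0. -0. -1.]
[{"dp": [1.2, -0.5, 26.8], "twist": [0, 0, -0.0005], "gripper": 40}]
```

View pics/g2.png

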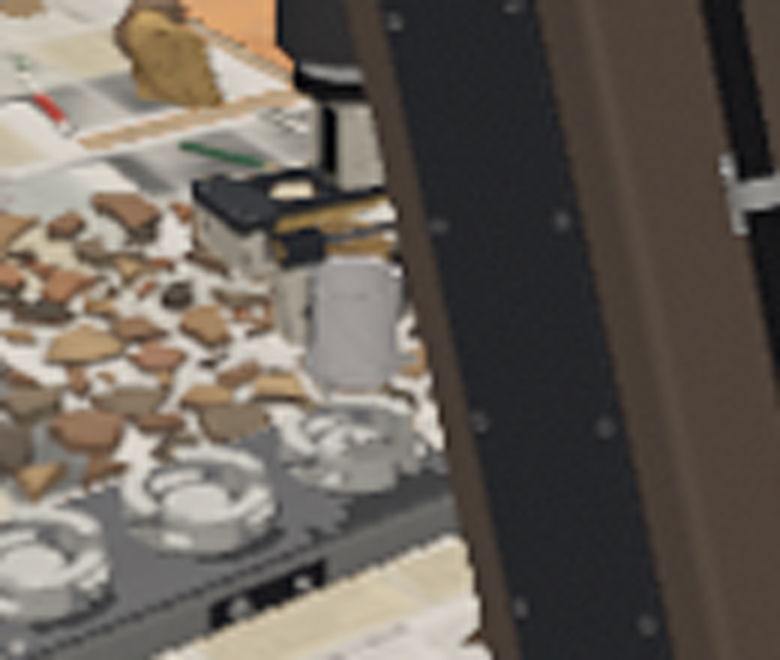

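View pics/g3.png

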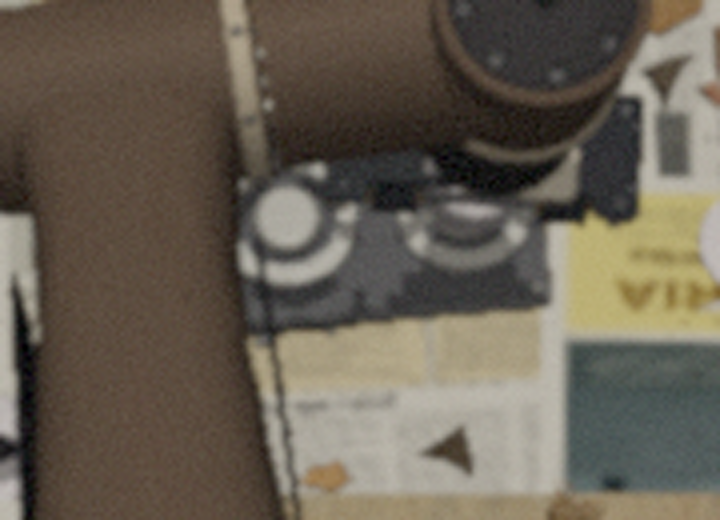

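```bash
python3 - <<'E'
from h import *
c=pickle.load(open("s2.pkl","rb"))
x,y,z=.6207,-.0957,.1518-.0404
D=[(circ(x,y,z,.033,60),(0,0,255)),(circ(x,y,z+.066,.033,60),(0,255,0)),(circ(.6206,-.0952,.069,.0475,60),(255,0,255))]
for a in (6,126,246):
    a=np.radians(a); D.append((np.array([[x+r*np.cos(a),y+r*np.sin(a),z+.004] for r in np.linspace(.033,.045,5)]),(255,0,0)))
crop(c,235,125,280,175,12,"pics/g4.png"); crop(c,235,125,280,175,12,"pics/g5.png",D)
cv2.imwrite("pics/g6.png",cv2.resize(np.hstack([cv2.imread("pics/g4.png"),cv2.imread("pics/g5.png")]),None,fx=.74,fy=.74))
E
```

```text
(no output)
```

View pics/g6.png

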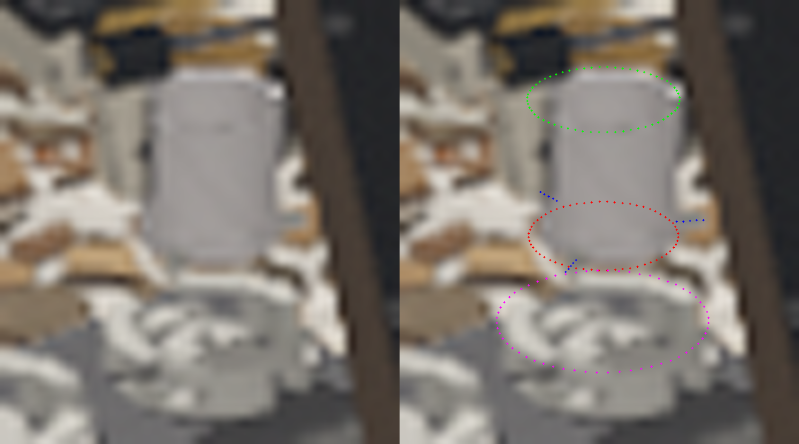

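Emit:
{"fn": "play_rows", "kwargs": {
  "steps": [
    {"dp":[1.0,0,20],"twist":[0,0,0],"gripper":40},
    {"dp":[0,0,15],"twist":[0,0,0],"gripper":40},
    {"dp":[0,0,0],"twist":[0,0,0],"gripper":40},
    {"dp":[0,0,0],"twist":[0,0,0],"gripper":40}
  ]
}}

```text
t: 9.98
position: [0.6218, -0.0947, 0.1172]
eef_rot: [0.0, 0.731, 0.682, 0.0]
force: [-0.3, 0.0, -1.9]
gripper_width: 0.763
```

Emit:
{"fn": "play_rows", "kwargs": {
  "steps": [
    {"dp":[0,0,3],"twist":[0,0,0],"gripper":40},
    {"dp":[0,0,3],"twist":[0,0,0],"gripper":40},
    {"dp":[0,0,3],"twist":[0,0,0],"gripper":40},
    {"dp":[0,0,0],"twist":[0,0,0],"gripper":40}
  ]
}}

```text
t: 10.48
position: [0.6213, -0.0948, 0.1078]
eef_rot: [0.0, 0.731, 0.682, -0.0]
force: [-1.2, -2.6, -1.3]
gripper_width: 0.762
```

Emit:
{"fn": "play_rows", "kwargs": {
  "steps": [
    {"dp":[0,0,2],"twist":[0,0,0],"gripper":40},
    {"dp":[0,0,2],"twist":[0,0,0],"gripper":40},
    {"dp":[0,0,0],"twist":[0,0,0],"gripper":40}
  ]
}}

```text
t: 10.85
position: [0.621, -0.0948, 0.1032]
eef_rot: [-0.0, 0.731, 0.682, -0.001]
force: [-1.6, -3.6, -1.9]
gripper_width: 0.761
```

Emit:
{"fn": "play_rows", "kwargs": {
  "steps": [
    {"dp":[-1.5,-0.5,0],"twist":[0,0,0],"gripper":40},
    {"dp":[0,0,2],"twist":[0,0,0],"gripper":40},
    {"dp":[0,0,2],"twist":[0,0,0],"gripper":40},
    {"dp":[0,0,0],"twist":[0,0,0],"gripper":40}
  ]
}}

```text
t: 11.35
position: [0.6209, -0.0958, 0.0996]
eef_rot: [-0.0, 0.731, 0.682, 0.0]
force: [0.1, 0.5, -1.6]
gripper_width: 0.76
```

```bash
python3 - <<'E'
from h import *
s,_=st();print(s["torque"])
E
```

```text
t 11.35 pos [620.9 -95.8  99.6] q [ 0.157  0.399 -0.267 -0.    -0.905 -1.797] F [ 0.1  0.5 -1.6] w 66.9
xaxis ang 86.04 z [-0.  0. -1.]
[ 0.01507126  0.00739573 -0.0213763 ]
```

Contact forces vanished; continue down onto the ledge.

Emit:
{"fn": "play_rows", "kwargs": {
  "steps": [
    {"dp":[0,0,2],"twist":[0,0,0],"gripper":40},
    {"dp":[0,0,2],"twist":[0,0,0],"gripper":40},
    {"dp":[0,0,0],"twist":[0,0,0],"gripper":40}
  ]
}}

```text
t: 11.72
position: [0.6207, -0.096, 0.0955]
eef_rot: [-0.0, 0.731, 0.682, -0.0]
force: [-0.0, -0.5, -2.2]
gripper_width: 0.762
```

Emit:
{"fn": "play_rows", "kwargs": {
  "steps": [
    {"dp":[0,0,2],"twist":[0,0,0],"gripper":40},
    {"dp":[0,0,2],"twist":[0,0,0],"gripper":40},
    {"dp":[0,0,0],"twist":[0,0,0],"gripper":40}
  ]
}}

```text
t: 12.1
position: [0.621, -0.096, 0.0924]
eef_rot: [0.0, 0.731, 0.682, 0.0]
force: [-2.7, 0.8, 4.0]
gripper_width: 0.759
```

Emit:
{"fn": "play_rows", "kwargs": {
  "steps": [
    {"dp":[0,0,0.5],"twist":[0,0,0.1],"gripper":40},
    {"dp":[0,0,0],"twist":[0,0,0.15],"gripper":40},
    {"dp":[0,0,0],"twist":[0,0,0.15],"gripper":40},
    {"dp":[0,0,0],"twist":[0,0,0.15],"gripper":40},
    {"dp":[0,0,0],"twist":[0,0,0],"gripper":40}
  ]
}}

```text
t: 12.72
position: [0.6216, -0.0962, 0.0923]
eef_rot: [0.001, 0.889, 0.457, 0.001]
force: [-1.0, -0.1, 5.1]
gripper_width: 0.76
```

```bash
python3 - <<'E'
from h import *
s,_=st();print(s["torque"])
E
```

```text
t 12.725 pos [621.6 -96.2  92.3] q [ 1.570e-01  4.070e-01 -2.740e-01  1.000e-03 -8.880e-01 -2.349e+00] F [-1.  -0.1  5.1] w 66.9
xaxis ang 54.41 z [ 0.002 -0.    -1.   ]
[-0.27155488  0.46258568 -0.1663307 ]
```

Emit:
{"fn": "play_rows", "kwargs": {
  "steps": [
    {"dp":[0,0,1],"twist":[0,0,0.1],"gripper":40},
    {"dp":[0,0,1],"twist":[0,0,0.1],"gripper":40},
    {"dp":[0,0,1],"twist":[0,0,0.11],"gripper":40},
    {"dp":[0,0,1],"twist":[0,0,0],"gripper":40},
    {"dp":[0,0,0],"twist":[0,0,0],"gripper":40}
  ]
}}

```text
t: 13.35
position: [0.6207, -0.096, 0.0868]
eef_rot: [-0.0, 0.949, 0.316, -0.0]
force: [-0.0, 0.6, -0.9]
gripper_width: 0.756
```

```bash
python3 - <<'E'
from h import *
s,_=st();print(s["torque"])
E
```

```text
t 13.35 pos [620.7 -96.   86.8] q [ 0.157  0.413 -0.279 -0.    -0.879 -2.654] F [-0.   0.6 -0.9] w 66.5
xaxis ang 36.89 z [-0.001  0.    -1.   ]
[-0.12059126  0.02578333 -0.00285493]
```

Emit:
{"fn": "play_rows", "kwargs": {
  "steps": [
    {"dp":[0,0,0.5],"twist":[0,0,0],"gripper":87.6},
    {"dp":[0,0,0],"twist":[0,0,0],"gripper":87.6},
    {"dp":[0,0,0],"twist":[0,0,0],"gripper":87.6},
    {"dp":[0,0,0],"twist":[0,0,0],"gripper":87.6}
  ]
}}

```text
t: 13.85
position: [0.621, -0.096, 0.0869]
eef_rot: [0.0, 0.949, 0.315, 0.0]
force: [-0.1, 0.5, 0.3]
gripper_width: 1.001
```

Emit:
{"fn": "play_rows", "kwargs": {
  "steps": [
    {"dp":[0,0,-15],"twist":[0,0,0],"gripper":87.6},
    {"dp":[0,0,-50],"twist":[0,0,0],"gripper":87.6},
    {"dp":[0,0,-20],"twist":[0,0,0],"gripper":87.6},
    {"dp":[0,0,0],"twist":[0,0,0],"gripper":87.6},
    {"dp":[0,0,0],"twist":[0,0,0],"gripper":87.6}
  ]
}}

```text
t: 14.48
position: [0.6205, -0.0959, 0.1718]
eef_rot: [-0.0, 0.949, 0.315, -0.0]
force: [0.3, 0.1, -1.3]
gripper_width: 0.999
```

```bash
python3 - <<'E'
from h import *
plan(.580,.3135,.16,68)
c=cam("scene","s3"); crop(c,150,90,330,200,4,"pics/k2.png")
E
```

```text
t 14.475 pos [620.5 -95.9 171.8] q [ 0.157  0.33  -0.187 -0.    -1.054 -2.657] F [ 0.3  0.1 -1.3] w 87.9
xaxis ang 36.75 z [-0.  0. -1.]
[{"dp": [26.6, -44.0, 1.5], "twist": [0, 0, -0.0682], "gripper": 87.6}, {"dp": [29.5, -42.1, 1.5], "twist": [0, 0, -0.0682], "gripper": 87.6}, {"dp": [32.3, -40.0, 1.5], "twist": [0, 0, -0.0682], "gripper": 87.6}, {"dp": [35.0, -37.7, 1.5], "twist": [0, 0, -0.0682], "gripper": 87.6}, {"dp": [37.4, -35.3, 1.5], "twist": [0, 0, -0.0682], "gripper": 87.6}]
[{"dp": [39.8, -32.6, 1.5], "twist": [0, 0, -0.0682], "gripper": 87.6}, {"dp": [41.9, -29.8, 1.5], "twist": [0, 0, -0.0682], "gripper": 87.6}, {"dp": [43.8, -26.9, 1.5], "twist": [0, 0, -0.0682], "gripper": 87.6}]
```

View pics/k2.png

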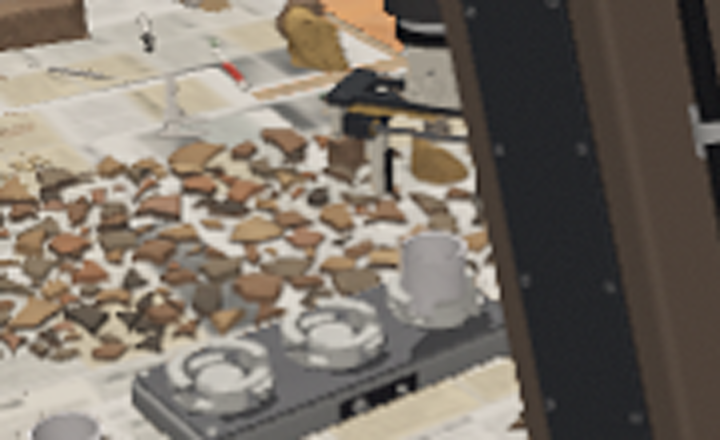

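```bash
python3 - <<'E'
from h import *
plan(.5795,.3130,.15,90)
E
```

```text
t 14.525 pos [620.3 -96.  171.2] q [ 0.157  0.331 -0.187 -0.    -1.054 -2.657] F [-0.1 -0.4  0.1] w 88.0
xaxis ang 36.75 z [-0.001  0.    -1.   ]
[{"dp": [26.5, -44.0, 2.7], "twist": [0, 0, -0.1162], "gripper": 87.6}, {"dp": [31.4, -40.6, 2.7], "twist": [0, 0, -0.1162], "gripper": 87.6}, {"dp": [35.9, -36.7, 2.7], "twist": [0, 0, -0.1162], "gripper": 87.6}, {"dp": [39.9, -32.3, 2.7], "twist": [0, 0, -0.1162], "gripper": 87.6}, {"dp": [43.4, -27.5, 2.7], "twist": [0, 0, -0.1162], "gripper": 87.6}]
[{"dp": [46.3, -22.3, 2.7], "twist": [0, 0, -0.1162], "gripper": 87.6}, {"dp": [48.6, -16.7, 2.7], "twist": [0, 0, -0.1162], "gripper": 87.6}, {"dp": [50.2, -11.0, 2.7], "twist": [0, 0, -0.1162], "gripper": 87.6}]
```

Emit:
{"fn": "play_rows", "kwargs": {
  "steps": [
    {"dp":[26.5,-44.0,2.7],"twist":[0,0,-0.1162],"gripper":87.6},
    {"dp":[31.4,-40.6,2.7],"twist":[0,0,-0.1162],"gripper":87.6},
    {"dp":[35.9,-36.7,2.7],"twist":[0,0,-0.1162],"gripper":87.6},
    {"dp":[39.9,-32.3,2.7],"twist":[0,0,-0.1162],"gripper":87.6},
    {"dp":[43.4,-27.5,2.7],"twist":[0,0,-0.1162],"gripper":87.6}
  ]
}}

```text
t: 15.15
position: [0.5945, 0.1608, 0.1572]
eef_rot: [-0.0, 0.818, 0.575, -0.001]
force: [1.7, -0.3, 0.3]
gripper_width: 0.998
```

Emit:
{"fn": "play_rows", "kwargs": {
  "steps": [
    {"dp":[46.3,-22.3,2.7],"twist":[0,0,-0.1162],"gripper":87.6},
    {"dp":[48.6,-16.7,2.7],"twist":[0,0,-0.1162],"gripper":87.6},
    {"dp":[50.2,-11.0,2.7],"twist":[0,0,-0.1162],"gripper":87.6},
    {"dp":[0,0,0],"twist":[0,0,0],"gripper":87.6},
    {"dp":[0,0,0],"twist":[0,0,0],"gripper":87.6}
  ]
}}

```text
t: 15.78
position: [0.5794, 0.3126, 0.149]
eef_rot: [-0.0, 0.707, 0.707, -0.001]
force: [0.1, -0.3, 0.8]
gripper_width: 1.002
```

Emit:
{"fn": "play_rows", "kwargs": {
  "steps": [
    {"dp":[0,0,0],"twist":[0,0,0],"gripper":87.6},
    {"dp":[0,0,0],"twist":[0,0,0],"gripper":87.6}
  ]
}}

```text
t: 16.02
position: [0.5802, 0.3118, 0.1503]
eef_rot: [0.0, 0.708, 0.707, 0.0]
force: [-0.3, 1.2, -0.1]
gripper_width: 1.001
```

```bash
python3 - <<'E'
from h import *
plan(.5795,.3130,.04,90)
c=cam("scene","s4"); crop(c,100,60,240,200,5,"pics/l2.png")
c=cam("top","t4"); crop(c,70,70,260,220,4,"pics/l3.png")
for n,z in (("piece",.006),("lid_1_knob",.03)): print([(round(d["p"],2),np.round(p2w(c,d["position"],z)[0],3)) for d in arm.search_frame(c,n if n!="piece" else "piece_1_mid")])
E
```

```text
t 16.025 pos [580.2 311.8 150.3] q [ 0.789  0.395 -0.141  0.    -1.035 -2.361] F [-0.3  1.2 -0.1] w 88.1
xaxis ang 89.93 z [ 0.  0. -1.]
[{"dp": [0.6, -0.4, 55.1], "twist": [0, 0, -0.0006], "gripper": 87.6}, {"dp": [0.6, -0.4, 55.1], "twist": [0, 0, -0.0006], "gripper": 87.6}]
[(0.39, array([0.452, 0.087, 0.006]))]
[(0.84, array([ 0.595, -0.297,  0.03 ])), (0.74, array([0.452, 0.225, 0.03 ]))]
```

View pics/l2.png

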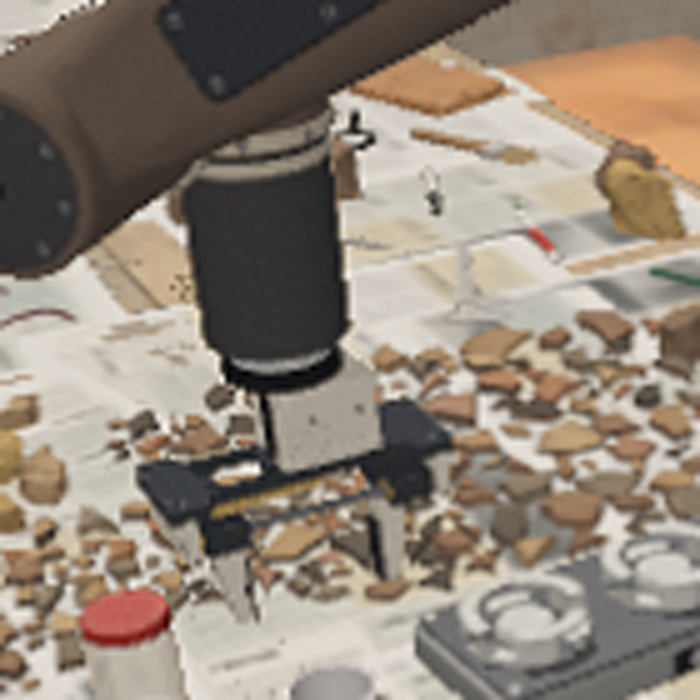

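View pics/l3.png

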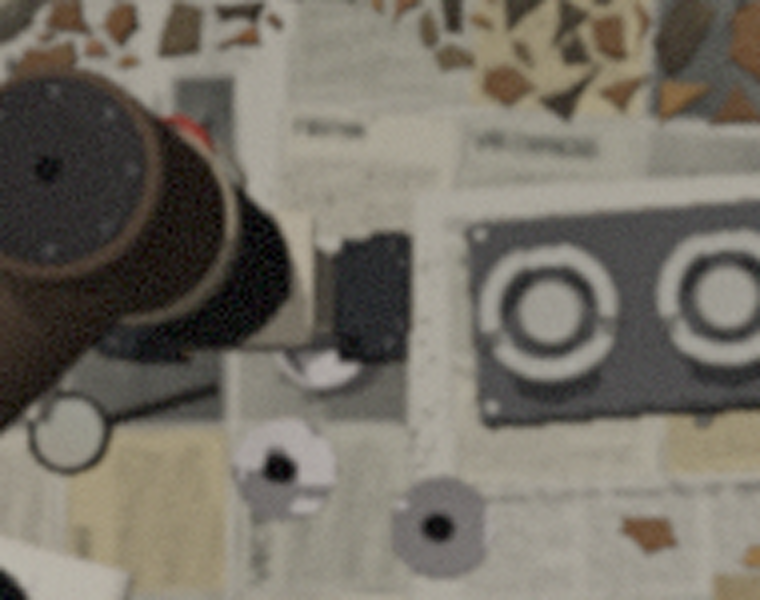

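Emit:
{"fn": "play_rows", "kwargs": {
  "steps": [
    {"dp":[0.6,-0.4,55],"twist":[0,0,0],"gripper":87.6},
    {"dp":[0.6,-0.4,55],"twist":[0,0,0],"gripper":87.6},
    {"dp":[0,0,0],"twist":[0,0,0],"gripper":87.6},
    {"dp":[0,0,0],"twist":[0,0,0],"gripper":87.6},
    {"dp":[0,0,0],"twist":[0,0,0],"gripper":87.6}
  ]
}}

```text
t: 16.85
position: [0.5806, 0.3152, 0.043]
eef_rot: [0.0, 0.707, 0.707, 0.002]
force: [-0.6, -0.6, -0.3]
gripper_width: 0.999
```

Emit:
{"fn": "play_rows", "kwargs": {
  "steps": [
    {"dp":[0,0,0],"twist":[0,0,0],"gripper":50},
    {"dp":[0,0,0],"twist":[0,0,0],"gripper":50},
    {"dp":[0,0,0],"twist":[0,0,0],"gripper":50},
    {"dp":[0,0,0],"twist":[0,0,0],"gripper":50},
    {"dp":[0,0,0],"twist":[0,0,0],"gripper":50}
  ],
  "squeeze": 6
}}

```text
t: 17.48
position: [0.5793, 0.314, 0.0407]
eef_rot: [0.0, 0.707, 0.707, 0.0]
force: [-0.9, -1.1, 5.6]
gripper_width: 0.748
```

Emit:
{"fn": "play_rows", "kwargs": {
  "steps": [
    {"dp":[0,0,0],"twist":[0,0,0],"gripper":50},
    {"dp":[0,0,0],"twist":[0,0,0],"gripper":50}
  ]
}}

```text
t: 17.73
position: [0.5793, 0.314, 0.0408]
eef_rot: [0.0, 0.707, 0.707, 0.0]
force: [-1.4, -1.7, 5.9]
gripper_width: 0.751
```

Emit:
{"fn": "play_rows", "kwargs": {
  "steps": [
    {"dp":[0,0,0],"twist":[0,0,0],"gripper":87.6},
    {"dp":[0,0,0],"twist":[0,0,0],"gripper":87.6},
    {"dp":[0,0,0],"twist":[0,0,0],"gripper":87.6},
    {"dp":[0,0,0],"twist":[0,0,-0.1745],"gripper":87.6},
    {"dp":[0,0,0],"twist":[0,0,-0.1745],"gripper":87.6}
  ]
}}

```text
t: 18.35
position: [0.5791, 0.3141, 0.04]
eef_rot: [-0.0, 0.571, 0.821, -0.0]
force: [-0.2, -0.5, -0.3]
gripper_width: 0.999
```

Emit:
{"fn": "play_rows", "kwargs": {
  "steps": [
    {"dp":[0,0,0],"twist":[0,0,-0.1745],"gripper":87.6},
    {"dp":[0,0,0],"twist":[0,0,-0.1745],"gripper":87.6},
    {"dp":[0,0,0],"twist":[0,0,-0.1745],"gripper":87.6},
    {"dp":[0,0,0],"twist":[0,0,-0.1745],"gripper":87.6},
    {"dp":[0,0,0],"twist":[0,0,0],"gripper":87.6}
  ]
}}

```text
t: 18.98
position: [0.5791, 0.3141, 0.04]
eef_rot: [-0.0, 0.259, 0.966, -0.0]
force: [0.2, -0.2, 0.1]
gripper_width: 0.998
```

Emit:
{"fn": "play_rows", "kwargs": {
  "steps": [
    {"dp":[0,0,0],"twist":[0,0,0],"gripper":87.6},
    {"dp":[0,0,0],"twist":[0,0,0],"gripper":87.6}
  ]
}}

```text
t: 19.23
position: [0.5791, 0.3141, 0.0401]
eef_rot: [-0.0, 0.26, 0.966, -0.0]
force: [0.2, 0.2, -0.2]
gripper_width: 0.997
```

Emit:
{"fn": "play_rows", "kwargs": {
  "steps": [
    {"dp":[0,0,0],"twist":[0,0,0],"gripper":40},
    {"dp":[0,0,0],"twist":[0,0,0],"gripper":40},
    {"dp":[0,0,0],"twist":[0,0,0],"gripper":40},
    {"dp":[0,0,0],"twist":[0,0,0],"gripper":40},
    {"dp":[0,0,0],"twist":[0,0,0],"gripper":40}
  ],
  "squeeze": 10
}}

```text
t: 19.85
position: [0.5791, 0.3141, 0.0402]
eef_rot: [-0.0, 0.259, 0.966, -0.0]
force: [-1.6, 0.5, 0.6]
gripper_width: 0.751
```

Emit:
{"fn": "play_rows", "kwargs": {
  "steps": [
    {"dp":[0,0,0],"twist":[0,0,0],"gripper":40},
    {"dp":[0,0,0],"twist":[0,0,0],"gripper":40},
    {"dp":[0,0,0],"twist":[0,0,0],"gripper":40}
  ],
  "squeeze": 25
}}

```text
t: 20.23
position: [0.5791, 0.3141, 0.0401]
eef_rot: [-0.0, 0.259, 0.966, -0.0]
force: [-0.8, -0.5, 0.1]
gripper_width: 0.748
```

Emit:
{"fn": "play_rows", "kwargs": {
  "steps": [
    {"dp":[0,0,-30],"twist":[0,0,0],"gripper":40},
    {"dp":[0,0,-50],"twist":[0,0,0],"gripper":40},
    {"dp":[0,0,-40],"twist":[0,0,0],"gripper":40},
    {"dp":[0,0,0],"twist":[0,0,0],"gripper":40},
    {"dp":[0,0,0],"twist":[0,0,0],"gripper":40}
  ]
}}

```text
t: 20.85
position: [0.5786, 0.3136, 0.1594]
eef_rot: [-0.0, 0.259, 0.966, -0.0]
force: [-0.3, 0.3, -1.8]
gripper_width: 0.748
```

```bash
python3 - <<'E'
from h import *
plan(.5995,.1531,.14,132.2,g=40)
E
```

```text
t 20.85 pos [578.6 313.6 159.4] q [ 7.920e-01  3.870e-01 -1.300e-01 -1.000e-03 -1.054e+00 -1.316e+00] F [-0.3  0.3 -1.8] w 65.8
xaxis ang 149.99 z [-0.001 -0.    -1.   ]
[{"dp": [-32.8, -42.8, 6.5], "twist": [0, 0, 0.1035], "gripper": 40}, {"dp": [-37.1, -39.2, 6.5], "twist": [0, 0, 0.1035], "gripper": 40}, {"dp": [-40.9, -35.2, 6.5], "twist": [0, 0, 0.1035], "gripper": 40}]
```

Emit:
{"fn": "play_rows", "kwargs": {
  "steps": [
    {"dp":[-32.8,-42.8,6.5],"twist":[0,0,0.1035],"gripper":40},
    {"dp":[-37.1,-39.2,6.5],"twist":[0,0,0.1035],"gripper":40},
    {"dp":[-40.9,-35.2,6.5],"twist":[0,0,0.1035],"gripper":40},
    {"dp":[0,0,0],"twist":[0,0,0],"gripper":40},
    {"dp":[0,0,0],"twist":[0,0,0],"gripper":40}
  ]
}}

```text
t: 21.48
position: [0.5998, 0.1531, 0.1394]
eef_rot: [-0.001, 0.405, 0.914, -0.001]
force: [0.4, 0.2, -1.6]
gripper_width: 0.746
```

Emit:
{"fn": "play_rows", "kwargs": {
  "steps": [
    {"dp":[0,0,0],"twist":[0,0,0],"gripper":40},
    {"dp":[0,0,0],"twist":[0,0,0],"gripper":40}
  ]
}}

```text
t: 21.72
position: [0.6001, 0.1546, 0.1405]
eef_rot: [-0.0, 0.404, 0.915, -0.0]
force: [0.6, 0.0, -2.1]
gripper_width: 0.743
```

```bash
python3 - <<'E'
from h import *
plan(.5995,.1531,.115,132.2,g=40)
s=arm.read_state(); x,y,zz=s["position"]; z=zz-.0401
c=cam("scene"); 
D=[(circ(x,y,z,.033,60),(0,0,255)),(circ(x,y,z+.066,.033,60),(0,255,0)),(circ(.5995,.1531,.069,.0475,60),(255,0,255))]
for a in (6,126,246):
    a=np.radians(a); D.append((np.array([[x+r*np.cos(a),y+r*np.sin(a),z+.004] for r in np.linspace(.033,.045,5)]),(255,0,0)))
crop(c,175,135,235,205,10,"pics/g4.png"); crop(c,175,135,235,205,10,"pics/g5.png",D)
cv2.imwrite("pics/m6.png",cv2.resize(np.hstack([cv2.imread("pics/g4.png"),cv2.imread("pics/g5.png")]),None,fx=.66,fy=.66))
E
```

```text
t 21.725 pos [600.1 154.6 140.5] q [ 0.567  0.345 -0.243 -0.    -0.982 -1.399] F [ 0.6  0.  -2.1] w 65.4
xaxis ang 132.31 z [-0. -0. -1.]
[{"dp": [-0.8, -1.4, 25.5], "twist": [0, 0, 0.002], "gripper": 40}]
```

View pics/m6.png

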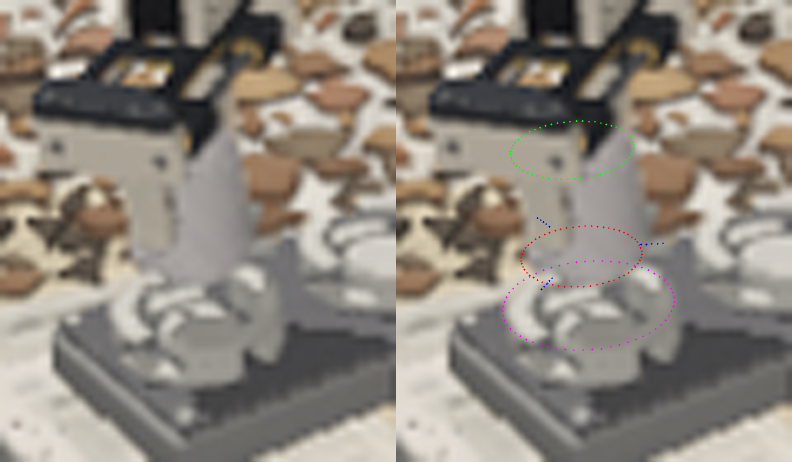

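Emit:
{"fn": "play_rows", "kwargs": {
  "steps": [
    {"dp":[-0.8,-1.4,15],"twist":[0,0,0],"gripper":40},
    {"dp":[0,0,10],"twist":[0,0,0],"gripper":40},
    {"dp":[0,0,0],"twist":[0,0,0],"gripper":40},
    {"dp":[0,0,0],"twist":[0,0,0],"gripper":40}
  ]
}}

```text
t: 22.28
position: [0.5999, 0.152, 0.1156]
eef_rot: [0.0, 0.405, 0.914, -0.0]
force: [0.5, -0.5, -1.7]
gripper_width: 0.744
```

Emit:
{"fn": "play_rows", "kwargs": {
  "steps": [
    {"dp":[0,0,3],"twist":[0,0,0],"gripper":40},
    {"dp":[0,0,3],"twist":[0,0,0],"gripper":40},
    {"dp":[0,0,3],"twist":[0,0,0],"gripper":40},
    {"dp":[0,0,0],"twist":[0,0,0],"gripper":40}
  ]
}}

```text
t: 22.78
position: [0.5995, 0.1519, 0.1064]
eef_rot: [-0.0, 0.405, 0.914, -0.0]
force: [-1.2, -0.8, -2.4]
gripper_width: 0.749
```

Emit:
{"fn": "play_rows", "kwargs": {
  "steps": [
    {"dp":[0.7,0.7,2],"twist":[0,0,0],"gripper":40},
    {"dp":[0,0,2],"twist":[0,0,0],"gripper":40},
    {"dp":[0,0,2],"twist":[0,0,0],"gripper":40},
    {"dp":[0,0,0],"twist":[0,0,0],"gripper":40}
  ]
}}

```text
t: 23.28
position: [0.5996, 0.153, 0.1004]
eef_rot: [-0.0, 0.405, 0.914, -0.0]
force: [0.1, 0.3, -1.6]
gripper_width: 0.753
```

Emit:
{"fn": "play_rows", "kwargs": {
  "steps": [
    {"dp":[0,0,2],"twist":[0,0,0],"gripper":40},
    {"dp":[0,0,2],"twist":[0,0,0],"gripper":40},
    {"dp":[0,0,2],"twist":[0,0,0],"gripper":40},
    {"dp":[0,0,0],"twist":[0,0,0],"gripper":40}
  ]
}}

```text
t: 23.78
position: [0.5996, 0.153, 0.0944]
eef_rot: [-0.0, 0.405, 0.914, -0.0]
force: [0.7, 0.3, -1.8]
gripper_width: 0.747
```

Emit:
{"fn": "play_rows", "kwargs": {
  "steps": [
    {"dp":[0,0,2],"twist":[0,0,0],"gripper":40},
    {"dp":[0,0,2],"twist":[0,0,0],"gripper":40},
    {"dp":[0,0,0],"twist":[0,0,0],"gripper":40},
    {"dp":[0,0,0],"twist":[0,0,0],"gripper":40}
  ]
}}

```text
t: 24.28
position: [0.6, 0.1531, 0.0921]
eef_rot: [0.0, 0.405, 0.914, 0.0]
force: [-4.3, 0.5, 7.7]
gripper_width: 0.747
```

Emit:
{"fn": "play_rows", "kwargs": {
  "steps": [
    {"dp":[0,0,0],"twist":[0,0,0.1],"gripper":40},
    {"dp":[0,0,0],"twist":[0,0,0.15],"gripper":40},
    {"dp":[0,0,0],"twist":[0,0,0.15],"gripper":40},
    {"dp":[0,0,0],"twist":[0,0,0.15],"gripper":40},
    {"dp":[0,0,0],"twist":[0,0,0],"gripper":40}
  ]
}}

```text
t: 24.9
position: [0.601, 0.1535, 0.0921]
eef_rot: [0.001, 0.639, 0.769, 0.001]
force: [0.6, 0.2, 5.5]
gripper_width: 0.745
```

Emit:
{"fn": "play_rows", "kwargs": {
  "steps": [
    {"dp":[0,0,1],"twist":[0,0,0.1],"gripper":40},
    {"dp":[0,0,1],"twist":[0,0,0.1],"gripper":40},
    {"dp":[0,0,1],"twist":[0,0,0.11],"gripper":40},
    {"dp":[0,0,1],"twist":[0,0,0],"gripper":40},
    {"dp":[0,0,0],"twist":[0,0,0],"gripper":40}
  ]
}}

```text
t: 25.52
position: [0.5995, 0.1529, 0.0862]
eef_rot: [-0.0, 0.749, 0.663, -0.0]
force: [0.2, 0.0, -0.4]
gripper_width: 0.748
```

```bash
python3 - <<'E'
from h import *
s,_=st();print(s["torque"])
E
```

```text
t 25.525 pos [599.5 152.9  86.2] q [ 0.565  0.401 -0.302 -0.    -0.869 -2.256] F [ 0.2  0.  -0.4] w 65.8
xaxis ang 83.07 z [-0.001 -0.    -1.   ]
[0.06353166 0.11294106 0.00238588]
```

Emit:
{"fn": "play_rows", "kwargs": {
  "steps": [
    {"dp":[0,0,0],"twist":[0,0,0],"gripper":87.6},
    {"dp":[0,0,0],"twist":[0,0,0],"gripper":87.6},
    {"dp":[0,0,0],"twist":[0,0,0],"gripper":87.6},
    {"dp":[0,0,0],"twist":[0,0,0],"gripper":87.6}
  ]
}}

```text
t: 26.02
position: [0.5998, 0.1531, 0.0867]
eef_rot: [0.0, 0.749, 0.662, 0.0]
force: [0.7, 0.1, 0.4]
gripper_width: 0.993
```

Emit:
{"fn": "play_rows", "kwargs": {
  "steps": [
    {"dp":[0,0,-15],"twist":[0,0,0],"gripper":87.6},
    {"dp":[0,0,-50],"twist":[0,0,0],"gripper":87.6},
    {"dp":[0,0,-45],"twist":[0,0,0],"gripper":87.6},
    {"dp":[50,0,0],"twist":[0,0,0],"gripper":87.6},
    {"dp":[55,0,0],"twist":[0,0,0],"gripper":87.6}
  ]
}}

```text
t: 26.65
position: [0.6133, 0.258, 0.1996]
eef_rot: [0.0, 0.75, 0.662, 0.002]
force: [1.4, 0.0, -0.7]
gripper_width: 1.0
```

Emit:
{"fn": "play_rows", "kwargs": {
  "steps": [
    {"dp":[55,0,0],"twist":[0,0,0],"gripper":87.6},
    {"dp":[55,0,0],"twist":[0,0,0],"gripper":87.6},
    {"dp":[55,0,0],"twist":[0,0,0],"gripper":87.6},
    {"dp":[0,0,0],"twist":[0,0,0],"gripper":87.6}
  ]
}}

```text
t: 27.15
position: [0.6325, 0.4247, 0.1963]
eef_rot: [0.0, 0.748, 0.664, -0.0]
force: [-0.8, -0.8, -1.1]
gripper_width: 1.0
```

```bash
python3 - <<'E'
from h import *
st()
fr=[arm.camera("top") for _ in range(4)]
c=dict(fr[0]); c["pixels"]=np.mean([f["pixels"].astype(float) for f in fr],0).astype(np.uint8)
pickle.dump(c,open("t5.pkl","wb"))
crop(c,100,90,420,260,2.5,"pics/n1.png")
crop(c,215,190,310,225,8,"pics/n2.png")
for x,y in [(.5995,.153),(.6207,-.096)]:print("jar",[np.round(fitcirc(c,x,y,.112,.033,.005,-1,rfix=rf),4) for rf in (1,0)])
for x,y in [(.4927,.3513),(.4516,.2373),(.6032,-.307)]:print("lid",[np.round(fitcirc(c,x,y,.013,.038,.01,-1,rfix=rf),4) for rf in (1,0)])
for k in ("piece_1_mid","lid_1_knob","jar_1_mid"): print(k,[(round(d["p"],2),np.round(d["position"],1)) for d in arm.search_frame(fr[-1],k)])
E
```

```text
t 27.15 pos [632.5 424.7 196.3] q [ 0.846  0.524  0.18   0.    -1.227 -2.536] F [-0.8 -0.8 -1.1] w 88.0
xaxis ang 83.14 z [-0. -0. -1.]
jar [array([0.6019, 0.156 , 0.033 , 2.7477]), array([0.6019, 0.157 , 0.0359, 1.1347])]
jar [array([ 0.6246, -0.0954,  0.033 ,  2.7445]), array([ 0.6251, -0.0954,  0.0357,  1.568 ])]
lid [array([0.4895, 0.3419, 0.038 , 3.7065]), array([0.4904, 0.3448, 0.0408, 3.2425])]
lid [array([0.4518, 0.2375, 0.038 , 1.3455]), array([0.4513, 0.2372, 0.0368, 0.6612])]
lid [array([ 0.6036, -0.3072,  0.038 ,  1.5009]), array([ 0.603 , -0.3069,  0.0375,  0.9894])]
piece_1_mid []
lid_1_knob [(0.92, array([365.3, 154.1]))]
jar_1_mid [(0.94, array([295.7, 138.8]))]
```

View pics/n1.png

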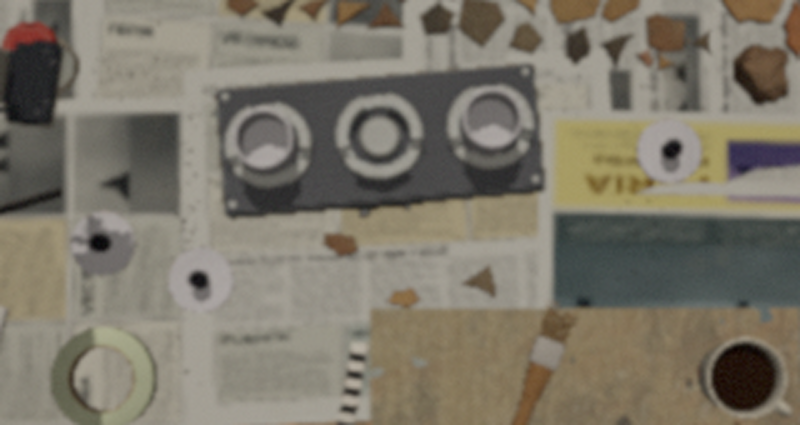

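View pics/n2.png

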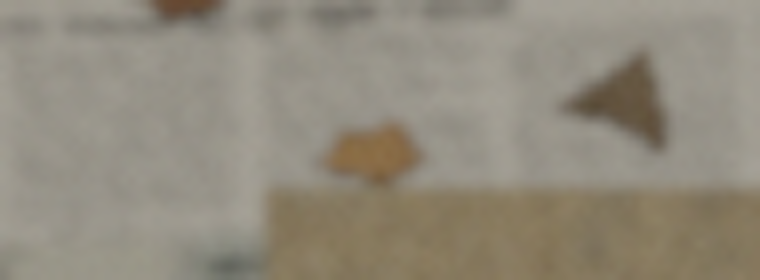

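```bash
cat >> h.py <<'E'
def sherd(c,u,v,z=.006,w=14,fn=None):
    im=np.asarray(c["pixels"],np.float32)[int(v)-w:int(v)+w,int(u)-w:int(u)+w]
    im=cv2.resize(im,None,fx=8,fy=8,interpolation=cv2.INTER_CUBIC)
    lab=cv2.cvtColor(np.clip(im/255,0,1),cv2.COLOR_RGB2LAB); g=im.mean(2)
    m=(np.hypot(lab[...,1]-np.median(lab[...,1]),lab[...,2]-np.median(lab[...,2]))+ .4*abs(lab[...,0]-np.median(lab[...,0]))).astype(np.float32)
    m=(m/m.max()*255).astype(np.uint8); th,b=cv2.threshold(m,0,255,cv2.THRESH_OTSU)
    n,l,s,ce=cv2.connectedComponentsWithStats(b)
    k=l[w*8,w*8]
    if k==0: k=1+np.argmax(s[1:,4])
    ct=max(cv2.findContours((l==k).astype(np.uint8),cv2.RETR_EXTERNAL,cv2.CHAIN_APPROX_NONE)[0],key=cv2.contourArea)[:,0].astype(float)
    P=p2w(c,(ct+.5)/8-.5+[int(u)-w,int(v)-w],z)[:,:2]
    mo=cv2.moments((P*1e4).astype(np.float32).reshape(-1,1,2)); cen=np.array([mo["m10"],mo["m01"]])/mo["m00"]/1e4
    print("centroid",np.round(cen,4),"area cm2",round(mo["m00"]/1e8*1e4,2))
    for a in range(0,180,15):
        d=np.array([np.cos(np.radians(a)),np.sin(np.radians(a))]); q=(P-cen)@d; print(a,np.round([q.min()*1000,q.max()*1000],1),end="; ")
    print(); r=cv2.minAreaRect((P*1000).astype(np.float32)); print(r)
    if fn:
        o=np.clip(im[...,::-1],0,255).astype(np.uint8).copy(); cv2.polylines(o,[ct.astype(int).reshape(-1,1,2)],True,(0,255,0),1); cv2.imwrite(fn,o)
    return P,cen
E
python3 - <<'E'
from h import *
c=pickle.load(open("t5.pkl","rb"))
sherd(c,261,209,fn="pics/p2.png"); sherd(c,236,187,fn="pics/p1.png");sherd(c,293,203,fn="pics/p3.png")
cv2.imwrite("pics/pp.png",np.hstack([cv2.imread(f"pics/p{i}.png") for i in (2,1,3)]))
E
```

```text
centroid [0.4093 0.0013] area cm2 24.92
0 [-18.5  32.1]; 15 [-27.6  30.5]; 30 [-34.8  30.3]; 45 [-39.7  30.4]; 60 [-41.9  35.2]; 75 [-41.2  37.7]; 90 [-37.8  39.1]; 105 [-38.2  42.2]; 120 [-36.1  42.8]; 135 [-31.5  40.5]; 150 [-31.8  35.4]; 165 [-32.7  27.9]; 
((416.05755615234375, 1.9759330749511719), (50.52183151245117, 76.89181518554688), 0.03326158970594406)
centroid [0.4931 0.0743] area cm2 6.76
0 [-13.4  11.3]; 15 [-14.   14.1]; 30 [-15.6  17.2]; 45 [-17.3  19.2]; 60 [-18.2  20.1]; 75 [-18.  20.]; 90 [-16.9  19.1]; 105 [-17.   18.1]; 120 [-16.6  16. ]; 135 [-15.6  13.2]; 150 [-14.2  12.8]; 165 [-12.1  13.5]; 
((492.06439208984375, 75.35517120361328), (24.7622127532959, 35.919525146484375), 0.34461456537246704)
centroid [ 0.4492 -0.0899] area cm2 5.95
0 [-16.8  16.8]; 15 [-19.2  15.1]; 30 [-20.5  12.3]; 45 [-20.4  14.6]; 60 [-19.1  18.1]; 75 [-16.7  20.5]; 90 [-13.5  21.6]; 105 [-11.9  21.2]; 120 [-14.4  19.4]; 135 [-16.7  16.7]; 150 [-17.8  13. ]; 165 [-17.9  13.4]; 
((444.3429260253906, -90.70010375976562), (32.23273468017578, 33.9169921875), 33.20512390136719)
```

View pics/pp.png

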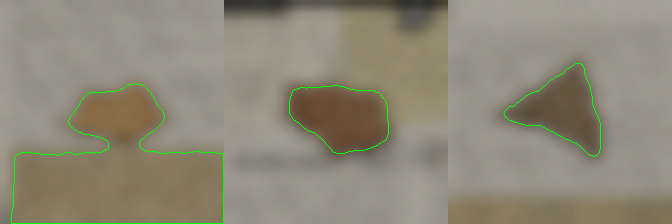

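```bash
python3 - <<'E'
from h import *
plan(.4960,.0752,.17,90,g=60)
E
```

```text
t 27.5 pos [633.2 420.  197.5] q [ 0.841  0.519  0.175  0.    -1.226 -2.536] F [ 0.5 -1.4 -0.8] w 87.9
xaxis ang 82.89 z [ 0.001  0.    -1.   ]
[{"dp": [-51.3, -13.3, 3.9], "twist": [0, 0, -0.0177], "gripper": 60}, {"dp": [-51.1, -14.3, 3.9], "twist": [0, 0, -0.0177], "gripper": 60}, {"dp": [-50.8, -15.2, 3.9], "twist": [0, 0, -0.0177], "gripper": 60}, {"dp": [-50.5, -16.1, 3.9], "twist": [0, 0, -0.0177], "gripper": 60}, {"dp": [-50.2, -16.9, 3.9], "twist": [0, 0, -0.0177], "gripper": 60}]
[{"dp": [-49.9, -17.8, 3.9], "twist": [0, 0, -0.0177], "gripper": 60}, {"dp": [-49.6, -18.7, 3.9], "twist": [0, 0, -0.0177], "gripper": 60}]
```

Emit:
{"fn": "play_rows", "kwargs": {
  "steps": [
    {"dp":[-51.3,-13.3,3.9],"twist":[0,0,-0.0177],"gripper":60},
    {"dp":[-51.1,-14.3,3.9],"twist":[0,0,-0.0177],"gripper":60},
    {"dp":[-50.8,-15.2,3.9],"twist":[0,0,-0.0177],"gripper":60},
    {"dp":[-50.5,-16.1,3.9],"twist":[0,0,-0.0177],"gripper":60},
    {"dp":[-50.2,-16.9,3.9],"twist":[0,0,-0.0177],"gripper":60}
  ]
}}

```text
t: 28.12
position: [0.5343, 0.1724, 0.1777]
eef_rot: [0.0, 0.719, 0.695, 0.001]
force: [0.2, -0.6, -0.6]
gripper_width: 0.69
```

Emit:
{"fn": "play_rows", "kwargs": {
  "steps": [
    {"dp":[-49.9,-17.8,3.9],"twist":[0,0,-0.0177],"gripper":60},
    {"dp":[-49.6,-18.7,3.9],"twist":[0,0,-0.0177],"gripper":60},
    {"dp":[0,0,0],"twist":[0,0,0],"gripper":60},
    {"dp":[0,0,0],"twist":[0,0,0],"gripper":60},
    {"dp":[0,0,0],"twist":[0,0,0],"gripper":60}
  ]
}}

```text
t: 28.75
position: [0.4966, 0.0767, 0.1697]
eef_rot: [0.0, 0.707, 0.707, 0.0]
force: [-0.2, -0.2, -0.6]
gripper_width: 0.683
```

Emit:
{"fn": "play_rows", "kwargs": {
  "steps": [
    {"dp":[0,0,0],"twist":[0,0,0],"gripper":60},
    {"dp":[0,0,0],"twist":[0,0,0],"gripper":60}
  ]
}}

```text
t: 29.0
position: [0.4962, 0.0766, 0.1692]
eef_rot: [-0.0, 0.707, 0.708, -0.0]
force: [-0.8, 0.2, 0.1]
gripper_width: 0.685
```

```bash
python3 - <<'E'
from h import *
plan(.4960,.0752,.03,90,g=60)
E
```

```text
t 29.0 pos [496.2  76.6 169.2] q [ 0.545  0.133 -0.46   0.    -0.979 -2.114] F [-0.8  0.2  0.1] w 60.3
xaxis ang 90.08 z [-0. -0. -1.]
[{"dp": [-0.5, -0.1, 46.4], "twist": [0, 0, 0.0005], "gripper": 60}, {"dp": [-0.5, -0.1, 46.4], "twist": [0, 0, 0.0005], "gripper": 60}, {"dp": [-0.5, -0.1, 46.4], "twist": [0, 0, 0.0005], "gripper": 60}]
```

Emit:
{"fn": "play_rows", "kwargs": {
  "steps": [
    {"dp":[-0.5,-0.1,46],"twist":[0,0,0],"gripper":60},
    {"dp":[-0.5,0,46],"twist":[0,0,0],"gripper":60},
    {"dp":[-0.5,0,46],"twist":[0,0,0],"gripper":60},
    {"dp":[0,0,0],"twist":[0,0,0],"gripper":60},
    {"dp":[0,0,0],"twist":[0,0,0],"gripper":60}
  ]
}}

```text
t: 29.62
position: [0.4969, 0.0751, 0.0325]
eef_rot: [0.0, 0.707, 0.708, 0.0]
force: [0.8, 0.7, 0.8]
gripper_width: 0.683
```

```bash
python3 - <<'E'
from h import *
plan(.4960,.0752,.014,90,g=60)
c=cam("scene"); crop(c,200,160,290,230,8,"pics/q1.png")
E
```

```text
t 29.625 pos [496.9  75.1  32.5] q [ 5.420e-01  3.150e-01 -6.140e-01  1.000e-03 -6.410e-01 -2.112e+00] F [0.8 0.7 0.8] w 60.1
xaxis ang 90.09 z [ 0.001  0.    -1.   ]
[{"dp": [0.1, -0.9, 18.5], "twist": [0, 0, 0.0016], "gripper": 60}]
```

View pics/q1.png

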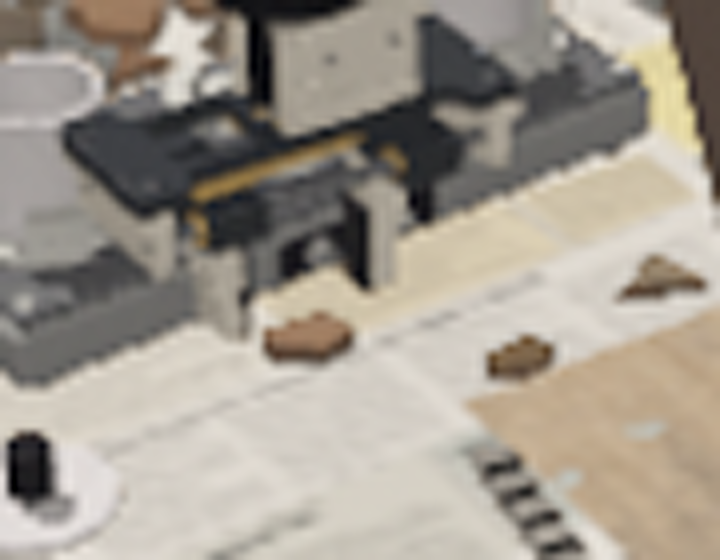

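Emit:
{"fn": "play_rows", "kwargs": {
  "steps": [
    {"dp":[0,-0.9,9],"twist":[0,0,0],"gripper":60},
    {"dp":[0,0,8],"twist":[0,0,0],"gripper":60},
    {"dp":[0,0,0],"twist":[0,0,0],"gripper":60},
    {"dp":[0,0,0],"twist":[0,0,0],"gripper":60}
  ]
}}

```text
t: 30.18
position: [0.4951, 0.0746, 0.0144]
eef_rot: [0.0, 0.707, 0.707, -0.0]
force: [0.3, -0.1, -0.3]
gripper_width: 0.683
```

Emit:
{"fn": "play_rows", "kwargs": {
  "steps": [
    {"dp":[0,0,0],"twist":[0,0,0],"gripper":15},
    {"dp":[0,0,0],"twist":[0,0,0],"gripper":15},
    {"dp":[0,0,0],"twist":[0,0,0],"gripper":15},
    {"dp":[0,0,0],"twist":[0,0,0],"gripper":15},
    {"dp":[0,0,0],"twist":[0,0,0],"gripper":15}
  ],
  "squeeze": 15
}}

```text
t: 30.8
position: [0.4951, 0.0746, 0.0144]
eef_rot: [0.0, 0.707, 0.707, 0.0]
force: [0.1, -0.2, 0.9]
gripper_width: 0.464
```

Emit:
{"fn": "play_rows", "kwargs": {
  "steps": [
    {"dp":[0,0,0],"twist":[0,0,0],"gripper":15},
    {"dp":[0,0,0],"twist":[0,0,0],"gripper":15},
    {"dp":[0,0,0],"twist":[0,0,0],"gripper":15}
  ]
}}

```text
t: 31.18
position: [0.4951, 0.0746, 0.0144]
eef_rot: [0.0, 0.707, 0.707, 0.0]
force: [-0.1, 1.2, 2.3]
gripper_width: 0.465
```

Emit:
{"fn": "play_rows", "kwargs": {
  "steps": [
    {"dp":[0,0,-20],"twist":[0,0,0],"gripper":15},
    {"dp":[0,0,-50],"twist":[0,0,0],"gripper":15},
    {"dp":[0,0,-55],"twist":[0,0,0],"gripper":15},
    {"dp":[0,0,-30],"twist":[0,0,0],"gripper":15},
    {"dp":[0,0,0],"twist":[0,0,0],"gripper":15}
  ]
}}

```text
t: 31.8
position: [0.4963, 0.0752, 0.1719]
eef_rot: [0.001, 0.707, 0.707, 0.002]
force: [-0.3, 0.6, -0.4]
gripper_width: 0.463
```

Emit:
{"fn": "play_rows", "kwargs": {
  "steps": [
    {"dp":[0,0,0],"twist":[0,0,0],"gripper":15},
    {"dp":[0,0,0],"twist":[0,0,0],"gripper":15}
  ]
}}

```text
t: 32.05
position: [0.4944, 0.0742, 0.1681]
eef_rot: [-0.0, 0.707, 0.707, -0.001]
force: [0.3, -0.5, -0.5]
gripper_width: 0.463
```

```bash
python3 - <<'E'
from h import *
plan(.5995,.1530,.165,90,g=15)
c=cam("scene"); crop(c,190,120,290,220,6,"pics/q2.png")
E
```

```text
t 32.05 pos [494.4  74.2 168.1] q [ 0.543  0.131 -0.464 -0.    -0.978 -2.113] F [ 0.3 -0.5 -0.5] w 40.8
xaxis ang 90.04 z [-0.002 -0.001 -1.   ]
[{"dp": [26.2, 35.1, 1.0], "twist": [0, 0, 0.0002], "gripper": 15}, {"dp": [26.2, 35.1, 1.0], "twist": [0, 0, 0.0002], "gripper": 15}, {"dp": [26.2, 35.1, 1.0], "twist": [0, 0, 0.0002], "gripper": 15}]
```

View pics/q2.png

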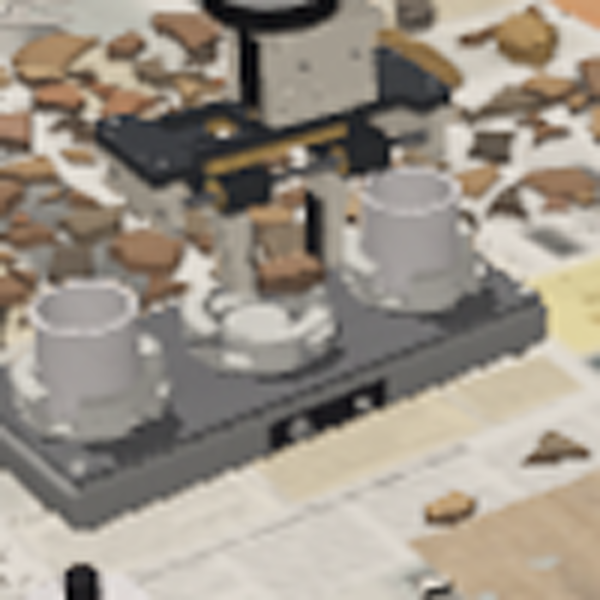

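Emit:
{"fn": "play_rows", "kwargs": {
  "steps": [
    {"dp":[26.2,36,0],"twist":[0,0,0],"gripper":15},
    {"dp":[26.2,36,0],"twist":[0,0,0],"gripper":15},
    {"dp":[26.2,35.5,0],"twist":[0,0,0],"gripper":15},
    {"dp":[0,0,0],"twist":[0,0,0],"gripper":15},
    {"dp":[0,0,0],"twist":[0,0,0],"gripper":15}
  ]
}}

```text
t: 32.72
position: [0.6018, 0.153, 0.1679]
eef_rot: [-0.0, 0.707, 0.707, -0.001]
force: [-0.2, -0.6, 0.2]
gripper_width: 0.463
```

Emit:
{"fn": "play_rows", "kwargs": {
  "steps": [
    {"dp":[0,0,15],"twist":[0,0,0],"gripper":15},
    {"dp":[0,0,15],"twist":[0,0,0],"gripper":15},
    {"dp":[0,0,6],"twist":[0,0,0],"gripper":15},
    {"dp":[0,0,0],"twist":[0,0,0],"gripper":15},
    {"dp":[0,0,0],"twist":[0,0,0],"gripper":15}
  ]
}}

```text
t: 33.35
position: [0.6028, 0.1534, 0.1338]
eef_rot: [0.0, 0.707, 0.707, 0.0]
force: [-0.2, 0.2, -0.3]
gripper_width: 0.457
```

```bash
python3 - <<'E'
from h import *
plan(.602,.1530,.130,90,g=15)
c=cam("scene"); crop(c,170,130,250,220,7,"pics/q3.png")
E
```

```text
t 33.35 pos [602.8 153.4 133.8] q [ 0.563  0.355 -0.246  0.    -0.969 -2.133] F [-0.2  0.2 -0.3] w 40.2
xaxis ang 90.06 z [ 0.001  0.    -1.   ]
[{"dp": [-0.4, -0.8, 3.8], "twist": [0, 0, 0.001], "gripper": 15}]
```

View pics/q3.png

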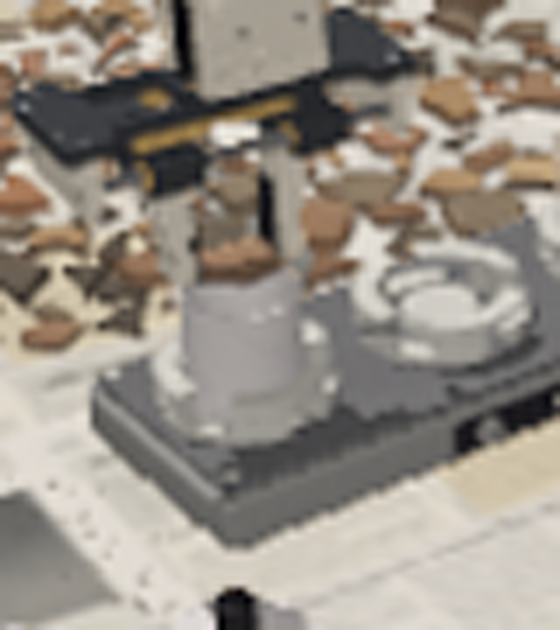

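Emit:
{"fn": "play_rows", "kwargs": {
  "steps": [
    {"dp":[0,0,2],"twist":[0,0,0],"gripper":15},
    {"dp":[0,0,0],"twist":[0,0,0],"gripper":15},
    {"dp":[0,0,0],"twist":[0,0,0],"gripper":60},
    {"dp":[0,0,0],"twist":[0,0,0],"gripper":60},
    {"dp":[0,0,0],"twist":[0,0,0],"gripper":60}
  ]
}}

```text
t: 34.02
position: [0.6026, 0.1533, 0.1314]
eef_rot: [0.0, 0.707, 0.707, 0.0]
force: [-0.3, -0.3, 0.5]
gripper_width: 0.676
```

Emit:
{"fn": "play_rows", "kwargs": {
  "steps": [
    {"dp":[0,0,0],"twist":[0,0,0],"gripper":60},
    {"dp":[0,0,-40],"twist":[0,0,0],"gripper":60},
    {"dp":[0,0,0],"twist":[0,0,0],"gripper":60},
    {"dp":[0,0,0],"twist":[0,0,0],"gripper":60}
  ]
}}

```text
t: 34.52
position: [0.6023, 0.1533, 0.1713]
eef_rot: [-0.0, 0.707, 0.707, 0.0]
force: [0.0, -0.4, -0.7]
gripper_width: 0.685
```

```bash
python3 - <<'E'
from h import *
plan(.4485,-.0885,.17,104,g=60)
c=cam("scene"); crop(c,170,130,300,220,6,"pics/q4.png")
E
```

```text
t 34.525 pos [602.3 153.3 171.3] q [ 0.563  0.32  -0.202 -0.    -1.048 -2.133] F [ 0.  -0.4 -0.7] w 60.3
xaxis ang 90.04 z [ 0.  0. -1.]
[{"dp": [-48.3, -30.8, 0.3], "twist": [0, 0, -0.0487], "gripper": 60}, {"dp": [-46.8, -33.1, 0.3], "twist": [0, 0, -0.0487], "gripper": 60}, {"dp": [-45.1, -35.4, 0.3], "twist": [0, 0, -0.0487], "gripper": 60}, {"dp": [-43.3, -37.5, 0.3], "twist": [0, 0, -0.0487], "gripper": 60}, {"dp": [-41.5, -39.6, 0.3], "twist": [0, 0, -0.0487], "gripper": 60}]
```

View pics/q4.png

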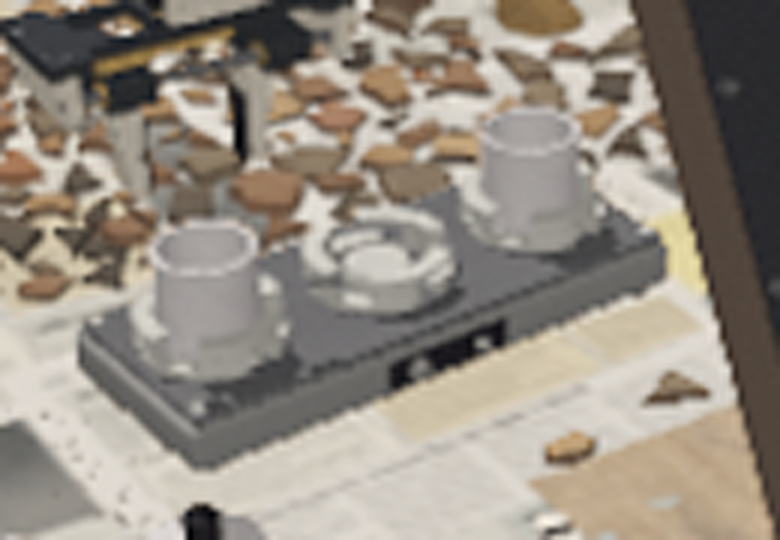

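Emit:
{"fn": "play_rows", "kwargs": {
  "steps": [
    {"dp":[-48.3,-30.8,0.3],"twist":[0,0,-0.0487],"gripper":60},
    {"dp":[-46.8,-33.1,0.3],"twist":[0,0,-0.0487],"gripper":60},
    {"dp":[-45.1,-35.4,0.3],"twist":[0,0,-0.0487],"gripper":60},
    {"dp":[-43.3,-37.5,0.3],"twist":[0,0,-0.0487],"gripper":60},
    {"dp":[-38,-39.6,0.3],"twist":[0,0,-0.0487],"gripper":60}
  ]
}}

```text
t: 35.2
position: [0.4463, -0.0865, 0.1692]
eef_rot: [-0.0, 0.615, 0.789, -0.0]
force: [-0.3, -0.0, -0.5]
gripper_width: 0.683
```

Emit:
{"fn": "play_rows", "kwargs": {
  "steps": [
    {"dp":[0,0,0],"twist":[0,0,0],"gripper":60},
    {"dp":[0,0,0],"twist":[0,0,0],"gripper":60},
    {"dp":[0,0,0],"twist":[0,0,0],"gripper":60},
    {"dp":[0,0,0],"twist":[0,0,0],"gripper":60},
    {"dp":[0,0,0],"twist":[0,0,0],"gripper":60}
  ]
}}

```text
t: 35.83
position: [0.4482, -0.0846, 0.1696]
eef_rot: [-0.0, 0.615, 0.788, -0.0]
force: [0.8, -0.2, 0.4]
gripper_width: 0.684
```

```bash
python3 - <<'E'
from h import *
plan(.4485,-.085,.03,104,g=60)
c=cam("top","t6"); crop(c,180,110,340,220,5,"pics/r1.png")
E
```

```text
t 35.825 pos [448.2 -84.6 169.6] q [ 0.247  0.053 -0.549 -0.    -0.968 -1.573] F [ 0.8 -0.2  0.4] w 60.2
xaxis ang 104.04 z [-0. -0. -1.]
[{"dp": [-0.2, 0.1, 46.5], "twist": [0, 0, 0.0003], "gripper": 60}, {"dp": [-0.2, 0.1, 46.5], "twist": [0, 0, 0.0003], "gripper": 60}, {"dp": [-0.2, 0.1, 46.5], "twist": [0, 0, 0.0003], "gripper": 60}]
```

View pics/r1.png

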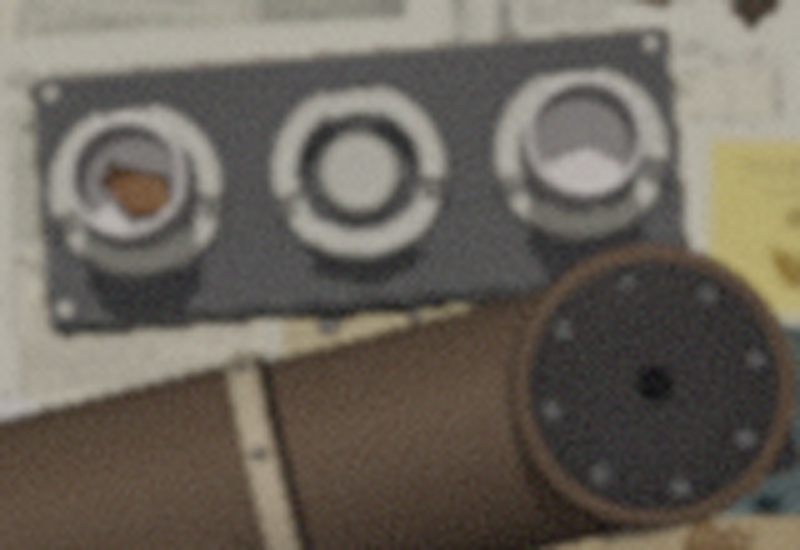

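Emit:
{"fn": "play_rows", "kwargs": {
  "steps": [
    {"dp":[0,0,48],"twist":[0,0,0],"gripper":60},
    {"dp":[0,0,50],"twist":[0,0,0],"gripper":60},
    {"dp":[0,0,48],"twist":[0,0,0],"gripper":60},
    {"dp":[0,0,8],"twist":[0,0,0],"gripper":60},
    {"dp":[0,0,0],"twist":[0,0,0],"gripper":60}
  ]
}}

```text
t: 36.5
position: [0.4484, -0.085, 0.0163]
eef_rot: [-0.0, 0.615, 0.788, -0.0]
force: [-0.1, -0.5, 1.0]
gripper_width: 0.684
```

Emit:
{"fn": "play_rows", "kwargs": {
  "steps": [
    {"dp":[0,0,0],"twist":[0,0,0],"gripper":60},
    {"dp":[0,0,0],"twist":[0,0,0],"gripper":60},
    {"dp":[0,0,0],"twist":[0,0,0],"gripper":60}
  ]
}}

```text
t: 36.88
position: [0.4486, -0.0849, 0.0168]
eef_rot: [0.001, 0.616, 0.788, 0.001]
force: [0.2, 0.0, 0.3]
gripper_width: 0.684
```

```bash
python3 - <<'E'
from h import *
st()
c=cam("scene"); crop(c,240,140,310,220,7,"pics/r2.png")
E
```

```text
t 36.875 pos [448.6 -84.9  16.8] q [ 0.246  0.282 -0.729  0.    -0.558 -1.573] F [0.2 0.  0.3] w 60.2
xaxis ang 104.0 z [ 0.002  0.    -1.   ]
```

View pics/r2.png

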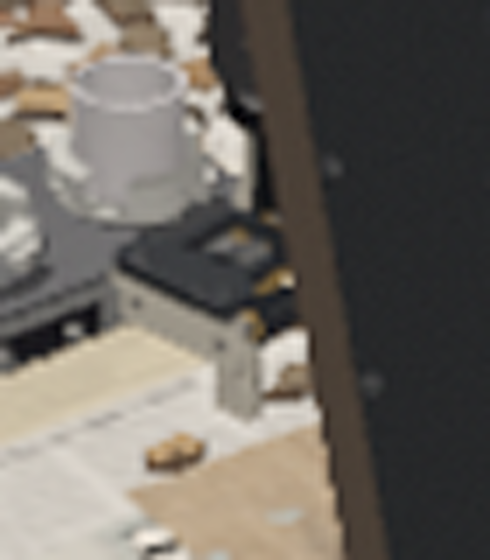

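Straddling the triangular sherd (visible right of the left finger). Lower 3 mm and close.

Emit:
{"fn": "play_rows", "kwargs": {
  "steps": [
    {"dp":[0,0,3.5],"twist":[0,0,0],"gripper":60},
    {"dp":[0,0,0],"twist":[0,0,0],"gripper":60},
    {"dp":[0,0,0],"twist":[0,0,0],"gripper":15},
    {"dp":[0,0,0],"twist":[0,0,0],"gripper":15},
    {"dp":[0,0,0],"twist":[0,0,0],"gripper":15}
  ],
  "squeeze": 15
}}

```text
t: 37.55
position: [0.448, -0.0851, 0.0124]
eef_rot: [-0.0, 0.616, 0.788, -0.0]
force: [0.1, -0.3, 0.1]
gripper_width: 0.432
```

Emit:
{"fn": "play_rows", "kwargs": {
  "steps": [
    {"dp":[0,0,0],"twist":[0,0,0],"gripper":15},
    {"dp":[0,0,0],"twist":[0,0,0],"gripper":15},
    {"dp":[0,0,0],"twist":[0,0,0],"gripper":15},
    {"dp":[0,0,0],"twist":[0,0,0],"gripper":15}
  ]
}}

```text
t: 38.05
position: [0.4479, -0.0851, 0.0124]
eef_rot: [-0.0, 0.616, 0.788, -0.0]
force: [-0.5, 0.2, 0.1]
gripper_width: 0.43
```

Emit:
{"fn": "play_rows", "kwargs": {
  "steps": [
    {"dp":[0,0,-20],"twist":[0,0,0],"gripper":15},
    {"dp":[0,0,-50],"twist":[0,0,0],"gripper":15},
    {"dp":[0,0,-55],"twist":[0,0,0],"gripper":15},
    {"dp":[0,0,-30],"twist":[0,0,0],"gripper":15},
    {"dp":[0,0,0],"twist":[0,0,0],"gripper":15}
  ]
}}

```text
t: 38.67
position: [0.4494, -0.0848, 0.1699]
eef_rot: [0.002, 0.616, 0.788, 0.002]
force: [0.2, -1.2, -1.2]
gripper_width: 0.431
```

Emit:
{"fn": "play_rows", "kwargs": {
  "steps": [
    {"dp":[0,0,0],"twist":[0,0,0],"gripper":15},
    {"dp":[0,0,0],"twist":[0,0,0],"gripper":15},
    {"dp":[0,0,0],"twist":[0,0,0],"gripper":15}
  ]
}}

```text
t: 39.05
position: [0.4475, -0.0851, 0.1664]
eef_rot: [-0.001, 0.616, 0.788, -0.001]
force: [0.1, 0.6, -1.3]
gripper_width: 0.433
```

```bash
python3 - <<'E'
from h import *
plan(.6192,-.090,.165,104,g=15)
c=cam("scene"); crop(c,230,110,310,210,6,"pics/r3.png")
E
```

```text
t 39.05 pos [447.5 -85.1 166.4] q [ 0.247  0.057 -0.554 -0.    -0.962 -1.573] F [ 0.1  0.6 -1.3] w 38.1
xaxis ang 104.0 z [-0.002 -0.    -1.   ]
[{"dp": [-15.4, 55.1, 0.5], "twist": [0, 0, -0.0], "gripper": 15}, {"dp": [-15.4, 55.1, 0.5], "twist": [0, 0, -0.0], "gripper": 15}, {"dp": [-15.4, 55.1, 0.5], "twist": [0, 0, -0.0], "gripper": 15}]
```

View pics/r3.png

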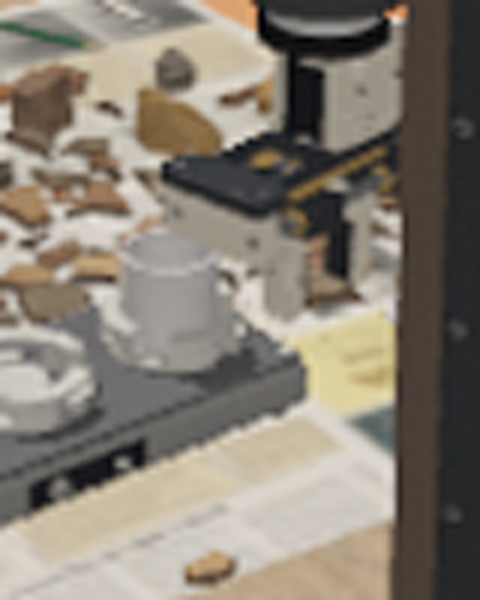

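Emit:
{"fn": "play_rows", "kwargs": {
  "steps": [
    {"dp":[-15.4,55.1,0],"twist":[0,0,0],"gripper":15},
    {"dp":[-15.4,55.1,0],"twist":[0,0,0],"gripper":15},
    {"dp":[-15.4,55.1,0],"twist":[0,0,0],"gripper":15},
    {"dp":[0,0,0],"twist":[0,0,0],"gripper":15},
    {"dp":[0,0,0],"twist":[0,0,0],"gripper":15}
  ]
}}

```text
t: 39.72
position: [0.6189, -0.09, 0.166]
eef_rot: [-0.001, 0.616, 0.788, -0.001]
force: [-1.0, -0.2, -1.0]
gripper_width: 0.43
```

Emit:
{"fn": "play_rows", "kwargs": {
  "steps": [
    {"dp":[0,0,15],"twist":[0,0,0],"gripper":15},
    {"dp":[0,0,15],"twist":[0,0,0],"gripper":15},
    {"dp":[0,0,5],"twist":[0,0,0],"gripper":15},
    {"dp":[0,0,0],"twist":[0,0,0],"gripper":15},
    {"dp":[0,0,0],"twist":[0,0,0],"gripper":15}
  ]
}}

```text
t: 40.35
position: [0.6198, -0.0899, 0.1328]
eef_rot: [0.0, 0.616, 0.788, 0.0]
force: [-0.4, -0.2, -0.2]
gripper_width: 0.433
```

```bash
python3 - <<'E'
from h import *
plan(.6192,-.090,.129,104,g=15)
c=cam("scene"); crop(c,230,110,310,210,6,"pics/r4.png")
E
```

```text
t 40.35 pos [619.8 -89.9 132.8] q [ 0.167  0.362 -0.237  0.    -0.971 -1.494] F [-0.4 -0.2 -0.2] w 38.1
xaxis ang 104.01 z [ 0.001 -0.    -1.   ]
[{"dp": [0.0, -0.6, 3.8], "twist": [0, 0, 0.0001], "gripper": 15}]
```

View pics/r4.png

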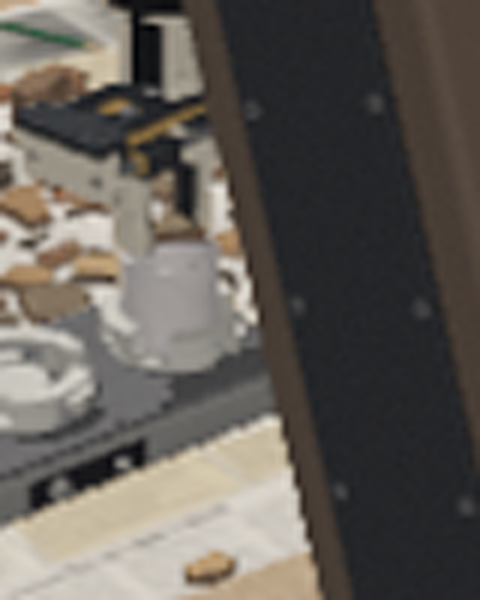

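Emit:
{"fn": "play_rows", "kwargs": {
  "steps": [
    {"dp":[0,0,2],"twist":[0,0,0],"gripper":15},
    {"dp":[0,0,0],"twist":[0,0,0],"gripper":15},
    {"dp":[0,0,0],"twist":[0,0,0],"gripper":60},
    {"dp":[0,0,0],"twist":[0,0,0],"gripper":60},
    {"dp":[0,0,0],"twist":[0,0,0],"gripper":60}
  ]
}}

```text
t: 41.02
position: [0.6196, -0.0899, 0.1304]
eef_rot: [0.0, 0.616, 0.788, 0.0]
force: [-0.7, 0.2, 0.3]
gripper_width: 0.669
```

Emit:
{"fn": "play_rows", "kwargs": {
  "steps": [
    {"dp":[0,0,0],"twist":[0,0,0],"gripper":60},
    {"dp":[0,0,-40],"twist":[0,0,0],"gripper":60},
    {"dp":[-55,0,0],"twist":[0,0,0],"gripper":60},
    {"dp":[-55,0,0],"twist":[0,0,0],"gripper":60},
    {"dp":[-55,0,0],"twist":[0,0,0],"gripper":60}
  ]
}}

```text
t: 41.65
position: [0.66, -0.2513, 0.1707]
eef_rot: [0.0, 0.615, 0.788, 0.0]
force: [0.5, 0.8, 0.0]
gripper_width: 0.683
```

Emit:
{"fn": "play_rows", "kwargs": {
  "steps": [
    {"dp":[-50,-40,0],"twist":[0,0,0],"gripper":60},
    {"dp":[0,0,0],"twist":[0,0,0],"gripper":60},
    {"dp":[0,0,0],"twist":[0,0,0],"gripper":60},
    {"dp":[0,0,0],"twist":[0,0,0],"gripper":60}
  ]
}}

```text
t: 42.15
position: [0.6338, -0.3058, 0.1705]
eef_rot: [0.0, 0.615, 0.788, 0.0]
force: [0.1, -0.1, 0.2]
gripper_width: 0.687
```

```bash
python3 - <<'E'
from h import *
st()
c=cam("top","t7"); crop(c,100,90,420,260,2.5,"pics/u0.png"); crop(c,180,110,340,220,5,"pics/u1.png")
for x,y in [(.4927,.3513),(.4516,.2373),(.6032,-.307)]:print("lid",[np.round(fitcirc(c,x,y,.013,.038,.01,-1,rfix=rf),4) for rf in (1,0)])
E
```

```text
t 42.15 pos [ 633.8 -305.8  170.5] q [-0.174  0.448 -0.007 -0.    -1.116 -1.152] F [ 0.1 -0.1  0.2] w 60.4
xaxis ang 104.07 z [ 0.  0. -1.]
lid [array([0.4934, 0.3511, 0.038 , 0.9779]), array([0.4934, 0.351 , 0.0375, 0.5273])]
lid [array([0.4518, 0.2372, 0.038 , 1.4997]), array([0.4512, 0.2371, 0.037 , 0.9988])]
lid [array([ 0.602 , -0.3073,  0.038 ,  1.7804]), array([ 0.5968, -0.3081,  0.0349,  3.3979])]
```

View pics/u1.png

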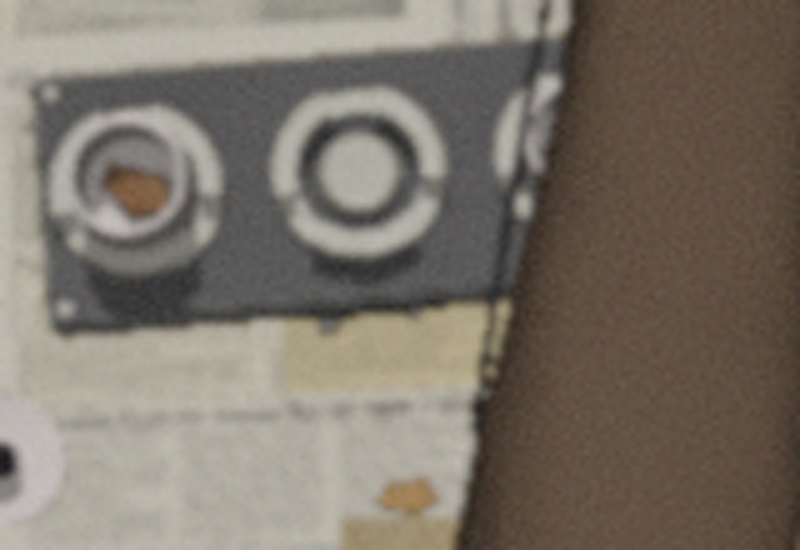

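View pics/u0.png

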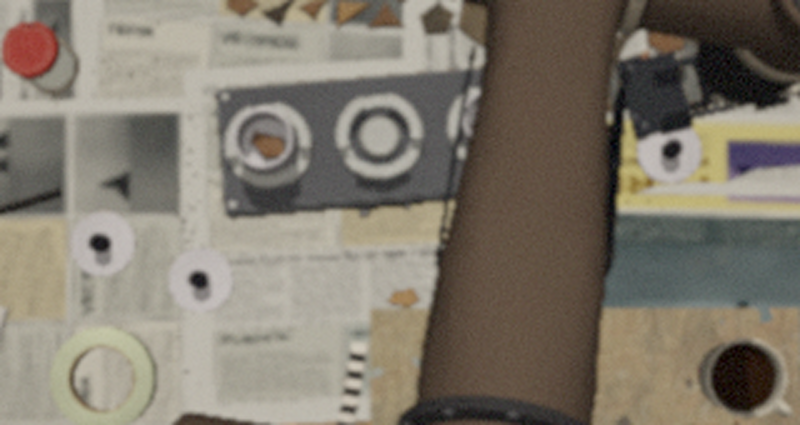

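```bash
python3 - <<'E'
from h import *
plan(.603,-.307,.06,104,g=60)
E
```

```text
t 42.2 pos [ 633.9 -305.6  170.5] q [-0.173  0.448 -0.007 -0.    -1.116 -1.152] F [0.4 0.9 0.2] w 60.3
xaxis ang 104.08 z [ 0.  0. -1.]
[{"dp": [3.1, -15.2, 55.3], "twist": [0, 0, 0.0007], "gripper": 60}, {"dp": [3.1, -15.2, 55.3], "twist": [0, 0, 0.0007], "gripper": 60}]
```

Emit:
{"fn": "play_rows", "kwargs": {
  "steps": [
    {"dp":[3.1,-15.2,55],"twist":[0,0,0],"gripper":60},
    {"dp":[3.1,-15.2,55],"twist":[0,0,0],"gripper":60},
    {"dp":[0,0,0],"twist":[0,0,0],"gripper":60},
    {"dp":[0,0,0],"twist":[0,0,0],"gripper":60},
    {"dp":[0,0,0],"twist":[0,0,0],"gripper":60}
  ]
}}

```text
t: 42.82
position: [0.6049, -0.3084, 0.0633]
eef_rot: [0.002, 0.615, 0.788, 0.001]
force: [0.8, -0.3, 0.1]
gripper_width: 0.686
```

Emit:
{"fn": "play_rows", "kwargs": {
  "steps": [
    {"dp":[0,0,0],"twist":[0,0,0],"gripper":60},
    {"dp":[0,0,0],"twist":[0,0,0],"gripper":60}
  ]
}}

```text
t: 43.08
position: [0.6029, -0.3082, 0.0613]
eef_rot: [0.001, 0.616, 0.788, 0.0]
force: [-0.2, -0.8, 0.0]
gripper_width: 0.681
```

```bash
python3 - <<'E'
from h import *
plan(.603,-.307,.0275,104,g=60)
c=cam("scene"); crop(c,250,90,330,170,7,"pics/v1.png")
c=cam("top"); crop(c,300,90,420,210,5,"pics/v2.png")
E
```

```text
t 43.075 pos [ 602.9 -308.2   61.3] q [-0.185  0.507 -0.186  0.    -0.876 -1.141] F [-0.2 -0.8  0. ] w 59.9
xaxis ang 104.0 z [ 0.001 -0.    -1.   ]
[{"dp": [1.2, 0.3, 33.8], "twist": [0, 0, 0.0001], "gripper": 60}]
```

View pics/v1.png

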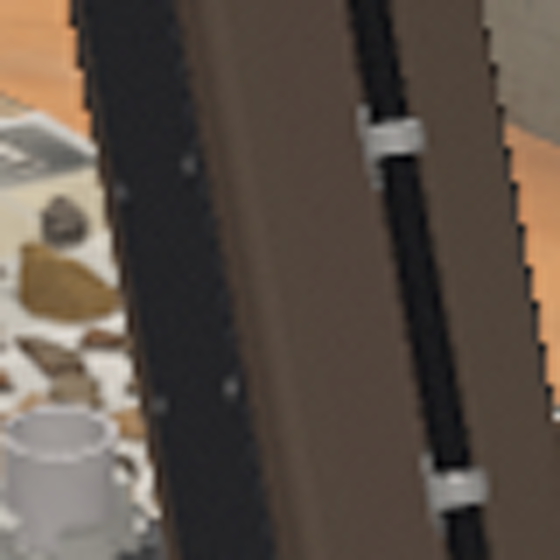

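View pics/v2.png

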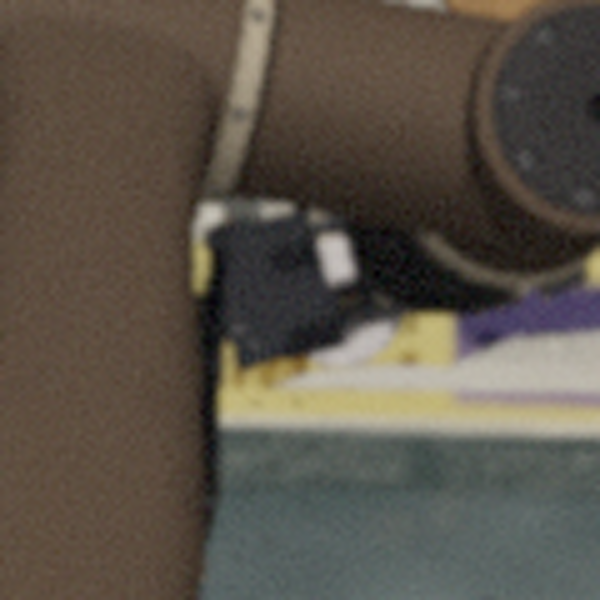

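Emit:
{"fn": "play_rows", "kwargs": {
  "steps": [
    {"dp":[1,0.3,20],"twist":[0,0,0],"gripper":60},
    {"dp":[0,0,12],"twist":[0,0,0],"gripper":60},
    {"dp":[0,0,0],"twist":[0,0,0],"gripper":60},
    {"dp":[0,0,0],"twist":[0,0,0],"gripper":60},
    {"dp":[0,0,0],"twist":[0,0,0],"gripper":60}
  ]
}}

```text
t: 43.8
position: [0.6029, -0.3073, 0.029]
eef_rot: [0.0, 0.616, 0.788, 0.0]
force: [-0.4, -0.0, 0.1]
gripper_width: 0.683
```

Emit:
{"fn": "play_rows", "kwargs": {
  "steps": [
    {"dp":[0,0,0],"twist":[0,0,0],"gripper":5},
    {"dp":[0,0,0],"twist":[0,0,0],"gripper":5},
    {"dp":[0,0,0],"twist":[0,0,0],"gripper":5},
    {"dp":[0,0,0],"twist":[0,0,0],"gripper":5},
    {"dp":[0,0,0],"twist":[0,0,0],"gripper":5}
  ],
  "squeeze": 15
}}

```text
t: 44.42
position: [0.6024, -0.3071, 0.0284]
eef_rot: [-0.0, 0.616, 0.788, -0.0]
force: [0.2, -0.3, 0.2]
gripper_width: 0.243
```

Emit:
{"fn": "play_rows", "kwargs": {
  "steps": [
    {"dp":[0,0,0],"twist":[0,0,0],"gripper":5},
    {"dp":[0,0,0],"twist":[0,0,0],"gripper":5},
    {"dp":[0,0,0],"twist":[0,0,0],"gripper":5},
    {"dp":[0,0,0],"twist":[0,0,0],"gripper":5}
  ]
}}

```text
t: 44.92
position: [0.6024, -0.3071, 0.0284]
eef_rot: [0.0, 0.616, 0.788, -0.0]
force: [-0.4, -0.2, 0.6]
gripper_width: 0.246
```

Emit:
{"fn": "play_rows", "kwargs": {
  "steps": [
    {"dp":[0,0,-20],"twist":[0,0,0],"gripper":5},
    {"dp":[0,0,-50],"twist":[0,0,0],"gripper":5},
    {"dp":[0,0,-55],"twist":[0,0,0],"gripper":5},
    {"dp":[0,0,-35],"twist":[0,0,0],"gripper":5},
    {"dp":[30,-50,0],"twist":[0,0,0],"gripper":5}
  ]
}}

```text
t: 45.55
position: [0.5502, -0.291, 0.1911]
eef_rot: [0.003, 0.615, 0.788, 0.001]
force: [-1.4, 0.7, -1.6]
gripper_width: 0.247
```

Emit:
{"fn": "play_rows", "kwargs": {
  "steps": [
    {"dp":[50,-35,0],"twist":[0,0,0],"gripper":5},
    {"dp":[50,-30,0],"twist":[0,0,0],"gripper":5},
    {"dp":[50,-15,0],"twist":[0,0,0],"gripper":5},
    {"dp":[0,0,0],"twist":[0,0,0],"gripper":5},
    {"dp":[0,0,0],"twist":[0,0,0],"gripper":5}
  ]
}}

```text
t: 46.18
position: [0.4332, -0.1637, 0.1888]
eef_rot: [0.001, 0.615, 0.788, 0.0]
force: [0.3, 0.1, -0.9]
gripper_width: 0.242
```

```bash
python3 - <<'E'
from h import *
plan(.6207,-.096,.17,104,g=5)
c=cam("top","t8"); crop(c,180,110,340,220,5,"pics/w1.png")
c=cam("scene"); crop(c,200,90,330,210,5,"pics/w2.png")
E
```

```text
t 46.175 pos [ 433.2 -163.7  188.8] q [ 0.066  0.045 -0.51   0.    -1.015 -1.391] F [ 0.3  0.1 -0.9] w 21.3
xaxis ang 104.06 z [ 0.001 -0.    -1.   ]
[{"dp": [5.0, 49.6, 4.7], "twist": [0, 0, 0.0003], "gripper": 5}, {"dp": [5.0, 49.6, 4.7], "twist": [0, 0, 0.0003], "gripper": 5}, {"dp": [5.1, 49.6, 4.7], "twist": [0, 0, 0.0003], "gripper": 5}, {"dp": [5.1, 49.6, 4.7], "twist": [0, 0, 0.0003], "gripper": 5}]
```

View pics/w1.png

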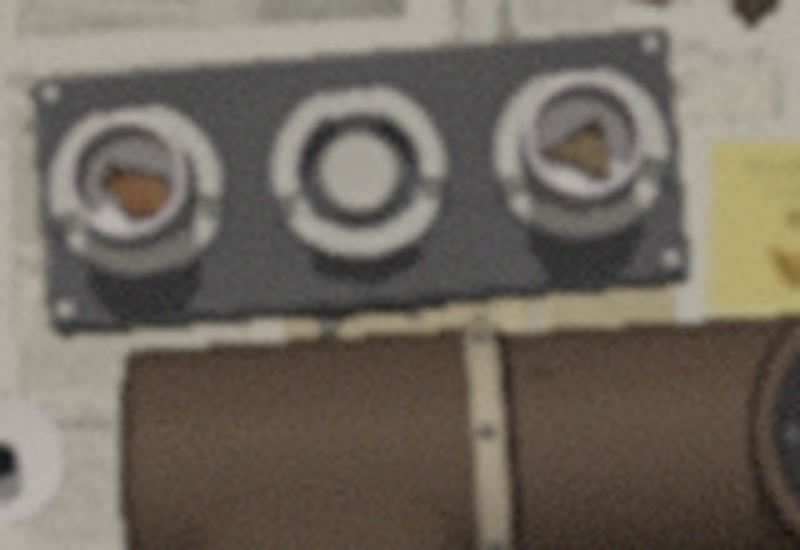

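View pics/w2.png

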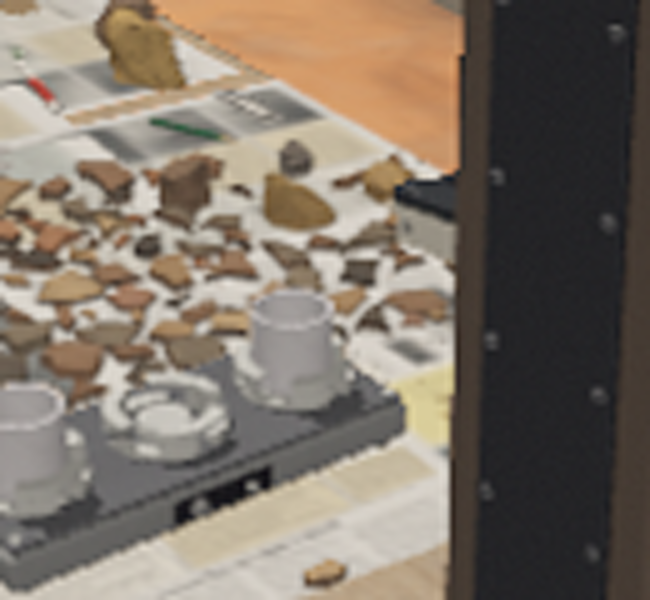

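Emit:
{"fn": "play_rows", "kwargs": {
  "steps": [
    {"dp":[5,49.6,4.7],"twist":[0,0,0],"gripper":5},
    {"dp":[5,49.6,4.7],"twist":[0,0,0],"gripper":5},
    {"dp":[5,49.6,4.7],"twist":[0,0,0],"gripper":5},
    {"dp":[5,49.6,4.7],"twist":[0,0,0],"gripper":5},
    {"dp":[0,0,0],"twist":[0,0,0],"gripper":5}
  ]
}}

```text
t: 46.9
position: [0.6231, -0.0965, 0.1667]
eef_rot: [-0.001, 0.616, 0.788, -0.001]
force: [-1.0, -0.3, -0.8]
gripper_width: 0.25
```

Emit:
{"fn": "play_rows", "kwargs": {
  "steps": [
    {"dp":[0,0,0],"twist":[0,0,0],"gripper":5},
    {"dp":[0,0,0],"twist":[0,0,0],"gripper":5},
    {"dp":[0,0,0],"twist":[0,0,0],"gripper":5},
    {"dp":[0,0,0],"twist":[0,0,0],"gripper":5}
  ]
}}

```text
t: 47.4
position: [0.6202, -0.0967, 0.1702]
eef_rot: [0.0, 0.616, 0.788, 0.0]
force: [1.0, 0.4, -1.0]
gripper_width: 0.244
```

```bash
python3 - <<'E'
from h import *
plan(.6207,-.096,.145,104,g=5)
c=cam("scene"); crop(c,230,100,310,190,7,"pics/x2.png")
E
```

```text
t 47.4 pos [620.2 -96.7 170.2] q [ 0.156  0.33  -0.19   0.    -1.049 -1.483] F [ 1.   0.4 -1. ] w 21.5
xaxis ang 103.98 z [ 0.001  0.    -1.   ]
[{"dp": [0.6, 0.6, 25.2], "twist": [0, 0, -0.0003], "gripper": 5}]
```

View pics/x2.png

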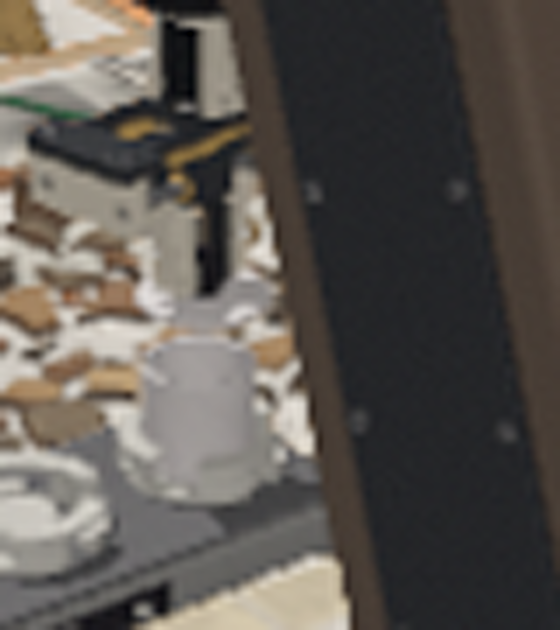

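Emit:
{"fn": "play_rows", "kwargs": {
  "steps": [
    {"dp":[0.6,0.5,15],"twist":[0,0,0],"gripper":5},
    {"dp":[0,0,10],"twist":[0,0,0],"gripper":5},
    {"dp":[0,0,0],"twist":[0,0,0],"gripper":5},
    {"dp":[0,0,0],"twist":[0,0,0],"gripper":5},
    {"dp":[0,0,0],"twist":[0,0,0],"gripper":5}
  ]
}}

```text
t: 48.08
position: [0.6211, -0.0958, 0.1449]
eef_rot: [0.0, 0.616, 0.788, 0.0]
force: [-0.2, -0.0, -0.9]
gripper_width: 0.246
```

Emit:
{"fn": "play_rows", "kwargs": {
  "steps": [
    {"dp":[0,0,2],"twist":[0,0,0],"gripper":5},
    {"dp":[0,0,2],"twist":[0,0,0],"gripper":5},
    {"dp":[0,0,2],"twist":[0,0,0],"gripper":5},
    {"dp":[0,0,0],"twist":[0,0,0],"gripper":5},
    {"dp":[0,0,0],"twist":[0,0,0],"gripper":5}
  ]
}}

```text
t: 48.7
position: [0.6208, -0.0958, 0.1386]
eef_rot: [0.0, 0.616, 0.788, 0.0]
force: [-0.8, -0.1, -1.5]
gripper_width: 0.244
```

Emit:
{"fn": "play_rows", "kwargs": {
  "steps": [
    {"dp":[0,0,2],"twist":[0,0,0],"gripper":5},
    {"dp":[0,0,2],"twist":[0,0,0],"gripper":5},
    {"dp":[0,0,0],"twist":[0,0,0],"gripper":5},
    {"dp":[0,0,0],"twist":[0,0,0],"gripper":5}
  ]
}}

```text
t: 49.2
position: [0.6205, -0.0958, 0.1343]
eef_rot: [-0.0, 0.616, 0.788, -0.0]
force: [1.3, 0.5, -1.7]
gripper_width: 0.248
```

Emit:
{"fn": "play_rows", "kwargs": {
  "steps": [
    {"dp":[0,0,2],"twist":[0,0,0],"gripper":5},
    {"dp":[0,0,2],"twist":[0,0,0],"gripper":5},
    {"dp":[0,0,0],"twist":[0,0,0],"gripper":5},
    {"dp":[0,0,0],"twist":[0,0,0],"gripper":5}
  ]
}}

```text
t: 49.7
position: [0.6207, -0.0959, 0.1322]
eef_rot: [0.0, 0.615, 0.788, 0.0]
force: [-4.0, 2.0, 11.6]
gripper_width: 0.244
```

Emit:
{"fn": "play_rows", "kwargs": {
  "steps": [
    {"dp":[0,0,-1.5],"twist":[0,0,0],"gripper":5},
    {"dp":[0,0,0],"twist":[0,0,0],"gripper":50},
    {"dp":[0,0,0],"twist":[0,0,0],"gripper":50},
    {"dp":[0,0,0],"twist":[0,0,0],"gripper":50},
    {"dp":[0,0,0],"twist":[0,0,0],"gripper":50}
  ]
}}

```text
t: 50.32
position: [0.6207, -0.0958, 0.1319]
eef_rot: [-0.0, 0.616, 0.788, -0.0]
force: [0.2, 0.5, 0.7]
gripper_width: 0.559
```

Emit:
{"fn": "play_rows", "kwargs": {
  "steps": [
    {"dp":[0,0,-15],"twist":[0,0,0],"gripper":50},
    {"dp":[0,0,-35],"twist":[0,0,0],"gripper":50},
    {"dp":[0,0,0],"twist":[0,0,0],"gripper":50},
    {"dp":[0,0,0],"twist":[0,0,0],"gripper":50},
    {"dp":[0,0,0],"twist":[0,0,0],"gripper":50}
  ]
}}

```text
t: 50.95
position: [0.6203, -0.0958, 0.1816]
eef_rot: [-0.0, 0.616, 0.788, -0.0]
force: [-0.4, 0.2, 0.2]
gripper_width: 0.566
```

```bash
python3 - <<'E'
from h import *
plan(.4515,.2372,.17,104,g=50)
c=cam("scene"); crop(c,230,100,310,190,7,"pics/y2.png")
E
```

```text
t 50.95 pos [620.3 -95.8 181.6] q [ 0.157  0.322 -0.174 -0.    -1.075 -1.484] F [-0.4  0.2  0.2] w 49.8
xaxis ang 103.99 z [-0.001  0.    -1.   ]
[{"dp": [52.0, -11.9, 1.7], "twist": [0, 0, -0.0], "gripper": 50}, {"dp": [52.0, -11.9, 1.7], "twist": [0, 0, -0.0], "gripper": 50}, {"dp": [52.0, -11.9, 1.7], "twist": [0, 0, -0.0], "gripper": 50}, {"dp": [52.0, -11.9, 1.7], "twist": [0, 0, -0.0], "gripper": 50}, {"dp": [52.0, -11.9, 1.7], "twist": [0, 0, -0.0], "gripper": 50}]
[{"dp": [52.0, -11.9, 1.7], "twist": [0, 0, -0.0], "gripper": 50}, {"dp": [52.0, -11.9, 1.7], "twist": [0, 0, -0.0], "gripper": 50}]
```

View pics/y2.png

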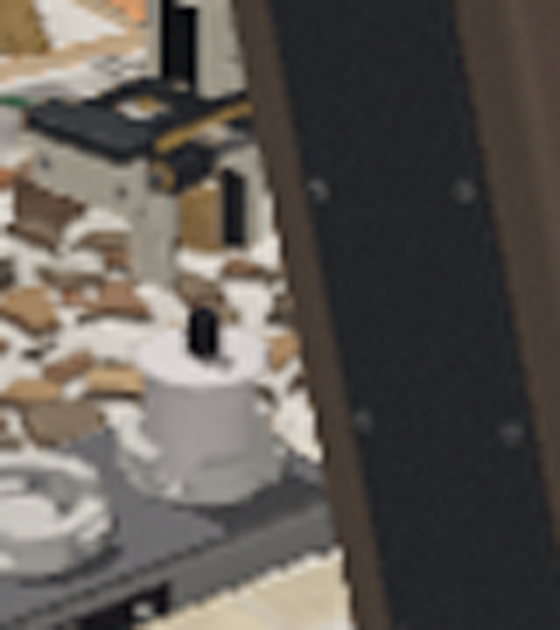

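Emit:
{"fn": "play_rows", "kwargs": {
  "steps": [
    {"dp":[52,-11.9,1.7],"twist":[0,0,0],"gripper":50},
    {"dp":[52,-11.9,1.7],"twist":[0,0,0],"gripper":50},
    {"dp":[52,-11.9,1.7],"twist":[0,0,0],"gripper":50},
    {"dp":[52,-11.9,1.7],"twist":[0,0,0],"gripper":50},
    {"dp":[52,-11.9,1.7],"twist":[0,0,0],"gripper":50}
  ]
}}

```text
t: 51.62
position: [0.4991, 0.1433, 0.1732]
eef_rot: [-0.0, 0.616, 0.788, -0.0]
force: [0.9, 1.7, -0.4]
gripper_width: 0.568
```

Emit:
{"fn": "play_rows", "kwargs": {
  "steps": [
    {"dp":[52,-11.9,1.7],"twist":[0,0,0],"gripper":50},
    {"dp":[52,-11.9,1.7],"twist":[0,0,0],"gripper":50},
    {"dp":[0,0,40],"twist":[0,0,0],"gripper":50},
    {"dp":[0,0,40],"twist":[0,0,0],"gripper":50},
    {"dp":[0,0,25],"twist":[0,0,0],"gripper":50}
  ]
}}

```text
t: 52.25
position: [0.4509, 0.2367, 0.0631]
eef_rot: [-0.0, 0.615, 0.788, -0.001]
force: [0.4, -0.1, 0.2]
gripper_width: 0.57
```

Emit:
{"fn": "play_rows", "kwargs": {
  "steps": [
    {"dp":[0,0,0],"twist":[0,0,0],"gripper":50},
    {"dp":[0,0,0],"twist":[0,0,0],"gripper":50},
    {"dp":[0,0,0],"twist":[0,0,0],"gripper":50},
    {"dp":[0,0,0],"twist":[0,0,0],"gripper":50}
  ]
}}

```text
t: 52.75
position: [0.4523, 0.2376, 0.0661]
eef_rot: [0.0, 0.616, 0.788, 0.001]
force: [-0.9, -0.2, 0.2]
gripper_width: 0.57
```

```bash
python3 - <<'E'
from h import *
plan(.4515,.2372,.0280,104,g=50)
c=cam("scene"); crop(c,140,160,250,240,6,"pics/z1.png")
c=cam("top"); crop(c,120,110,320,260,4,"pics/z2.png")
E
```

```text
t 52.75 pos [452.3 237.6  66.1] q [ 0.869  0.274 -0.564  0.    -0.73  -2.195] F [-0.9 -0.2  0.2] w 50.2
xaxis ang 103.99 z [ 0.001  0.001 -1.   ]
[{"dp": [-0.2, -0.9, 38.1], "twist": [0, 0, -0.0001], "gripper": 50}]
```

View pics/z1.png

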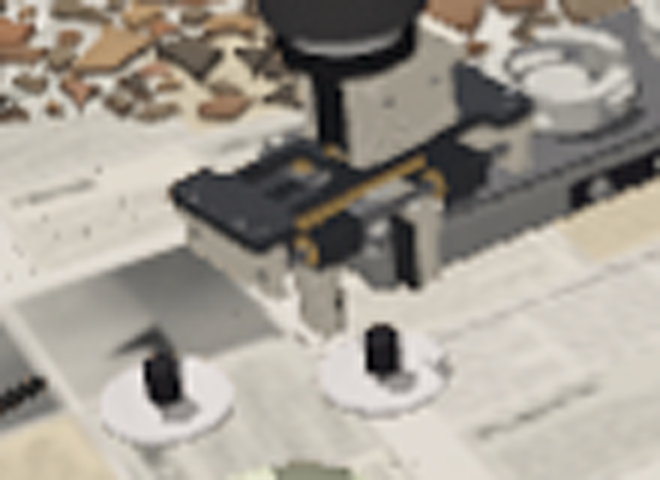

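View pics/z2.png

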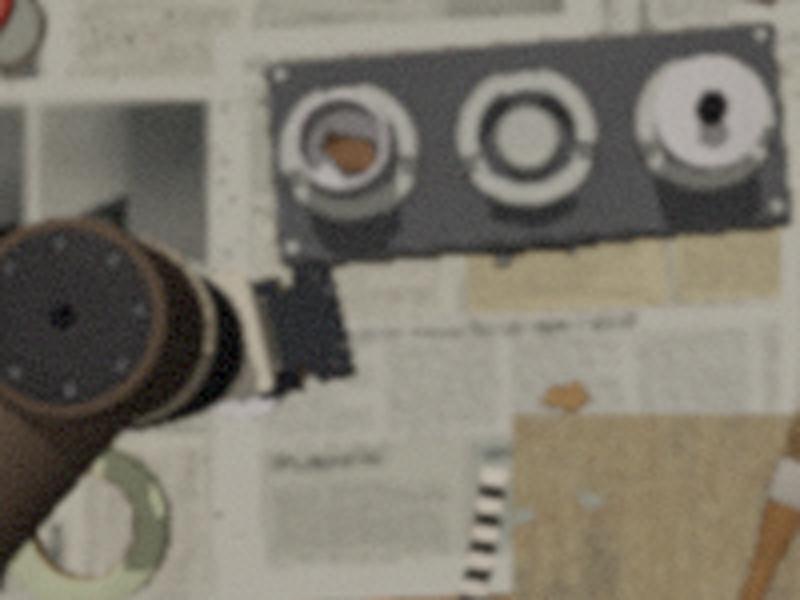

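Emit:
{"fn": "play_rows", "kwargs": {
  "steps": [
    {"dp":[0,-0.7,20],"twist":[0,0,0],"gripper":50},
    {"dp":[0,0,16],"twist":[0,0,0],"gripper":50},
    {"dp":[0,0,0],"twist":[0,0,0],"gripper":50},
    {"dp":[0,0,0],"twist":[0,0,0],"gripper":50},
    {"dp":[0,0,0],"twist":[0,0,0],"gripper":50}
  ]
}}

```text
t: 53.48
position: [0.4516, 0.2375, 0.0299]
eef_rot: [0.0, 0.616, 0.788, 0.001]
force: [0.6, -0.2, 0.1]
gripper_width: 0.569
```

Emit:
{"fn": "play_rows", "kwargs": {
  "steps": [
    {"dp":[0,0,0],"twist":[0,0,0],"gripper":5},
    {"dp":[0,0,0],"twist":[0,0,0],"gripper":5},
    {"dp":[0,0,0],"twist":[0,0,0],"gripper":5},
    {"dp":[0,0,0],"twist":[0,0,0],"gripper":5},
    {"dp":[0,0,0],"twist":[0,0,0],"gripper":5}
  ],
  "squeeze": 15
}}

```text
t: 54.1
position: [0.4512, 0.2371, 0.0292]
eef_rot: [0.0, 0.616, 0.788, -0.0]
force: [-0.6, 0.0, 2.1]
gripper_width: 0.246
```

Emit:
{"fn": "play_rows", "kwargs": {
  "steps": [
    {"dp":[0,0,0],"twist":[0,0,0],"gripper":5},
    {"dp":[0,0,0],"twist":[0,0,0],"gripper":5},
    {"dp":[0,0,0],"twist":[0,0,0],"gripper":5},
    {"dp":[0,0,0],"twist":[0,0,0],"gripper":5}
  ]
}}

```text
t: 54.6
position: [0.4512, 0.2371, 0.0292]
eef_rot: [-0.0, 0.616, 0.788, -0.0]
force: [-1.0, -1.0, 3.1]
gripper_width: 0.242
```

Emit:
{"fn": "play_rows", "kwargs": {
  "steps": [
    {"dp":[0,0,-20],"twist":[0,0,0],"gripper":5},
    {"dp":[0,0,-50],"twist":[0,0,0],"gripper":5},
    {"dp":[0,0,-50],"twist":[0,0,0],"gripper":5},
    {"dp":[0,0,-25],"twist":[0,0,0],"gripper":5},
    {"dp":[0,0,0],"twist":[0,0,0],"gripper":5}
  ]
}}

```text
t: 55.22
position: [0.452, 0.238, 0.1761]
eef_rot: [0.0, 0.616, 0.788, 0.002]
force: [0.8, 0.3, -1.3]
gripper_width: 0.248
```

```bash
python3 - <<'E'
from h import *
plan(.5996,.153,.17,104,g=5)
E
```

```text
t 55.225 pos [452.  238.  176.1] q [ 0.87   0.137 -0.436  0.    -0.993 -2.196] F [ 0.8  0.3 -1.3] w 21.9
xaxis ang 104.0 z [ 0.003  0.003 -1.   ]
[{"dp": [-39.4, 40.9, 2.0], "twist": [0, 0, 0.0], "gripper": 5}, {"dp": [-39.4, 40.9, 2.0], "twist": [0, 0, 0.0], "gripper": 5}, {"dp": [-39.4, 40.9, 2.0], "twist": [0, 0, 0.0], "gripper": 5}]
```

Emit:
{"fn": "play_rows", "kwargs": {
  "steps": [
    {"dp":[-39.4,40.9,1],"twist":[0,0,0],"gripper":5},
    {"dp":[-39.4,40.9,1],"twist":[0,0,0],"gripper":5},
    {"dp":[-39.4,40.9,1],"twist":[0,0,0],"gripper":5},
    {"dp":[0,0,0],"twist":[0,0,0],"gripper":5},
    {"dp":[0,0,0],"twist":[0,0,0],"gripper":5}
  ]
}}

```text
t: 55.85
position: [0.5981, 0.1514, 0.1693]
eef_rot: [-0.001, 0.616, 0.788, -0.001]
force: [-0.8, 0.2, -1.6]
gripper_width: 0.248
```

Emit:
{"fn": "play_rows", "kwargs": {
  "steps": [
    {"dp":[0,0,0],"twist":[0,0,0],"gripper":5},
    {"dp":[0,0,0],"twist":[0,0,0],"gripper":5},
    {"dp":[0,0,0],"twist":[0,0,0],"gripper":5},
    {"dp":[0,0,0],"twist":[0,0,0],"gripper":5}
  ]
}}

```text
t: 56.35
position: [0.5987, 0.1524, 0.1714]
eef_rot: [0.0, 0.615, 0.788, 0.0]
force: [0.1, 0.8, -2.0]
gripper_width: 0.25
```

```bash
python3 - <<'E'
from h import *
plan(.5996,.153,.146,104,g=5)
c=cam("scene"); crop(c,170,120,250,210,7,"pics/aa.png")
E
```

```text
t 56.35 pos [598.7 152.4 171.4] q [ 0.565  0.314 -0.211 -0.    -1.045 -1.891] F [ 0.1  0.8 -2. ] w 22.0
xaxis ang 104.03 z [ 0.  0. -1.]
[{"dp": [0.3, 1.0, 25.4], "twist": [0, 0, 0.0006], "gripper": 5}]
```

View pics/aa.png

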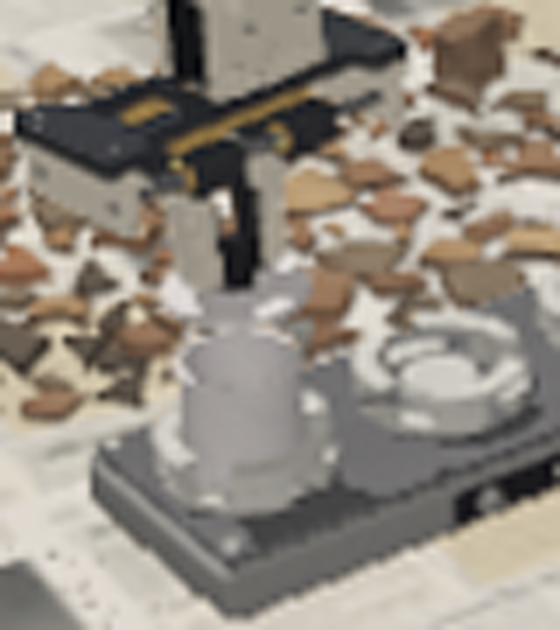

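Emit:
{"fn": "play_rows", "kwargs": {
  "steps": [
    {"dp":[0.3,1,15],"twist":[0,0,0],"gripper":5},
    {"dp":[0,0,10],"twist":[0,0,0],"gripper":5},
    {"dp":[0,0,0],"twist":[0,0,0],"gripper":5},
    {"dp":[0,0,0],"twist":[0,0,0],"gripper":5},
    {"dp":[0,0,0],"twist":[0,0,0],"gripper":5}
  ]
}}

```text
t: 57.02
position: [0.6, 0.1527, 0.1465]
eef_rot: [0.0, 0.616, 0.788, 0.0]
force: [1.0, 0.0, -0.2]
gripper_width: 0.243
```

Emit:
{"fn": "play_rows", "kwargs": {
  "steps": [
    {"dp":[0,0,2],"twist":[0,0,0],"gripper":5},
    {"dp":[0,0,2],"twist":[0,0,0],"gripper":5},
    {"dp":[0,0,2],"twist":[0,0,0],"gripper":5},
    {"dp":[0,0,0],"twist":[0,0,0],"gripper":5},
    {"dp":[0,0,0],"twist":[0,0,0],"gripper":5}
  ]
}}

```text
t: 57.65
position: [0.5998, 0.1526, 0.1402]
eef_rot: [0.0, 0.616, 0.788, -0.0]
force: [0.8, -0.3, -0.2]
gripper_width: 0.243
```

Emit:
{"fn": "play_rows", "kwargs": {
  "steps": [
    {"dp":[0,0,2],"twist":[0,0,0],"gripper":5},
    {"dp":[0,0,2],"twist":[0,0,0],"gripper":5},
    {"dp":[0,0,0],"twist":[0,0,0],"gripper":5},
    {"dp":[0,0,0],"twist":[0,0,0],"gripper":5}
  ]
}}

```text
t: 58.15
position: [0.5998, 0.1527, 0.1361]
eef_rot: [-0.0, 0.616, 0.788, 0.0]
force: [0.8, 0.3, -1.8]
gripper_width: 0.247
```

Emit:
{"fn": "play_rows", "kwargs": {
  "steps": [
    {"dp":[0,0,2],"twist":[0,0,0],"gripper":5},
    {"dp":[0,0,2],"twist":[0,0,0],"gripper":5},
    {"dp":[0,0,1],"twist":[0,0,0],"gripper":5},
    {"dp":[0,0,0],"twist":[0,0,0],"gripper":5}
  ]
}}

```text
t: 58.65
position: [0.6001, 0.1528, 0.1332]
eef_rot: [0.001, 0.615, 0.788, 0.001]
force: [-4.2, 0.3, 12.3]
gripper_width: 0.249
```

Emit:
{"fn": "play_rows", "kwargs": {
  "steps": [
    {"dp":[0,0,-1.5],"twist":[0,0,0],"gripper":5},
    {"dp":[0,0,0],"twist":[0,0,0],"gripper":50},
    {"dp":[0,0,0],"twist":[0,0,0],"gripper":50},
    {"dp":[0,0,0],"twist":[0,0,0],"gripper":50},
    {"dp":[0,0,0],"twist":[0,0,0],"gripper":50}
  ]
}}

```text
t: 59.28
position: [0.5997, 0.1525, 0.1324]
eef_rot: [-0.0, 0.616, 0.788, -0.0]
force: [0.0, -0.2, 0.8]
gripper_width: 0.561
```

Emit:
{"fn": "play_rows", "kwargs": {
  "steps": [
    {"dp":[0,0,-15],"twist":[0,0,0],"gripper":50},
    {"dp":[0,0,-45],"twist":[0,0,0],"gripper":50},
    {"dp":[0,-45,-20],"twist":[0,0,0],"gripper":50},
    {"dp":[0,-55,0],"twist":[0,0,0],"gripper":50},
    {"dp":[0,-45,0],"twist":[0,0,0],"gripper":50}
  ]
}}

```text
t: 59.9
position: [0.4577, 0.117, 0.2139]
eef_rot: [0.0, 0.616, 0.788, 0.001]
force: [0.3, 0.7, -0.4]
gripper_width: 0.571
```

Emit:
{"fn": "play_rows", "kwargs": {
  "steps": [
    {"dp":[0,0,0],"twist":[0,0,0],"gripper":50},
    {"dp":[0,0,0],"twist":[0,0,0],"gripper":50},
    {"dp":[0,0,0],"twist":[0,0,0],"gripper":50}
  ]
}}

```text
t: 60.28
position: [0.4599, 0.1179, 0.213]
eef_rot: [0.0, 0.616, 0.788, 0.0]
force: [-0.1, 0.2, -0.8]
gripper_width: 0.569
```

```bash
python3 - <<'E'
from h import *
st()
fr=[arm.camera("top") for _ in range(4)]
c=dict(fr[0]); c["pixels"]=np.mean([f["pixels"].astype(float) for f in fr],0).astype(np.uint8)
pickle.dump(c,open("t9.pkl","wb"))
crop(c,180,110,340,220,5,"pics/ab1.png")
for x,y in [(.5996,.153),(.6207,-.096)]:print("lid",[np.round(fitcirc(c,x,y,.117,.038,.006,-1,rfix=rf),4) for rf in (1,0)])
c=cam("scene"); crop(c,160,100,320,220,5,"pics/ab2.png")
E
```

```text
t 60.275 pos [459.9 117.9 213. ] q [ 0.667  0.043 -0.451  0.    -1.076 -1.994] F [-0.1  0.2 -0.8] w 50.1
xaxis ang 103.99 z [ 0.  0. -1.]
lid [array([0.6034, 0.1485, 0.038 , 2.4121]), array([0.6033, 0.1485, 0.0381, 2.4629])]
lid [array([ 0.6204, -0.0965,  0.038 ,  1.0528]), array([ 0.6204, -0.0961,  0.039 ,  0.7557])]
```

View pics/ab1.png

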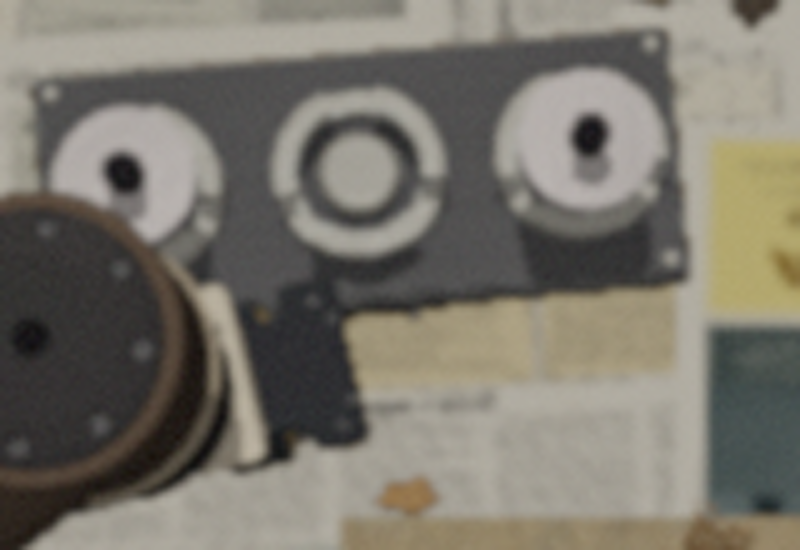

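View pics/ab2.png

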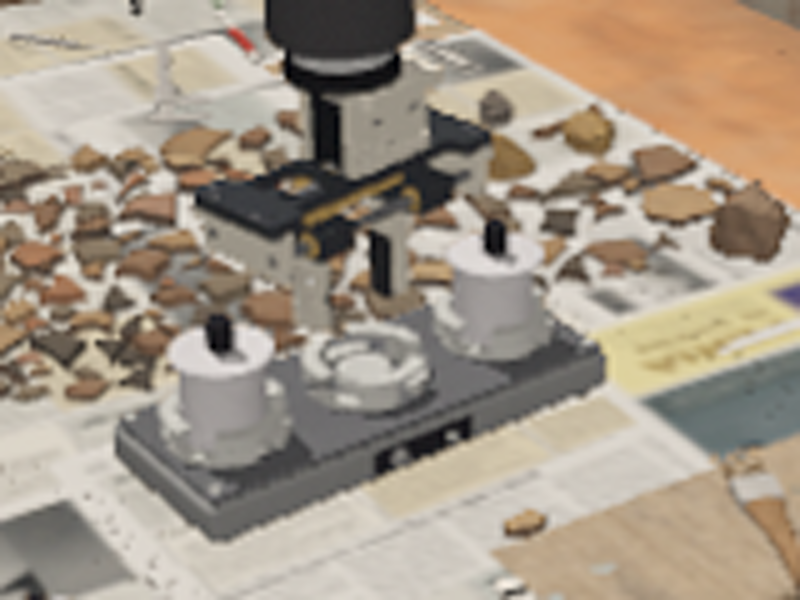

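Emit:
{"fn": "play_rows", "kwargs": {
  "steps": [
    {"dp":[-50,0,0],"twist":[0,0,0],"gripper":50},
    {"dp":[-55,0,0],"twist":[0,0,0],"gripper":50},
    {"dp":[-55,0,0],"twist":[0,0,0],"gripper":50},
    {"dp":[-50,0,0],"twist":[0,0,0],"gripper":50},
    {"dp":[0,0,0],"twist":[0,0,0],"gripper":50}
  ]
}}

```text
t: 61.15
position: [0.5102, -0.0891, 0.212]
eef_rot: [-0.0, 0.617, 0.787, -0.001]
force: [-0.4, 0.5, 0.6]
gripper_width: 0.574
```

Emit:
{"fn": "play_rows", "kwargs": {
  "steps": [
    {"dp":[0,0,0],"twist":[0,0,0],"gripper":50},
    {"dp":[0,0,0],"twist":[0,0,0],"gripper":50},
    {"dp":[0,0,0],"twist":[0,0,0],"gripper":50}
  ]
}}

```text
t: 61.52
position: [0.5099, -0.0853, 0.2128]
eef_rot: [0.0, 0.615, 0.789, 0.0]
force: [-0.4, 0.8, -0.2]
gripper_width: 0.571
```

```bash
python3 - <<'E'
from h import *
st()
fr=[arm.camera("top") for _ in range(4)]
c=dict(fr[0]); c["pixels"]=np.mean([f["pixels"].astype(float) for f in fr],0).astype(np.uint8)
crop(c,100,90,420,260,2.5,"pics/ac1.png")
for x,y in [(.5996,.153),(.6207,-.096)]:print("lid",[np.round(fitcirc(c,x,y,.117,.038,.006,-1,rfix=rf),4) for rf in (1,0)])
E
```

```text
t 61.525 pos [509.9 -85.3 212.8] q [ 0.214  0.117 -0.369 -0.    -1.085 -1.539] F [-0.4  0.8 -0.2] w 50.2
xaxis ang 104.09 z [ 0.  0. -1.]
lid [array([0.6006, 0.1549, 0.038 , 1.5935]), array([0.5995, 0.1546, 0.0389, 1.4985])]
lid [array([ 0.6206, -0.0949,  0.038 ,  3.8062]), array([ 0.6196, -0.0919,  0.04  ,  2.5933])]
```

View pics/ac1.png

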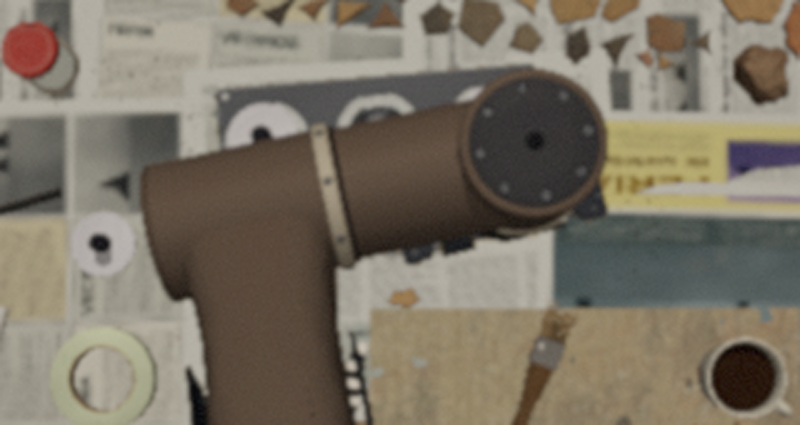

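```bash
python3 -c "
from cell import arm
print(arm.sign_off())"
```

```text
the job is handed in; nothing more can be done
None
```

I found two jars in the camera images. Both are locked on the shaker, each with a sherd inside and a lid on, and I handed the job in at about 62 s.

- **Jars:** one is on the -y end head and one on the +y end head. Each rested on the ledge, and when turned about 49° clockwise dropped about 6 mm. Both ended at the height expected for a locked jar, within 0.5 mm.
- **Sherds:** the +y jar holds the oblong sherd, which had been knocked a few centimetres aside, so I located it again. The -y jar holds the three-cornered sherd. The top camera showed both inside before the lids went on.
- **Lids:** both came down to the expected height on the rim, with about 12 N of contact before release. The scene camera showed both sitting level.
- **Lid centring:** the best top-camera fits were within about 2 mm of the heads. Later fits disagreed by up to about 6 mm. I put that down to the arm partly hiding the lids, and did not take a fully clear picture of both.
- **Lock angle:** I judged this from the drop and the resting height, and did not measure the lug angle by camera after release.

The mug and tape roll looked unmoved, one lid and one sherd are left on the worktop, and the arm finished clear of everything.

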